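# Charge the sleeve feeder

### The arm

A 6-joint arm with a two-finger parallel gripper is mounted at the origin on the work surface. World frame = base frame: x ahead of the robot, y to its left, z up, the work surface at z = 0. Lengths are in m, angles in rad, forces in N, time in s.
With the tool pointing down it reaches from about 0.3 to 0.875 m from the base axis. Payload 6.4 kg.
Tool frame: the origin (TCP) lies midway between the tips of the shut fingers; the grasp point (between the pads) lies 19 mm behind it; z points along the fingers, y is the direction in which the jaws open and shut (so a half turn about z gives the same grasp; the last joint's range is limited). The gripper opens to 85 mm and grips with 20 to 120 N. Pads are 22 mm wide; open, the fingers measure 114 mm over their backs; the gripper's body (76 mm by 85 mm) begins 54 mm behind the grasp point. The pads swing forward as they close: fully open they stand 13 mm farther back than shut.
Start: joints at [-1.545, 0.181, 1.607, -0, 1.354, -0.206], TCP at [0.132, -0.56, 0.231] pointing down, gripper open.
Joint ranges: [-2.99, 2.99], [-0.89, 2.07], [0.3, 2.58], [-1.14, 4.28], [0, 2.63], [-3.12, 3.12]. Speed limits (rad/s): [2.57, 2.57, 3.01, 3.14, 3.14, 3.14].

### API

Orientations are given as a unit quaternion [w, x, y, z].
In Python, from bench import ctrl, optics, ticket gives the robot as it stands. The module is installed in compiled form; this text tells all that it offers.
- The arm moves only by the tool step_arm, never from a script. Its argument "targets" is text: rows parted by semicolons, each of 6 numbers parted by spaces: the shift along the tool's x, y, z in mm, then the turn, a rotation vector about the tool's x, y, z in rad. In form: dx dy dz rx ry rz; .... A call has 1 to 8 rows; each row is the pose to reach, as a shift and turn from the pose commanded when the call began, along the tool's axes at that moment; what a row does not reach only later rows make up. A row lasts 1/8 s, in which the tool goes at most 62.5 mm and 10.7 degrees, less where a joint would pass 70% of its speed; a pose out of reach is approached as far as the arm can. A call with a gripper value outside its range is refused whole. "grip" is the opening in per cent of the stroke, from 0 (shut) to 100 (fully open), set as the call begins (left out, the last holds). The fingers move at their own pace and stop on an object; the grip force is fixed at half the most. Time passes only in rows, so rows that repeat a pose let the fingers close. It gives the time, the measured TCP pose, the force and the opening at its end, in the units of the state.
- ctrl.get_obs(): the state, without advancing time (a new reading comes with each control period).
- optics.camera(name): name is "scene" or "top"; returns a dict with "image" (420x560x3 uint8, red, green, blue), "mtx" (3x3 intrinsics, pixels), "xyz" and "orientation" of the camera in the world. Camera axes: x right, y up, looking along -z (the intrinsics and any distortion apply to the point x, -y, -z); pixel columns grow to the right and rows downward; lengths in m; the calibration is good to about 2 mm. A picture is of the moment at which its call begins. There is no depth.
- ticket.hand_in(): hands the job in, once; it reports no verdict.
The state is a dict: "time_s": time; "q": joint angles; "dq": joint speeds; "joint_efforts": joint torques, N m; "eef_pos": TCP position; "eef_rot": TCP orientation; "wrist_force": force on the tool from outside, world axes, zero at the start; "torque": the same for the moment, N m; "opening": opening from 0.0 (shut) to 1.0 (fully open).
Only numpy, scipy, OpenCV 4.12 (cv2) and the standard library are available. Lean on these libraries where they do the work, as an engineer would, in place of code of your own. Each camera call takes 0.05 s, during which the arm holds its last target.

### The job

Get the bench feeder ready to run: take the T-handled hook, catch the pull loop of the red transport bung at the bottom of the clear filler tube, draw the bung out and set it down upright in the small black tray, then hang the hook back on its stand. Set the steel funnel fully down on the empty tube and tip the scoop of sleeves out through it, so that every steel sleeve ends up inside the tube, including the stray ones standing on the table. Leave the funnel on the tube and the empty scoop lying level on its rubber mat, and leave the yellow tin and the screwdriver where they are.

Things in the scene. Friction and masses are not known exactly. Their poses are not given: they have to be found in the camera images.
- feeder: bench feeder, fixed: blue base casting 24 mm high (65 mm to the front, 60 mm to the sides) with an upright clear filler tube, 82 mm outside, 74 mm bore, and behind it (own +x, 62 to 138 mm from the tube axis) a grey drive housing 100 mm wide, 70 mm high. A low outlet chute sticks out 34 mm in front. Origin on the tube's axis at table height, z up
- tube_mouth (a point): centre of the filler tube's rim, 120 mm above the table; axes as the feeder's. The tube's inner floor is 8 mm above the table (bore 112 mm deep), with a steel breaker cone in its middle, 32 mm wide and 14 mm high
- bung: red cup-shaped transport bung, 66 mm diameter, 22 mm high, about 90 g, standing loose on the tube's floor over the breaker cone, a steel pull loop upright on top. Origin at the centre of its underside, z up. The loop stands in its own y-z plane (opening looks along own x, both ways): wire 5 mm thick, legs 27 mm apart inside, crown 56.5 mm above the underside
- bung_loop (a point): underside of the crown of the bung's loop, 51.5 mm above the bung's underside; the clear opening reaches from here down to 22 mm above the underside
- hook: pull hook with orange T-handle, 120 g. Origin at the centre of the T-bar: 100 mm long (own x), 16 mm wide (own y), 16 mm high. A 6 mm shank runs from its middle down own -z to 120 mm below the origin; there a foot goes 14 mm to own +x (wire centres) and ends in a tip turned up 8 mm
- hook_crook (a point): the bed of the hook, where a loop hangs: on top of the foot between shank and tip (8 mm gap), 7 mm to own +x of the shank, 117 mm below the T-bar's centre; the hook's lowest point is 6 mm below it
- hook_stand: fixed stand for the hook: base plate 110 x 80 x 8 mm and two posts 38 mm either side of its centre along own x (64 mm clear between), each with a notch 26 mm wide across own y, floor 130 mm and lips 142 mm above the table. The T-bar lies along own x in both notches, shank between the posts. Origin at the centre of the underside
- stand_rest (a point): where the centre of the T-bar is when it hangs in the notches, 138 mm above the table; axes as the stand's
- funnel: steel funnel, 300 g, parked in a stub. Origin on its axis at the flat shoulder that rests on the stub's or tube's rim. Spout 64 mm outside, 58 mm bore, 22 mm down from the origin; cone up to a rim 160 mm wide, 58 mm above the origin. A black bar handle points to own -x: 18 mm wide, 16 mm high, centre line 49 mm above the origin, from 80 to 159 mm from the axis
- funnel_park: grey parking stub for the funnel, fixed: a ring 88 mm outside, 74 mm bore, 45 mm high, origin at the centre of its underside
- mat: black rubber mat, 250 x 150 x 4 mm, fixed: the scoop's place. Origin at the centre of its underside
- scoop: aluminium hand scoop, about 180 g, pan 112 mm long, 88 mm wide at the back, walls 44 mm high, tapering to an open front, 65 mm wide, that looks to own -x. Origin at the centre of the pan's underside, z up. A blue bar handle, 20 mm wide, 18 mm high, runs back along own +x from 57 to 147 mm from the origin, centre line 38 mm above the underside
- scoop_lip (a point): middle of the scoop's front lip edge, 81 mm ahead (own -x) of and 8.5 mm above the scoop's origin. Sleeves in the scoop slide out over it when it is tipped 40 to 60 degrees
- tray: small black parts tray, fixed, 140 (own x) x 130 x 30 mm, walls and floor 4 mm. Origin at the centre of its underside
- sleeve1: steel sleeve, 18 mm diameter, 24 mm long, 35 g, with a square collar 20 mm wide and 5 mm thick round its own -z end. Origin at its centre, axis along own z. At the start in the scoop
- sleeve2: steel sleeve, 18 mm diameter, 24 mm long, 35 g, with a square collar 20 mm wide and 5 mm thick round its own -z end. Origin at its centre, axis along own z. At the start in the scoop
- sleeve3: steel sleeve, 18 mm diameter, 24 mm long, 35 g, with a square collar 20 mm wide and 5 mm thick round its own -z end. Origin at its centre, axis along own z. At the start in the scoop
- sleeve4: steel sleeve, 18 mm diameter, 24 mm long, 35 g, with a square collar 20 mm wide and 5 mm thick round its own -z end. Origin at its centre, axis along own z. At the start in the scoop
- sleeve5: steel sleeve, 18 mm diameter, 24 mm long, 35 g, with a square collar 20 mm wide and 5 mm thick round its own -z end. Origin at its centre, axis along own z. At the start, if present, standing loose on the table nearer the robot than the feeder
- sleeve6: steel sleeve, 18 mm diameter, 24 mm long, 35 g, with a square collar 20 mm wide and 5 mm thick round its own -z end. Origin at its centre, axis along own z. At the start, if present, standing loose on the table nearer the robot than the feeder
- sleeve7: steel sleeve, 18 mm diameter, 24 mm long, 35 g, with a square collar 20 mm wide and 5 mm thick round its own -z end. Origin at its centre, axis along own z. At the start, if present, standing loose on the table nearer the robot than the feeder
- tin: yellow open tin, 54 mm diameter, 40 mm high; leave alone
- driver: screwdriver lying on the table; leave alone

How it is judged:
On the way, in this order (a step that is already met when the one before it is completed fails the run):
1. the bung is drawn clear of the filler tube, hanging from the hook (z of bung in the frame of tube_mouth above 0.004 m and contact force between hook and bung above 0.2 N and contact force between the fingers and bung below 0.1 N), for 0.2 s.
2. the funnel sits fully down and upright on the tube while no sleeve is in the tube yet (horizontal distance between funnel and tube_mouth below 0.01 m and z of funnel in the frame of tube_mouth between -0.005 and 0.006 m and angle between funnel's own z axis and vertical below 0.08 rad and (horizontal distance between sleeve1 and tube_mouth above 0.04 m or height (world z) of sleeve1 above 0.12 m) and (horizontal distance between sleeve2 and tube_mouth above 0.04 m or height (world z) of sleeve2 above 0.12 m) and (horizontal distance between sleeve3 and tube_mouth above 0.04 m or height (world z) of sleeve3 above 0.12 m) and (horizontal distance between sleeve4 and tube_mouth above 0.04 m or height (world z) of sleeve4 above 0.12 m) and (horizontal distance between sleeve5 and tube_mouth above 0.04 m or height (world z) of sleeve5 above 0.12 m) and (horizontal distance between sleeve6 and tube_mouth above 0.04 m or height (world z) of sleeve6 above 0.12 m) and (horizontal distance between sleeve7 and tube_mouth above 0.04 m or height (world z) of sleeve7 above 0.12 m)), for 0.2 s.
3. the scoop is tipped over the funnel, which sits on the tube, with sleeves in it (horizontal distance between funnel and tube_mouth below 0.01 m and z of funnel in the frame of tube_mouth between -0.005 and 0.006 m and angle between funnel's own z axis and vertical below 0.08 rad and angle between scoop's own z axis and vertical above 0.5 rad and horizontal distance between scoop_lip and tube_mouth below 0.075 m and height (world z) of scoop_lip above 0.125 m and height (world z) of any of sleeve1, sleeve2, sleeve3, sleeve4, sleeve5, sleeve6, sleeve7 above 0.16 m), for 0.1 s.
At the end, for the whole second after the job is handed in: all sleeves at rest in the tube (centre under 95 mm high); funnel seated on it (10 mm, 0.08 rad); bung upright on the tray floor (0.15 rad); hook hanging in its stand within 20 mm; scoop lying level on its mat; tin and screwdriver within 30 mm of their start (height (world z) of each of sleeve1, sleeve2, sleeve3, sleeve4, sleeve5, sleeve6, sleeve7 below 0.095 m and horizontal distance between each of sleeve1, sleeve2, sleeve3, sleeve4, sleeve5, sleeve6, sleeve7 and tube_mouth below 0.036 m and linear speed of each of sleeve1, sleeve2, sleeve3, sleeve4, sleeve5, sleeve6, sleeve7, hook below 0.03 m/s and horizontal distance between funnel and tube_mouth below 0.01 m and z of funnel in the frame of tube_mouth between -0.005 and 0.006 m and angle between each of funnel, scoop's own z axis and vertical below 0.08 rad and x of bung in the frame of tray between -0.06 and 0.06 m and y of bung in the frame of tray between -0.055 and 0.055 m and z of bung in the frame of tray below 0.012 m and angle between bung's own z axis and vertical below 0.15 rad and linear speed of each of bung, scoop below 0.02 m/s and distance between hook and stand_rest below 0.02 m and angle between hook's own z axis and vertical below 0.12 rad and angle between the x axis of hook and the x axis of hook_stand, either way round below 0.2 rad and x of scoop in the frame of mat between -0.1 and 0.09 m and y of scoop in the frame of mat between -0.06 and 0.06 m and z of scoop in the frame of mat below 0.012 m and distance of each of tin, driver from where it was at the start of the episode below 0.03 m); the robot touches nothing.
It fails at once if tin or screwdriver knocked away (distance of any of tin, driver from where it was at the start of the episode above 0.04 m).
Of sleeve5, sleeve6, sleeve7 only 1 to 3 are there at a start; the rules pass over those that are not, and their reading is None.
At some moment in a run one of scoop, sleeve5, sleeve6, sleeve7 may be knocked a few centimetres aside while the robot is not near it.
It also fails if it takes over 210 s, if anything falls off the work surface, if the arm or the gripper's body presses on something with over 40 N, if the wrist force passes 120 N, or if a joint passes its speed limit or range.

## Working session

There is one attempt and no reset: what is moved stays moved. The work goes in short steps, Python scripts to look and compute and a tool call to move; the robot and the scene stay as the last step left them, time stands still between calls to the robot, and variables do not carry over. Pictures are saved under pics/ and viewed, and the job is handed in when it is done.

Besides the shell and the picture viewer there is one more tool, called after ">>>" as name(argument=value, ...) on one line, values as JSON. step_arm: Moves the arm, as the interface text tells. Its arguments: {"type":"object","properties":{"targets":{"type":"string"},"grip":{"type":"number"}},"required":["targets"]}

```bash
mkdir -p pics; ls
cat > h.py <<'E'
import numpy as np,cv2
from bench import ctrl,optics,ticket
def snap(n,fn):
    c=optics.camera(n); cv2.imwrite('pics/'+fn,c['image'][:,:,::-1]); return c
E
python3 - <<'E'
from h import *
for n in ['scene','top']:
    c=snap(n,n+'0.png'); print({k:v for k,v in c.items() if k!='image'})
print(ctrl.get_obs())
E
```

```text
pics
{'mtx': array([[474.27631139,   0.        , 269.2788844 ],
       [  0.        , 474.27631139, 203.08119487],
       [  0.        ,   0.        ,   1.        ]]), 'xyz': array([ 1.14976353, -0.71160094,  0.76452554]), 'orientation': array([0.83718222, 0.42218691, 0.16314668, 0.30702981])}
{'mtx': array([[385.4169518 ,   0.        , 281.28980745],
       [  0.        , 385.4169518 , 205.96980059],
       [  0.        ,   0.        ,   1.        ]]), 'xyz': array([ 0.41331723, -0.01345628,  0.91320543]), 'orientation': array([ 0.71007632,  0.06005146, -0.06616817, -0.69843197])}
{'time_s': 0.1, 'q': array([-1.54531522e+00,  1.81496317e-01,  1.60790024e+00,  2.30007679e-06,
        1.35380449e+00, -2.06301011e-01]), 'dq': array([-6.10978357e-04, -1.99840876e-03, -2.38336682e-03, -6.43992692e-04,
       -4.53461391e-05, -5.55667484e-04]), 'joint_efforts': array([ 1.32381039e-03, -4.45873582e+01, -3.52235413e+01, -1.53811743e-04,
        4.14599053e-03,  1.08369667e-05]), 'eef_pos': array([ 0.13208887, -0.55911303,  0.23046137]), 'eef_rot': array([-8.00811587e-04,  9.93291851e-01,  1.15631533e-01,  7.37267270e-05]), 'wrist_force': array([-0.69148964, -0.21870088, -0.7120992 ]), 'torque': array([-2.12739615e-02,  9.41401023e-03, -5.04013948e-05]), 'opening': 0.9988143908160112}
```

View pics/scene0.png

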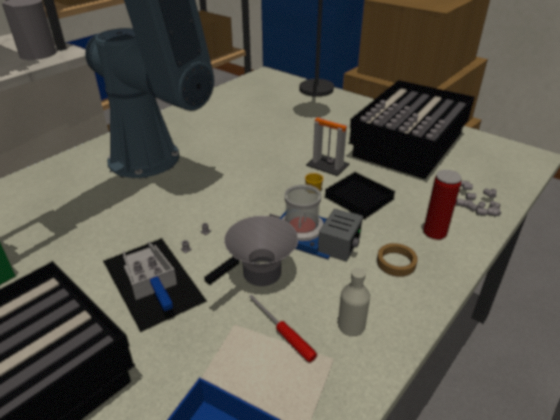

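View pics/top0.png

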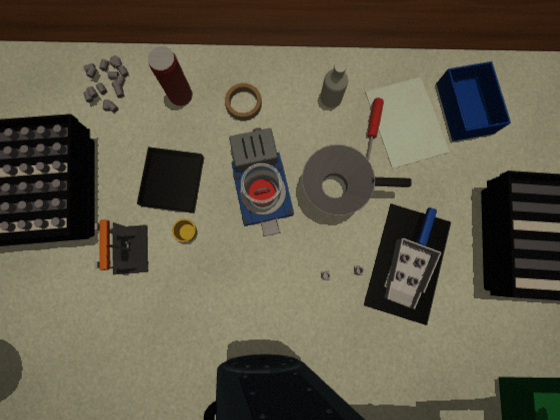

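```bash
cat >> h.py <<'E'
from scipy.spatial.transform import Rotation as R
def rq(q): return R.from_quat([q[1],q[2],q[3],q[0]])
def proj(c,P):
    P=np.atleast_2d(P); p=rq(c['orientation']).inv().apply(P-c['xyz'])
    x=p[:,0]/-p[:,2]; y=-p[:,1]/-p[:,2]; m=c['mtx']
    return np.c_[m[0,0]*x+m[0,2],m[1,1]*y+m[1,2]]
def ray(c,uv,z):
    m=c['mtx']; d=np.array([(uv[0]-m[0,2])/m[0,0],-(uv[1]-m[1,2])/m[1,1],-1.])
    d=rq(c['orientation']).apply(d); t=(z-c['xyz'][2])/d[2]; return c['xyz']+t*d
def crop(c,u0,v0,u1,v1,s,fn,draw=None):
    im=np.ascontiguousarray(c['image'][v0:v1,u0:u1,::-1]); im=cv2.resize(im,None,fx=s,fy=s,interpolation=cv2.INTER_CUBIC)
    for pts,col in (draw or []):
        p=(proj(c,pts)-[u0,v0]+.5)*s-.5
        cv2.polylines(im,[np.round(p*8).astype(int).reshape(-1,1,2)],False,col,1,cv2.LINE_AA,3)
    cv2.imwrite('pics/'+fn,im)
E
python3 - <<'E'
from h import *
c=optics.camera('top')
crop(c,90,120,290,270,4,'t1a.png')
crop(c,290,120,490,330,2.8,'t1b.png')
crop(c,220,120,320,240,5,'t1c.png')
for n,uv,z in [('tube rim',(262,187),.12),('tray',(171,180),.03),('stand',(105,245),.138),('funnelrim',(338,180),.1),('mat',(408,265),.004)]: print(n,ray(c,uv,z))
E
```

```text
tube rim [0.59662181 0.02209942 0.12      ]
tray [0.63044331 0.24030494 0.03      ]
stand [0.46804261 0.33188081 0.138     ]
funnelrim [ 0.61980874 -0.1417353   0.1       ]
mat [ 0.44244652 -0.31878218  0.004     ]
```

View pics/t1a.png

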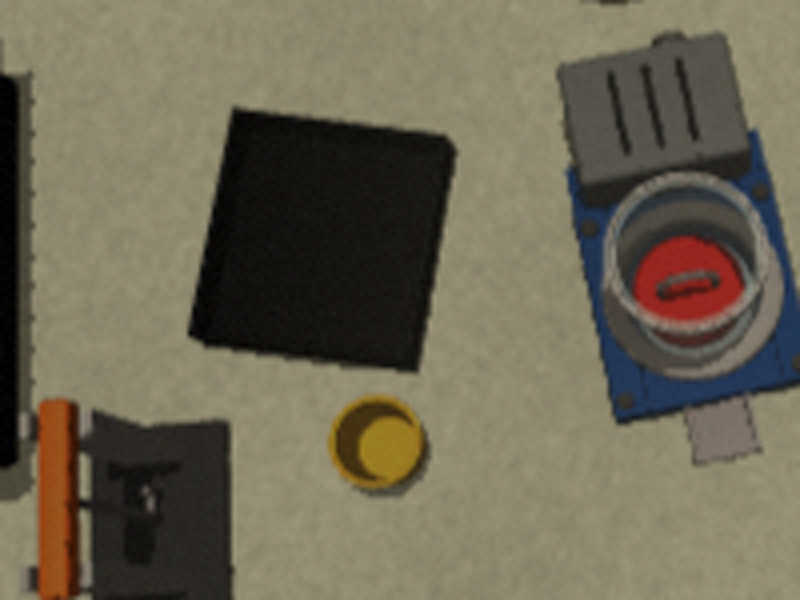

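View pics/t1b.png

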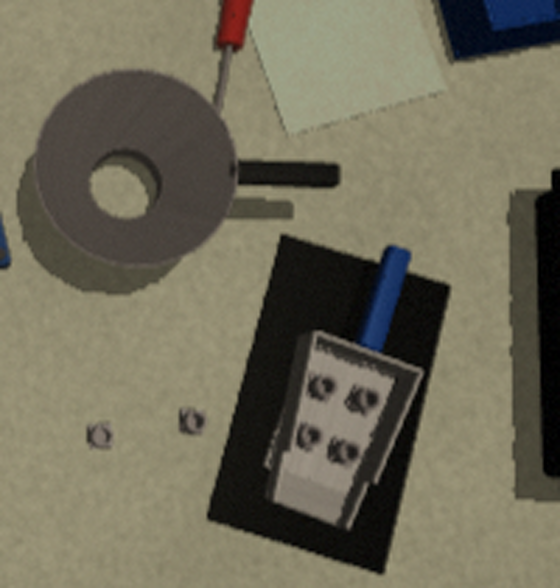

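View pics/t1c.png

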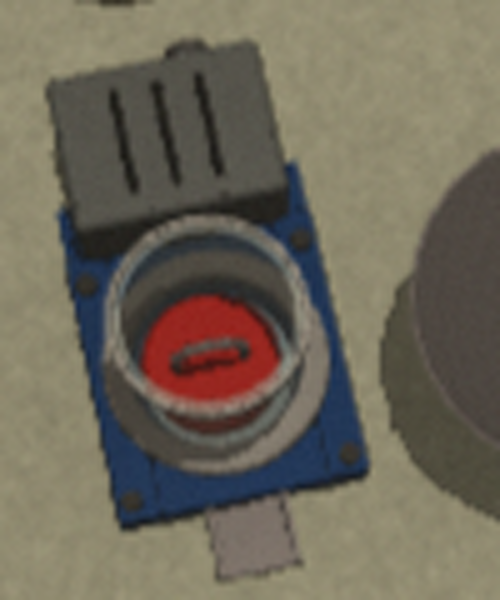

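Run:
```python
from h import *
c=optics.camera('scene')
crop(c,200,160,400,310,4,'s1a.png')
crop(c,90,190,250,330,4,'s1b.png')
crop(c,290,100,410,220,5,'s1c.png')
```

```text
(no output)
```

View pics/s1a.png

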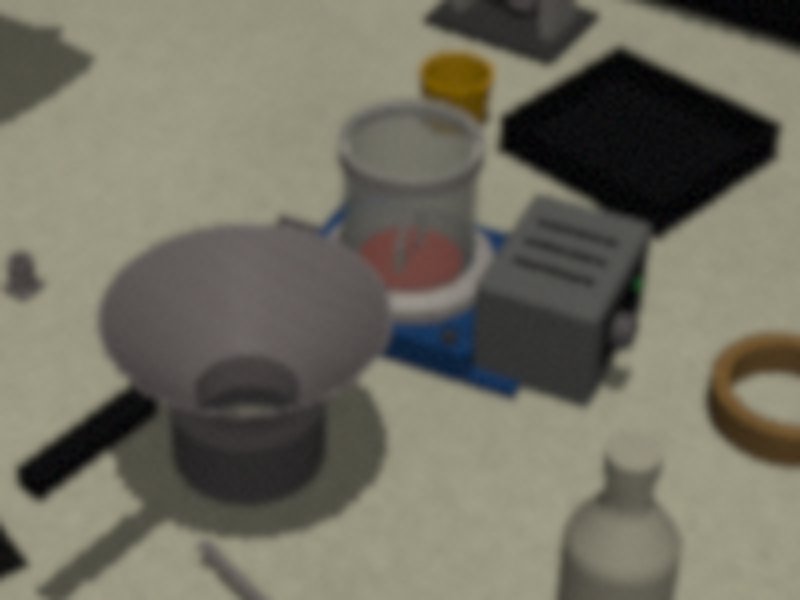

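View pics/s1b.png

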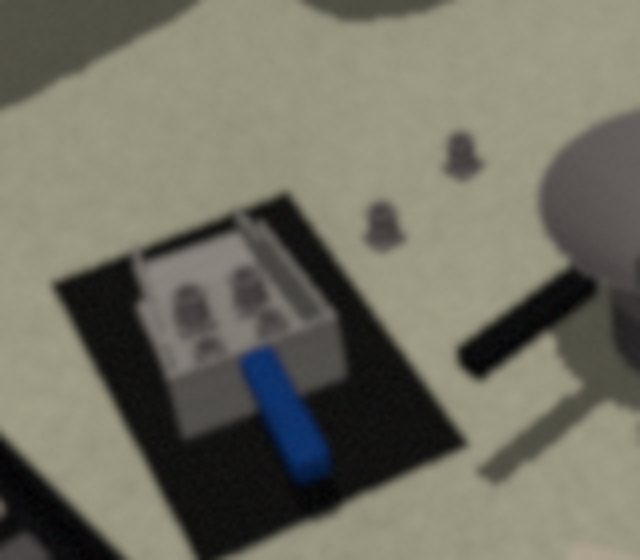

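View pics/s1c.png

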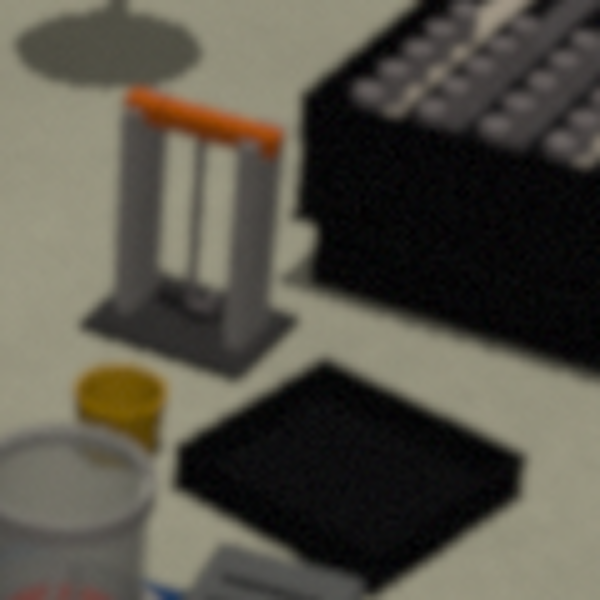

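```bash
cat > fit.py <<'E'
from h import *
from scipy.optimize import least_squares
def T(p,P):
    P=np.atleast_2d(np.array(P,float)); cs,sn=np.cos(p[2]),np.sin(p[2])
    return np.c_[p[0]+cs*P[:,0]-sn*P[:,1],p[1]+sn*P[:,0]+cs*P[:,1],P[:,2]]
def fit(p0,obs,free=(0,1,2)):
    # obs list of (cam, pts_local, uv)
    def f(v):
        p=np.array(p0,float); p[list(free)]=v
        return np.concatenate([(proj(c,T(p,P))-uv).ravel() for c,P,uv in obs])
    s=least_squares(f,np.array(p0,float)[list(free)],loss='soft_l1'); p=np.array(p0,float); p[list(free)]=s.x
    return p,f(s.x).reshape(-1,2)
def px(pts,o,s): return np.array(o)+(np.array(pts,float)+.5)/s-.5
E
python3 - <<'E'
from fit import *
np.set_printoptions(precision=4,suppress=True)
t=optics.camera('top'); s=optics.camera('scene')
m=1e-3
# feeder
P=np.array([[138,50,70],[138,-50,70],[62,50,70],[62,-50,70],[-65,60,0],[-65,-60,0]])*m
o=[(t,P[:4],px([(48,85),(252,42),(75,232),(288,182)],(220,120),5)),(t,P[4:],px([(122,528),(370,474)],(220,120),5)),
 (t,[[0,0,.12]],px([(206,316)],(220,120),5)),
 (s,P[:4],px([(652,228),(592,400),(540,198),(478,292)],(200,160),4)[[0,2,3]][[0,1,2]][:3] if 0 else px([(648,228),(540,198)],(200,160),4)) if 0 else (s,[[0,0,.12]],px([(410,145)],(200,160),4))]
p,r=fit([.6,.02,.2],o); print('feeder',p,r.round(1).tolist())
# tray top: corners in t1a
P=np.array([[70,65,30],[70,-65,30],[-70,-65,30],[-70,65,30]])*m
o=[(t,P,px([(235,108),(456,148),(418,372),(190,335)],(90,120),4)),(s,P[[0,1,2,3]],px([(620,50),(0,0),(0,0),(503,118)],(200,160),4))]
o[1]=(s,P[[0,3]],None)
for sw in (0,1):
  pass
p,r=fit([.63,.24,-.15],o[:1]); print('tray',p,r.round(1).tolist()); 
print('tray scene pred', ((proj(s,T(p,P))-[200,160]+.5)*4).round())
# mat
P=np.array([[125,75,4],[125,-75,4],[-125,-75,4],[-125,75,4]])*m
o=[(t,P,px([(282,235),(450,287),(384,574),(208,518)],(290,120),2.8))]
p,r=fit([.44,-.31,-.2],o); print('mat',p,r.round(1).tolist())
print(((proj(s,T(p,P))-[90,190]+.5)*4).round())
# funnel rim
o=[(t,[[0,0,.103],[-.159,0,.094]],px([(136,167),(340,175)],(290,120),2.8))]
p,r=fit([.61,-.14,1.57],o); print('funnel',p,r.round(1).tolist())
# strays (top centre)
for uv in [(98,435),(190,421)]:
  print('stray',ray(t,px([uv],(290,120),2.8)[0],.018))
for uv in [(461,145),(382,222)]:
  print('stray s',ray(s,px([uv],(90,190),4)[0],.016))
# hook
o=[(t,[[-.05,0,.138+.008],[.05,0,.146]],px([(57,600),(57,400)],(90,120),4))]
for uv in px([(57,400),(57,600)],(90,120),4): print('tbar',ray(t,uv,.146))
for uv in px([(137,96),(272,130)],(290,100),5): print('tbar s',ray(s,uv,.146))
E
```

```text
feeder [0.6066 0.0244 0.2404] [[-1.4, -1.4], [0.3, -1.9], [-0.1, 0.4], [0.4, 1.0], [0.4, 0.4], [-0.2, 0.2], [0.3, -0.4], [-0.2, -0.9]]
tray [ 0.6322  0.2408 -0.1349] [[1.5, 0.5], [-0.0, -1.5], [-1.8, -0.2], [0.1, 0.7]]
tray scene pred [[774. 128.]
 [650. 207.]
 [489. 116.]
 [614.  47.]]
mat [ 0.4483 -0.3193 -0.2848] [[-0.1, -0.6], [0.6, -0.8], [0.1, 0.6], [-0.6, 0.5]]
[[466. 445.]
 [195. 572.]
 [ 43. 284.]
 [283. 192.]]
funnel [ 0.6206 -0.1429  1.5625] [[0.5, -0.0], [-0.5, 0.0]]
stray [ 0.4162 -0.1218  0.018 ]
stray [ 0.4287 -0.1973  0.018 ]
stray s [ 0.413  -0.1192  0.016 ]
stray s [ 0.4305 -0.1999  0.016 ]
tbar [0.518  0.3354 0.146 ]
tbar [0.4195 0.3259 0.146 ]
tbar s [0.4281 0.3276 0.146 ]
tbar s [0.5127 0.3408 0.146 ]
```

```bash
cat > ov.py <<'E'
from fit import *
def circ(x,y,z,r,n=60):
    a=np.linspace(0,2*np.pi,n); return np.c_[x+r*np.cos(a),y+r*np.sin(a),0*a+z]
def box(p,x0,x1,y0,y1,z):
    return T(p,[[x0,y0,z],[x1,y0,z],[x1,y1,z],[x0,y1,z],[x0,y0,z]])
E
python3 - <<'E'
from ov import *
t=optics.camera('top'); s=optics.camera('scene')
f=[.6066,.0244,.2404]; G=(0,255,0);Y=(0,255,255);M=(255,0,255)
d=[(circ(f[0],f[1],.12,.041),G),(circ(f[0],f[1],.12,.037),Y),(circ(f[0],f[1],.030,.033),M),(box(f,.062,.138,-.05,.05,.07),G),(box(f,-.065,.14,-.06,.06,.024),Y)]
a=np.linspace(0,1,2)
lp=T(f,[[0,-.0135,.03],[0,-.0135,.062],[0,.0135,.062],[0,.0135,.03]]); d.append((lp,G))
h=[.469,.3315,.12]
d2=[(box(h,-.05,.05,-.008,.008,.146),M),(T(h,[[0,0,.13],[0,0,.018],[.014,0,.018],[.014,0,.026]]),G),(box(h,-.055,.055,-.04,.04,.008),Y)]
crop(t,220,120,320,240,5,'o1.png',d); crop(s,260,170,370,260,6,'o2.png',d)
crop(t,90,200,180,290,6,'o3.png',d2); crop(s,290,100,370,190,6,'o4.png',d2)
ims=[cv2.imread('pics/o%d.png'%i) for i in (1,2,3,4)]
E
```

```text
(no output)
```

View pics/o1.png

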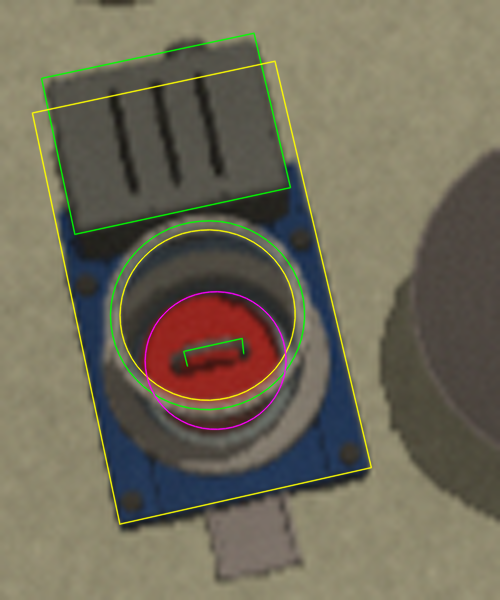

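View pics/o2.png

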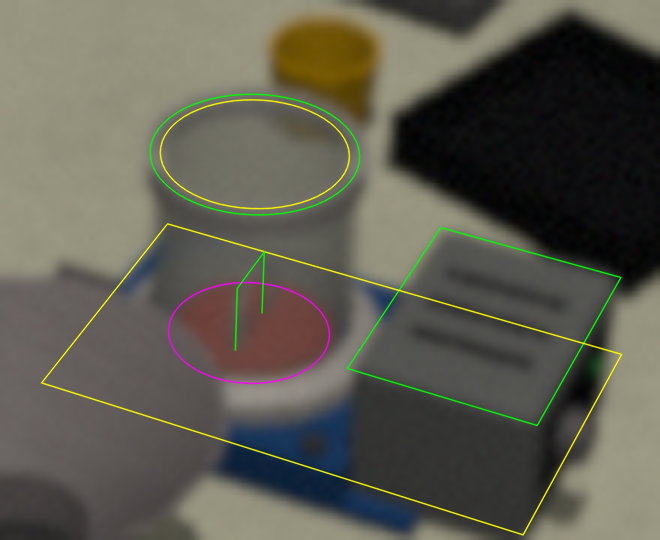

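View pics/o3.png

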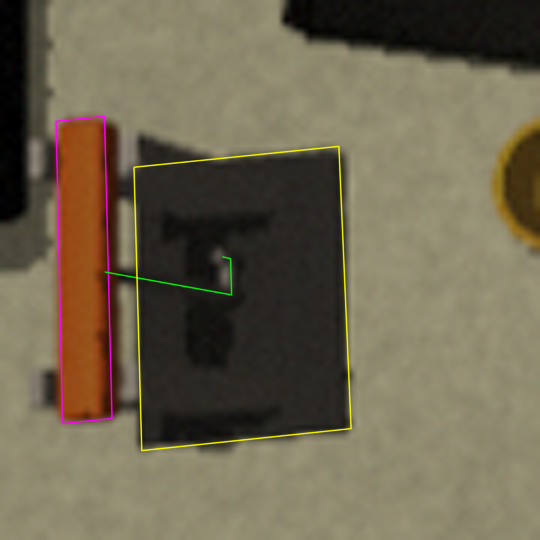

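View pics/o4.png

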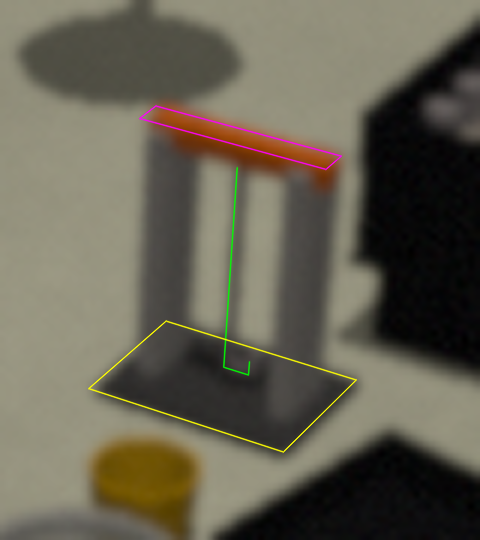

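```bash
cat > mv.py <<'E'
from h import *
np.set_printoptions(precision=4,suppress=True)
def Rt(phi,tilt=0.0):
    # tool down, tool x yaw phi; tilt: rotate about tool y (fingers lean), positive = tool z goes toward +tool x
    B=np.array([[np.cos(phi),np.sin(phi),0],[np.sin(phi),-np.cos(phi),0],[0,0,-1]])
    return R.from_matrix(B)*R.from_rotvec([0,tilt,0])
def plan(*wps):
    """wps: (pos, R or None, nrows) -> rows from current measured pose"""
    o=ctrl.get_obs(); p0=o['eef_pos']; r0=rq(o['eef_rot']); out=[]
    lp,lv=np.zeros(3),np.zeros(3)
    for pos,r,n in wps:
        d=r0.inv().apply(np.array(pos)-p0)*1e3; v=(r0.inv()*(r if r is not None else r0)).as_rotvec()
        for i in range(1,n+1):
            a=i/n; out.append('%d %d %d %.2f %.2f %.2f'%(*np.round(lp+(d-lp)*a),*(lv+(v-lv)*a)))
        lp,lv=d,v
    for i in range(0,len(out),8): print('; '.join(out[i:i+8]).replace('-0.00','0'))
    print('now',p0,'z',r0.apply([0,0,1]),'phi %.3f'%np.arctan2(*r0.apply([1,0,0])[[1,0]]),'t',o['time_s'],'q',o['q'])
E
python3 -c "
from mv import *
plan(([.45,-.2,.30],Rt(.15),8),([.469,.331,.26],Rt(.09),11))"
```

```text
49 -35 -9 0 0 0.01; 98 -69 -17 0 0 0.02; 147 -104 -26 0 0 0.03; 196 -138 -34 0 0 0.04; 245 -173 -43 0 0 0.05; 294 -208 -52 0 0 0.06; 343 -242 -60 0 0 0.07; 392 -277 -69 0 0 0.08
405 -324 -65 0 0 0.09; 418 -370 -61 0 0 0.09; 430 -417 -58 0 0 0.10; 443 -463 -54 0 0 0.10; 456 -510 -50 0 0 0.11; 469 -556 -47 0 0 0.11; 481 -603 -43 0 0 0.12; 494 -650 -40 0 0 0.13
507 -696 -36 0 0 0.13; 520 -743 -32 0 0 0.14; 532 -789 -29 0 0 0.14
now [ 0.1321 -0.5595  0.2311] z [ 0.      0.0003 -1.    ] phi 0.232 t 0.4 q [-1.5453  0.1809  1.6072  0.      1.3538 -0.2063]
```

>>> step_arm(targets="49 -35 -9 0 0 0.01; 98 -69 -17 0 0 0.02; 147 -104 -26 0 0 0.03; 196 -138 -34 0 0 0.04; 245 -173 -43 0 0 0.05; 294 -208 -52 0 0 0.06; 343 -242 -60 0 0 0.07; 392 -277 -69 0 0 0.08", grip=50)

```text
time_s: 1.4
eef_pos: [0.4511, -0.1984, 0.3009]
eef_rot: [0.0, 0.997, 0.076, 0.0]
wrist_force: [0.0, -0.5, -0.2]
opening: 0.503
```

```bash
python3 -c "
from mv import *
plan(([.469,.331,.22],Rt(.09),8),)"
```

```text
12 -65 10 0.00 0 0.01; 24 -130 20 0.00 0 0.02; 37 -195 30 0.00 0 0.02; 49 -260 40 0.00 0 0.03; 61 -325 50 0.00 0 0.04; 73 -391 60 0.00 0 0.05; 85 -456 70 0.00 0 0.05; 98 -521 81 0.00 0 0.06
now [ 0.4511 -0.1984  0.3009] z [ 0.0007 -0.0007 -1.    ] phi 0.151 t 1.4 q [-0.6557 -0.0609  1.7209 -0.0001  1.4806  0.7638]
```

>>> step_arm(targets="12 -60 10 0 0 0.01; 24 -120 20 0 0 0.02; 37 -180 30 0 0 0.02; 49 -240 40 0 0 0.03; 61 -300 50 0 0 0.04; 73 -360 60 0 0 0.05; 85 -420 70 0 0 0.05; 90 -480 70 0 0 0.06")

```text
time_s: 2.4
eef_pos: [0.4658, 0.29, 0.2295]
eef_rot: [0.0, 0.999, 0.046, -0.0]
wrist_force: [0.6, 0.2, 0.5]
opening: 0.501
```

```bash
python3 -c "
from mv import *
plan(([.469,.331,.20],Rt(.09),2),([.469,.331,.119],Rt(.09),4))"
```

```text
3 -20 15 0.00 0.00 0.00; 7 -41 29 0.00 0.00 0.00; 7 -41 50 0.00 0.00 0.00; 7 -41 70 0.00 0.00 0.00; 7 -41 90 0.00 0.00 0.00; 7 -41 110 0.00 0.00 0.00
now [0.4658 0.29   0.2295] z [-0.0009 -0.0005 -1.    ] phi 0.092 t 2.4 q [ 0.3406  0.1247  1.6746 -0.0002  1.3432  1.8198]
```

>>> step_arm(targets="3 -20 10 0 0 0; 7 -41 25 0 0 0; 7 -41 40 0 0 0; 7 -41 60 0 0 0; 7 -41 80 0 0 0; 7 -41 100 0 0 0; 7 -41 110 0 0 0; 7 -41 110 0 0 0")

```text
time_s: 3.4
eef_pos: [0.4693, 0.3285, 0.1195]
eef_rot: [0.0, 0.999, 0.045, -0.001]
wrist_force: [-0.1, 0.4, 1.4]
opening: 0.5
```

```bash
python3 -c "
from mv import *
plan(([.469,.331,.119],Rt(.09),1))
c=snap('scene','g1.png'); crop(c,270,60,400,200,5,'g1s.png'); c=snap('top','x'+'1.png'); crop(c,60,160,200,300,4,'g1t.png')"
```

```text
0 -3 1 0.00 0.00 0.00
now [0.4693 0.3285 0.1195] z [-0.0016 -0.0009 -1.    ] phi 0.091 t 3.4 q [ 0.4037  0.3012  1.7025 -0.0002  1.1397  1.8837]
```

View pics/g1s.png

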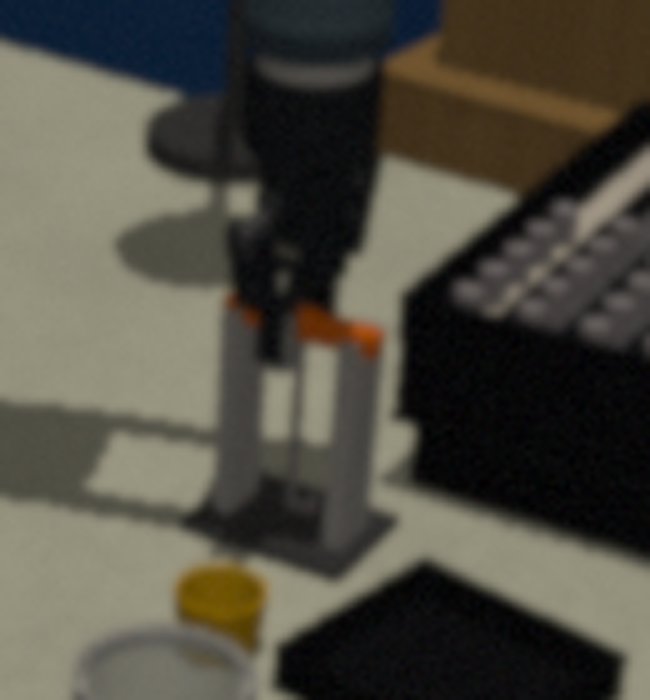

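View pics/g1t.png

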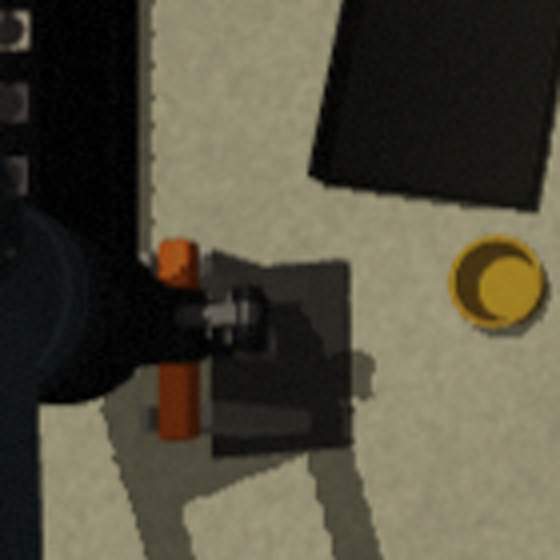

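>>> step_arm(targets="0 -3 1 0 0 0; 0 -3 1 0 0 0; 0 -3 1 0 0 0; 0 -3 1 0 0 0; 0 -3 1 0 0 0; 0 -3 1 0 0 0", grip=0)

```text
time_s: 4.25
eef_pos: [0.4699, 0.3331, 0.1202]
eef_rot: [-0.0, 0.999, 0.046, 0.001]
wrist_force: [-0.3, 1.5, 5.6]
opening: 0.175
```

>>> step_arm(targets="0 0 -15 0 0 0; 0 0 -40 0 0 0; 0 0 -80 0 0 0; 0 0 -120 0 0 0; 0 0 -160 0 0 0; 0 0 -180 0 0 0; 0 0 -180 0 0 0; 0 0 -180 0 0 0")

```text
time_s: 5.25
eef_pos: [0.4686, 0.3322, 0.298]
eef_rot: [0.0, 0.999, 0.046, -0.001]
wrist_force: [-0.5, -0.4, -1.8]
opening: 0.176
```

```bash
python3 -c "
from mv import *
plan(([.53,.03,.34],Rt(.24),5))
c=snap('scene','g2.png'); crop(c,250,0,400,200,4,'g2s.png')"
```

```text
7 61 -8 0.00 0.00 -0.03; 13 123 -17 0.00 0.00 -0.06; 20 184 -25 0.00 0.00 -0.09; 27 245 -33 0.00 0.00 -0.12; 33 307 -42 0.00 0.00 -0.15
now [0.4686 0.3322 0.298 ] z [-0.0019 -0.001  -1.    ] phi 0.092 t 5.25 q [ 0.4101  0.1329  1.5268 -0.0001  1.4841  1.8892]
```

View pics/g2s.png

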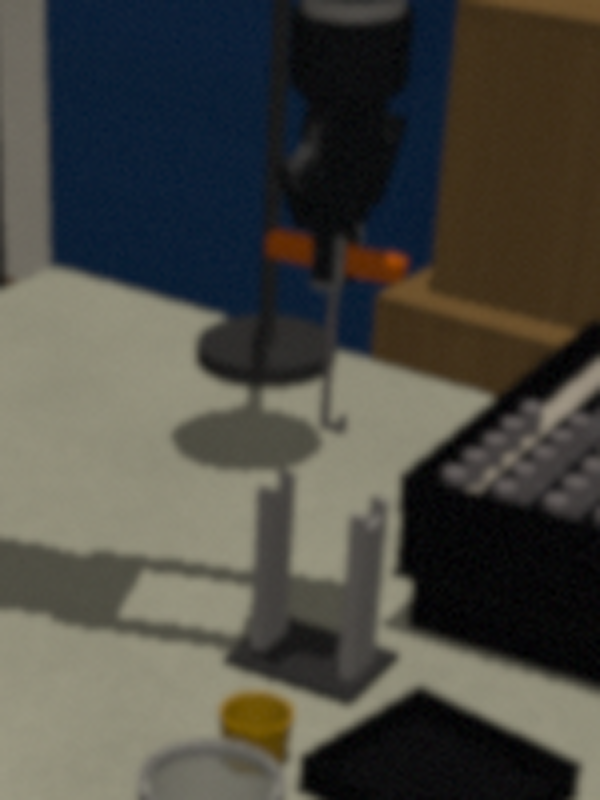

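```bash
python3 -c "
from mv import *
from fit import px
s=optics.camera('scene');t=optics.camera('top')
print('shank bot',ray(s,px([(326,422)],(250,0),4)[0],.197), 'tip',ray(s,px([(342,426)],(250,0),4)[0],.199))
print('bar ends',[ray(s,px([q],(250,0),4)[0],.317) for q in [(268,243),(398,266)]])
print('T bottom mid', ray(s,px([(338,275)],(250,0),4)[0],.309))
crop(t,240,160,285,205,12,'b1.png'); crop(s,270,180,330,240,10,'b2.png')"
```

```text
shank bot [0.4677 0.3366 0.197 ] tip [0.4825 0.3344 0.199 ]
bar ends [array([0.4185, 0.3259, 0.317 ]), array([0.5107, 0.3436, 0.317 ])]
T bottom mid [0.4775 0.3239 0.309 ]
```

View pics/b1.png

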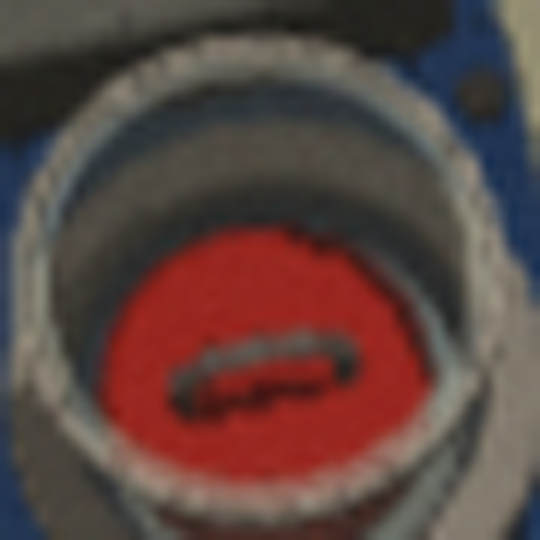

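View pics/b2.png

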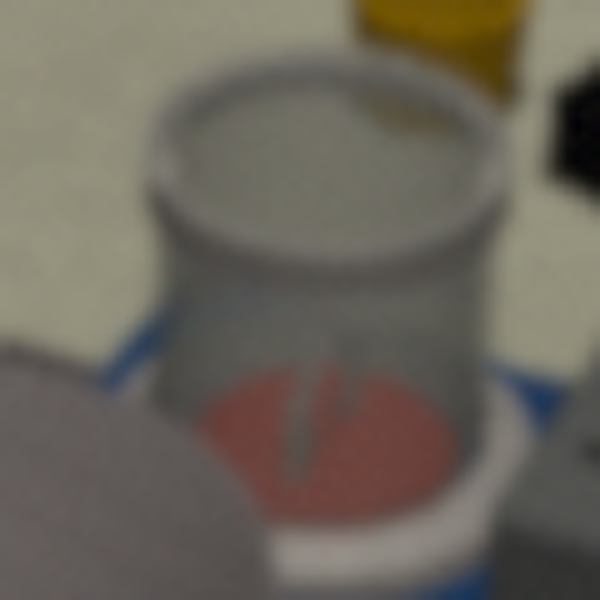

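```bash
python3 -c "
from mv import *
from fit import px
s=optics.camera('scene');t=optics.camera('top')
f=lambda q,z: ray(t,px([q],(240,160),12)[0],z)
g=lambda q,z: ray(s,px([q],(270,180),10)[0],z)
print('crown',f((265,347),.062),f((183,372),.062),f((350,350),.062))
print('disc',f((267,357),.03),f((103,365),.03),f((432,365),.03))
print('rim',f((256,275),.12), 'scene rim',g((328,152),.12))
print('disc s',g((330,440),.03))
print('legs s base',g((297,475),.03),g((350,412),.03))
"
```

```text
crown [0.6066 0.0255 0.062 ] [0.6015 0.0408 0.062 ] [0.6063 0.0094 0.062 ]
disc [0.6119 0.0265 0.03  ] [0.6097 0.0585 0.03  ] [ 0.6109 -0.0058  0.03  ]
rim [0.6064 0.0247 0.12  ] scene rim [0.6068 0.0257 0.12  ]
disc s [0.6066 0.0308 0.03  ]
legs s base [0.6087 0.0147 0.03  ] [0.6036 0.0428 0.03  ]
```

```bash
python3 -c "
from mv import *
plan(([.5795,.021,.30],Rt(.17),7))"
```

```text
12 46 0 0.00 0.00 -0.01; 23 91 -1 0.00 0.00 -0.02; 35 137 -1 0.00 0.00 -0.03; 47 183 -1 0.00 0.00 -0.04; 58 229 -1 0.00 0.00 -0.06; 70 274 -2 0.00 0.00 -0.07; 82 320 -2 0.00 0.00 -0.08
now [0.4689 0.3324 0.2982] z [-0.0018 -0.0008 -1.    ] phi 0.092 t 5.5 q [0.4102 0.1333 1.526  0.     1.4843 1.8892]
```

>>> step_arm(targets="12 46 -10 0 0 -0.01; 23 91 -10 0 0 -0.02; 35 137 -10 0 0 -0.03; 47 183 -10 0 0 -0.04; 58 229 -6 0 0 -0.06; 70 274 -4 0 0 -0.07; 82 320 -2 0 0 -0.08; 82 320 -2 0 0 -0.08")

```text
time_s: 6.5
eef_pos: [0.5808, 0.0182, 0.3002]
eef_rot: [0.0, 0.996, 0.084, -0.001]
wrist_force: [0.1, 0.3, -0.4]
opening: 0.173
```

```bash
python3 -c "
from mv import *
plan(([.5795,.021,.142],Rt(.17),8))
c=optics.camera('scene'); crop(c,230,80,370,260,4,'i1s.png');c=optics.camera('top'); crop(c,210,120,310,240,4,'i1t.png')"
```

```text
0 0 20 0.00 0.00 0; 0 -1 40 0.00 0.00 0; 0 -1 59 0.00 0.00 0; 0 -1 79 0.00 0.00 0; 0 -2 99 0.00 0.00 0; 0 -2 119 0.00 0.00 0; -1 -3 138 0.00 0.00 0; -1 -3 158 0.00 0.00 0
now [0.5808 0.0182 0.3002] z [-0.0014 -0.0005 -1.    ] phi 0.167 t 6.5 q [-0.1723  0.1461  1.5075 -0.0008  1.4892  1.2311]
```

View pics/i1s.png

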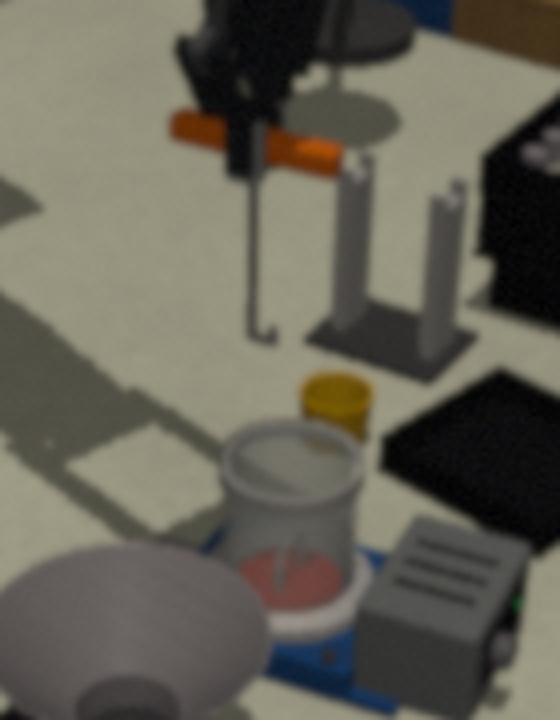

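View pics/i1t.png

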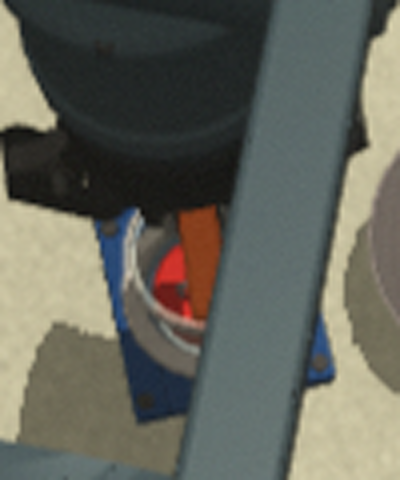

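```bash
python3 -c "
from mv import *
from fit import px
s=optics.camera('scene')
print(ray(s,px([(250,338)],(230,80),4)[0],.198),ray(s,px([(273,340)],(230,80),4)[0],.201))"
```

```text
[0.5809 0.0178 0.198 ] [0.5953 0.0205 0.201 ]
```

>>> step_arm(targets="0 -1 20 0 0 0; 0 -2 40 0 0 0; 0 -3 60 0 0 0; -1 -3 80 0 0 0; -1 -3 100 0 0 0; -1 -3 110 0 0 0; -1 -3 110 0 0 0")

```text
time_s: 7.52
eef_pos: [0.5783, 0.0251, 0.1908]
eef_rot: [-0.0, 0.996, 0.086, -0.001]
wrist_force: [-0.5, 0.3, -1.4]
opening: 0.173
```

```bash
python3 -c "
from mv import *
plan(([.5795,.021,.142],Rt(.17),6))
c=optics.camera('scene'); crop(c,250,130,350,250,6,'i2s.png')"
```

```text
0 1 8 0 0.00 0.00; 0 1 16 0 0.00 0.00; 0 2 24 0 0.00 0.00; 0 3 33 0 0.00 0.00; 0 4 41 0 0.00 0.00; 1 4 49 0 0.00 0.00
now [0.5783 0.0251 0.1908] z [-0.0013  0.0003 -1.    ] phi 0.173 t 7.525 q [-0.1616  0.2285  1.6354  0.0001  1.279   1.2362]
```

View pics/i2s.png

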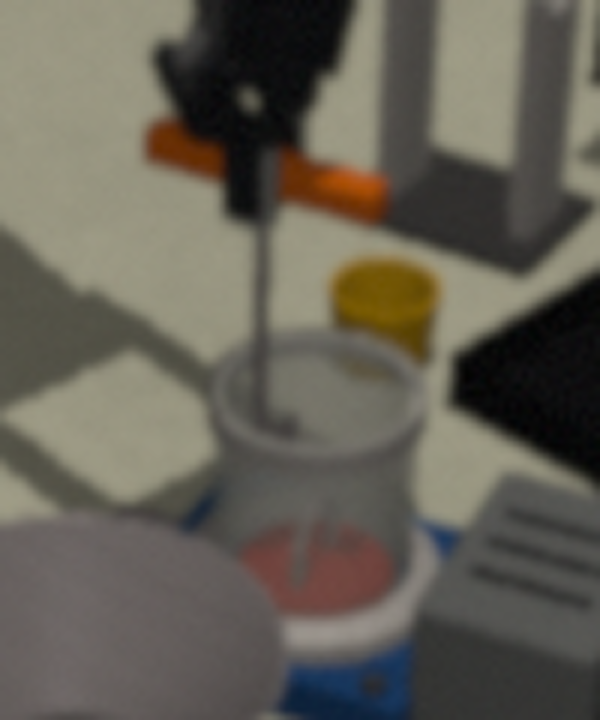

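>>> step_arm(targets="0 1 15 0 0 0; 0 2 30 0 0 0; 0 3 40 0 0 0; 0 3 49 0 0 0; 0 3 49 0 0 0; 0 3 49 0 0 0")

```text
time_s: 8.32
eef_pos: [0.5796, 0.0212, 0.1426]
eef_rot: [0.0, 0.996, 0.086, 0.0]
wrist_force: [-0.6, 0.3, -1.3]
opening: 0.174
```

```bash
python3 -c "
from mv import *
plan(([.600,.0255,.142],Rt(.17),6))
c=optics.camera('scene'); crop(c,250,150,350,250,6,'i3s.png')"
```

```text
3 0 0 0.00 0 0.00; 7 0 0 0.00 0 0.00; 10 0 0 0.00 0 0.00; 14 0 0 0.00 0 0.00; 17 -1 1 0.00 0 0.00; 21 -1 1 0.00 0 0.00
now [0.5796 0.0212 0.1426] z [ 0.0006 -0.0001 -1.    ] phi 0.172 t 8.325 q [-0.168   0.2845  1.6713  0.      1.1853  1.231 ]
```

View pics/i3s.png

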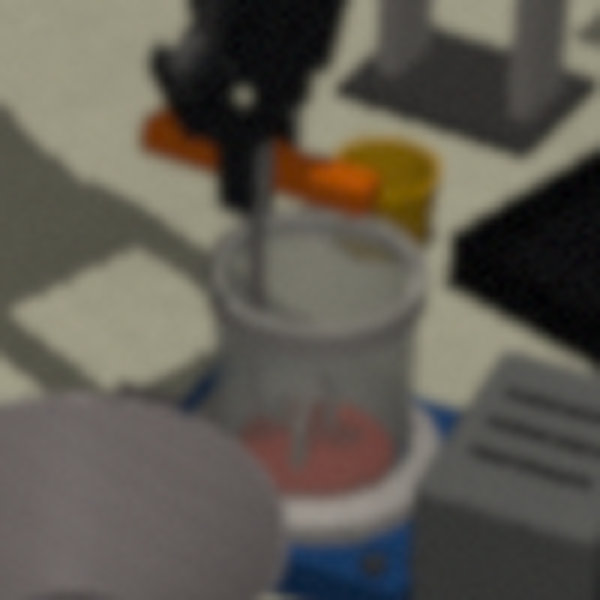

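>>> step_arm(targets="4 0 0 0 0 0; 8 0 0 0 0 0; 12 0 0 0 0 0; 16 0 0 0 0 0; 19 0 0 0 0 0; 21 0 0 0 0 0; 23 0 0 0 0 0; 23 0 0 0 0 0")

```text
time_s: 9.38
eef_pos: [0.6019, 0.0252, 0.1422]
eef_rot: [-0.0, 0.996, 0.086, -0.0]
wrist_force: [0.5, -0.4, -0.8]
opening: 0.171
```

```bash
python3 -c "
from mv import *
c=optics.camera('scene'); crop(c,260,160,340,240,8,'i4s.png'); c=optics.camera('top'); crop(c,230,150,310,230,6,'i4t.png');print(ctrl.get_obs()['wrist_force'])"
```

```text
[-0.5162  0.9041 -1.5951]
```

View pics/i4s.png

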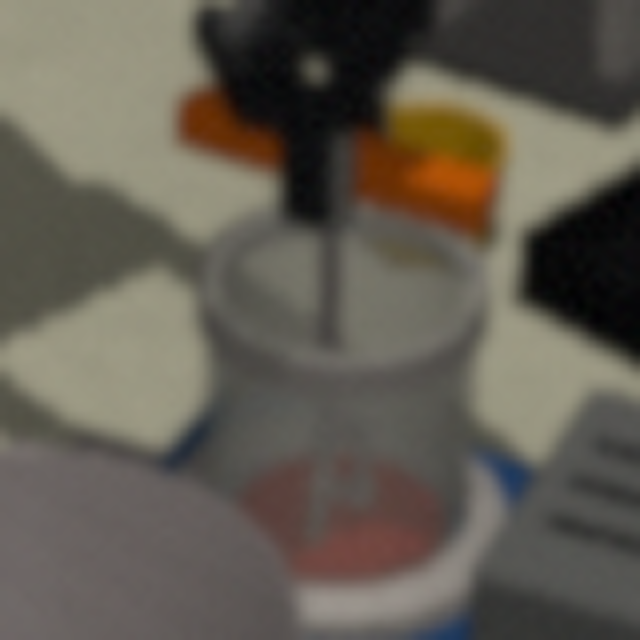

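View pics/i4t.png

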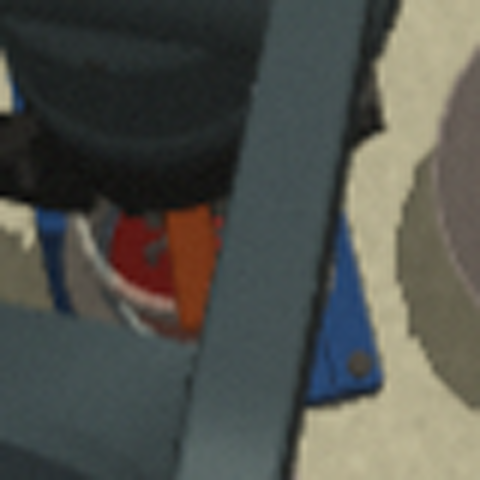

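>>> step_arm(targets="0 0 -5 0 0 0; 0 0 -10 0 0 0; 0 0 -15 0 0 0; 0 0 -20 0 0 0; 0 0 -26 0 0 0; 0 0 -32 0 0 0; 0 0 -40 0 0 0; 0 0 -40 0 0 0")

```text
time_s: 10.48
eef_pos: [0.6026, 0.0251, 0.1834]
eef_rot: [0.0, 0.996, 0.086, 0.001]
wrist_force: [0.1, -0.0, -2.2]
opening: 0.175
```

```bash
python3 -c "
from mv import *
c=optics.camera('scene'); crop(c,260,140,340,240,7,'i5s.png'); print(ctrl.get_obs()['wrist_force'])"
```

```text
[-0.156   0.3194 -2.6998]
```

View pics/i5s.png

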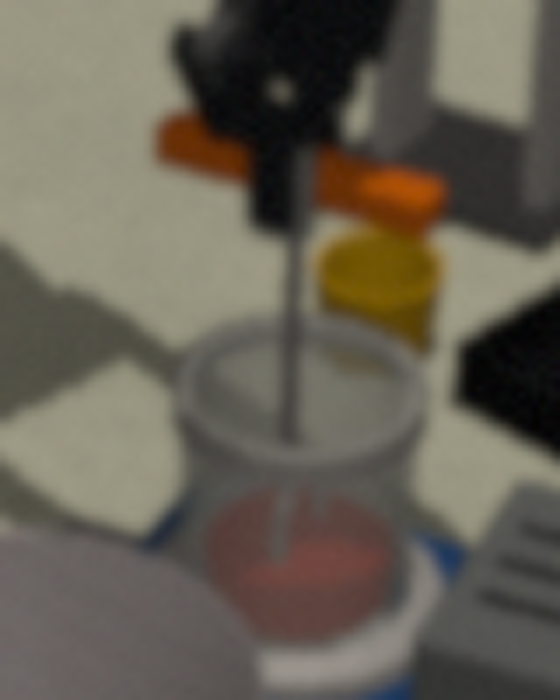

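>>> step_arm(targets="0 0 -14 0 0 0; 0 0 -32 0 0 0; 0 0 -50 0 0 0; 0 0 -68 0 0 0; 0 0 -86 0 0 0; 0 0 -104 0 0 0; 0 0 -120 0 0 0; 0 0 -130 0 0 0")

```text
time_s: 11.52
eef_pos: [0.6022, 0.0251, 0.3136]
eef_rot: [0.0, 0.996, 0.086, 0.001]
wrist_force: [0.4, -0.9, -2.8]
opening: 0.173
```

>>> step_arm(targets="0 0 0 0 0 0; 0 0 0 0 0 0; 0 0 0 0 0 0")

```text
time_s: 11.9
eef_pos: [0.6016, 0.0252, 0.3113]
eef_rot: [-0.0, 0.996, 0.086, -0.001]
wrist_force: [0.1, 0.1, -1.4]
opening: 0.174
```

```bash
python3 -c "
from mv import *
c=optics.camera('scene'); crop(c,230,60,370,220,5,'i6s.png'); print(ctrl.get_obs()['wrist_force'])
plan(([.622,.24,.32],Rt(.17),8))"
```

```text
[ 0.0426 -0.4568 -1.6525]
7 -26 -1 0 0.00 0.00; 14 -52 -2 0 0.00 0.00; 21 -78 -3 0 0.00 0.00; 28 -104 -4 0 0.00 0.00; 35 -130 -5 0 0.00 0.00; 43 -156 -6 0 0.00 0.00; 50 -182 -7 0 0.00 0.00; 57 -208 -9 0 0.00 0.00
now [0.6016 0.0252 0.3114] z [-0.0015  0.0002 -1.    ] phi 0.172 t 11.95 q [-0.155   0.1881  1.4374  0.      1.5175  1.244 ]
```

View pics/i6s.png

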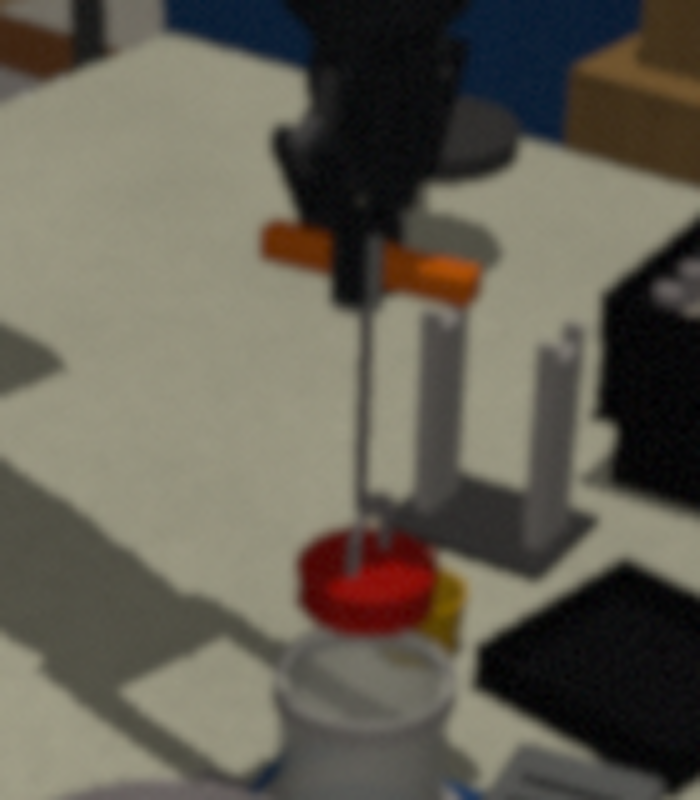

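>>> step_arm(targets="3 -10 -10 0 0 0; 10 -34 -10 0 0 0; 18 -66 -10 0 0 0; 27 -100 -10 0 0 0; 36 -135 -10 0 0 0; 46 -168 -10 0 0 0; 54 -194 -10 0 0 0; 59 -207 -10 0 0 0")

```text
time_s: 12.95
eef_pos: [0.6246, 0.2414, 0.3228]
eef_rot: [-0.0, 0.996, 0.087, 0.0]
wrist_force: [-0.4, -0.5, -1.3]
opening: 0.178
```

>>> step_arm(targets="0 0 0 0 0 0; 0 0 0 0 0 0; 0 0 0 0 0 0; 0 0 0 0 0 0")

```text
time_s: 13.45
eef_pos: [0.6248, 0.2385, 0.3225]
eef_rot: [0.0, 0.996, 0.085, 0.0]
wrist_force: [-0.0, 0.2, -1.8]
opening: 0.173
```

```bash
python3 -c "
from mv import *
c=optics.camera('scene'); crop(c,280,40,400,220,4,'i7s.png'); print(ctrl.get_obs()['wrist_force'])
plan(([.625,.24,.175],Rt(.17),8))
c=optics.camera('top'); crop(c,90,120,230,240,4,'i7t.png')"
```

```text
[-0.0923  0.0437 -2.9893]
0 0 18 0.00 0 0.00; 0 0 37 0.00 0 0.00; 0 -1 55 0.00 0 0.00; 0 -1 74 0.00 0 0.00; 0 -1 92 0.00 0 0.00; 0 -1 111 0.00 0 0.00; 0 -1 129 0.00 0 0.00; 0 -1 147 0.00 0 0.00
now [0.6248 0.2386 0.3225] z [ 0.0002  0.     -1.    ] phi 0.171 t 13.5 q [ 0.1877  0.3346  1.237  -0.      1.5698  1.5876]
```

View pics/i7s.png

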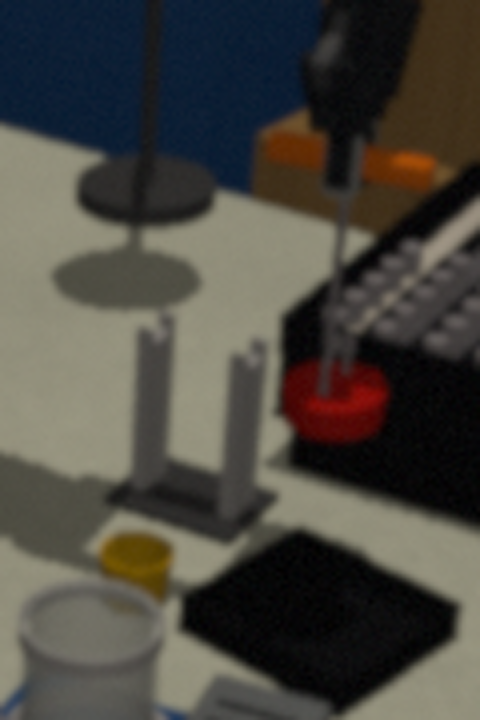

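View pics/i7t.png

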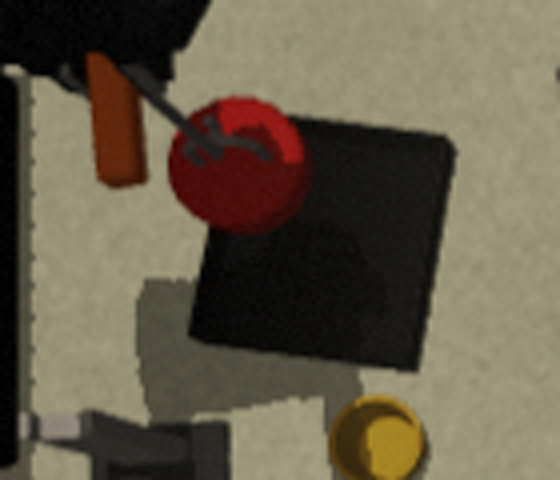

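>>> step_arm(targets="0 0 22 0 0 0; 0 0 46 0 0 0; 0 0 70 0 0 0; 0 0 95 0 0 0; 0 0 120 0 0 0; 0 0 140 0 0 0; 0 0 152 0 0 0; 0 0 157 0 0 0")

```text
time_s: 14.55
eef_pos: [0.6246, 0.2392, 0.1647]
eef_rot: [0.0, 0.996, 0.086, -0.0]
wrist_force: [0.7, 0.2, -1.6]
opening: 0.174
```

>>> step_arm(targets="0 0 3 0 0 0; 0 0 6 0 0 0; 0 0 9 0 0 0; 0 0 12 0 0 0; 0 0 15 0 0 0; 0 0 15 0 0 0")

```text
time_s: 15.3
eef_pos: [0.6246, 0.2392, 0.15]
eef_rot: [0.0, 0.996, 0.086, -0.0]
wrist_force: [0.0, -0.6, -1.3]
opening: 0.176
```

```bash
python3 -c "
from mv import *
c=optics.camera('scene'); crop(c,280,100,400,220,5,'i8s.png'); print(ctrl.get_obs()['wrist_force'])
plan(([.625,.24,.1395],Rt(.17),8))
c=optics.camera('top'); crop(c,90,120,230,240,4,'i8t.png')"
```

```text
[-0.5196 -0.1768 -0.9629]
0 0 1 0 0.00 0.00; 0 0 3 0 0.00 0.00; 0 0 4 0 0.00 0.00; 0 0 5 0 0.00 0.00; 0 0 7 0 0.00 0.00; 0 -1 8 0 0.00 0.00; 0 -1 9 0 0.00 0.00; 0 -1 11 0 0.00 0.00
now [0.6247 0.2392 0.1503] z [-0.  0. -1.] phi 0.172 t 15.35 q [0.1887 0.4586 1.4195 0.     1.2635 1.5877]
```

View pics/i8s.png

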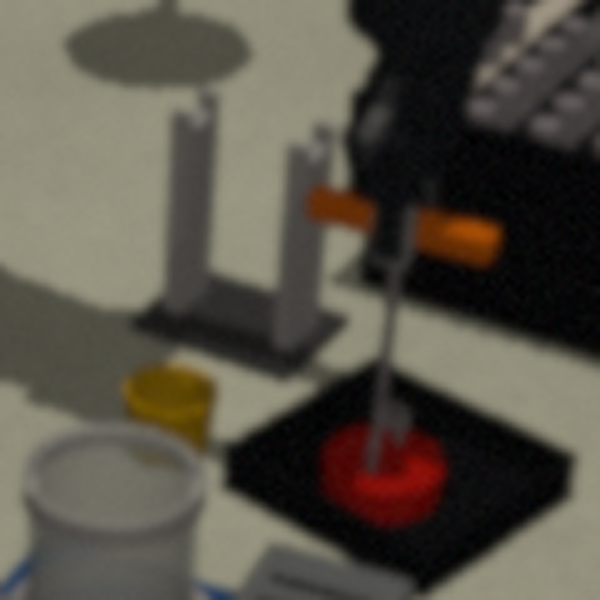

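View pics/i8t.png

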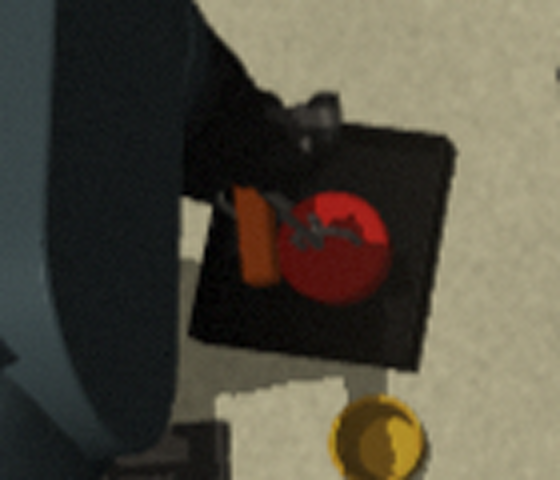

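>>> step_arm(targets="0 0 3 0 0 0; 0 0 6 0 0 0; 0 0 9 0 0 0; 0 0 11 0 0 0; 0 0 11 0 0 0")

```text
time_s: 16.02
eef_pos: [0.6246, 0.2392, 0.139]
eef_rot: [0.0, 0.996, 0.086, -0.0]
wrist_force: [0.4, 0.6, -0.9]
opening: 0.172
```

>>> step_arm(targets="-3 0 0 0 0 0; -7 0 0 0 0 0; -11 0 0 0 0 0; -15 0 0 0 0 0; -20 0 0 0 0 0; -25 0 0 0 0 0; -30 0 0 0 0 0; -30 0 0 0 0 0")

```text
time_s: 17.02
eef_pos: [0.5948, 0.2341, 0.1393]
eef_rot: [-0.0, 0.996, 0.086, -0.0]
wrist_force: [0.1, 0.1, -0.8]
opening: 0.173
```

```bash
python3 -c "
from mv import *
c=optics.camera('scene'); crop(c,280,100,400,220,5,'i9s.png'); print(ctrl.get_obs()['wrist_force'])
plan(([.625,.24,.1395],Rt(.17),1))
c=optics.camera('top'); crop(c,90,120,230,240,4,'i9t.png')"
```

```text
[-0.0098 -0.9959 -1.169 ]
30 -1 0 0 0 0.00
now [0.5951 0.2341 0.1394] z [ 0.0002  0.     -1.    ] phi 0.172 t 17.075 q [0.1895 0.4099 1.5115 0.     1.22   1.5885]
```

View pics/i9s.png

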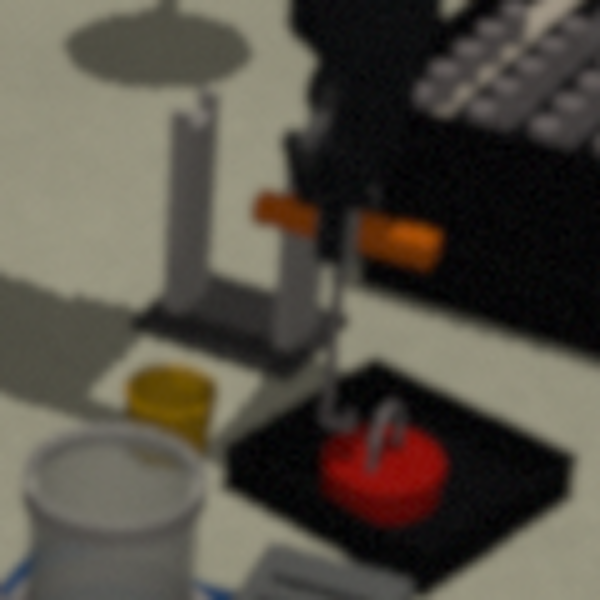

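View pics/i9t.png

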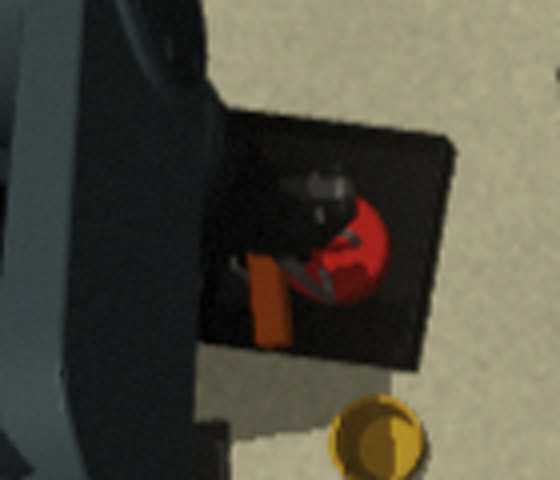

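>>> step_arm(targets="0 0 -40 0 0 0; 0 0 -80 0 0 0; 0 0 -120 0 0 0; -5 -5 -160 0 0 0.01; -20 -12 -160 0 0 0.02; -50 -40 -160 0 0 0.03; -80 -70 -160 0 0 0.05; -105 -95 -160 0 0 0.07")

```text
time_s: 18.12
eef_pos: [0.4732, 0.3103, 0.2976]
eef_rot: [0.0, 0.999, 0.051, -0.001]
wrist_force: [-0.7, 0.9, -2.3]
opening: 0.172
```

```bash
python3 -c "
from mv import *
plan(([.4699,.3331,.24],Rt(.092),8))"
```

```text
0 -3 7 0.00 0.00 0.00; 0 -6 14 0.00 0.00 0.00; 0 -9 22 0.00 0.00 0.00; 0 -12 29 0.00 0.00 0.00; -1 -14 36 0.00 0.00 0.01; -1 -17 43 0.00 0.00 0.01; -1 -20 50 0.00 0.00 0.01; -1 -23 58 0.00 0.00 0.01
now [0.4732 0.3103 0.2976] z [-0.0023 -0.0006 -1.    ] phi 0.101 t 18.125 q [0.3705 0.1135 1.549  0.0002 1.4814 1.84  ]
```

>>> step_arm(targets="0 -8 10 0 0 0; -1 -16 20 0 0 0.01; -1 -23 20 0 0 0.01; -1 -23 20 0 0 0.01; -1 -23 30 0 0 0.01; -1 -23 30 0 0 0.01")

```text
time_s: 18.88
eef_pos: [0.4718, 0.3319, 0.268]
eef_rot: [0.0, 0.999, 0.046, -0.001]
wrist_force: [-0.4, 0.3, -1.2]
opening: 0.179
```

```bash
python3 -c "
from mv import *
plan(([.4699,.3331,.1202],Rt(.092),8))
c=optics.camera('scene'); crop(c,270,20,390,180,5,'j1s.png')"
```

```text
0 0 18 0.00 0.00 0; 0 0 37 0.00 0.00 0; -1 -1 55 0.00 0.00 0; -1 -1 74 0.00 0.00 0; -1 -1 92 0.00 0.00 0; -1 -1 111 0.00 0.00 0; -1 -1 129 0.00 0.00 0; -2 -1 148 0.00 0.00 0
now [0.4718 0.3319 0.268 ] z [-0.0019 -0.0009 -1.    ] phi 0.091 t 18.875 q [ 0.4075  0.1575  1.5589 -0.0001  1.4273  1.887 ]
```

View pics/j1s.png

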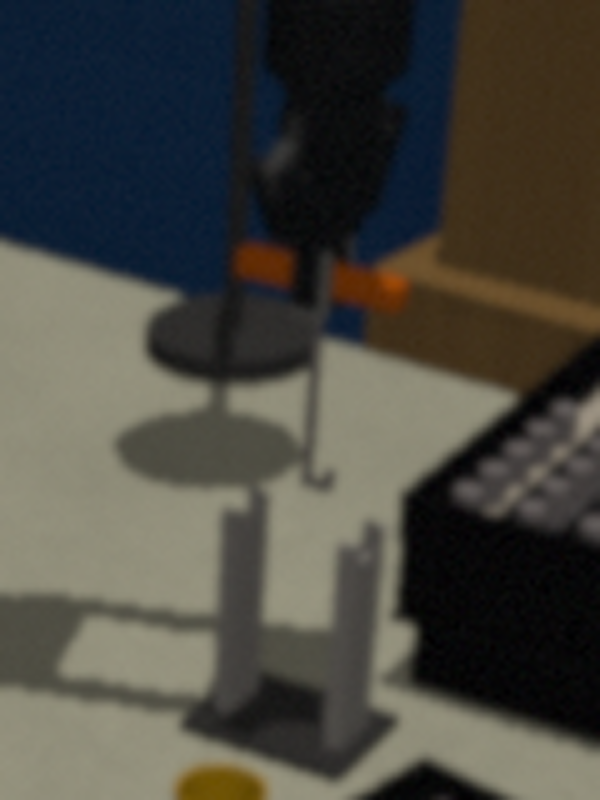

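>>> step_arm(targets="-1 -1 25 0 0 0; -2 -1 50 0 0 0; -2 -1 75 0 0 0; -2 -1 100 0 0 0; -2 -1 120 0 0 0; -2 -1 135 0 0 0; -2 -1 143 0 0 0; -2 -1 147 0 0 0")

```text
time_s: 19.92
eef_pos: [0.4703, 0.3334, 0.1223]
eef_rot: [-0.0, 0.999, 0.046, 0.0]
wrist_force: [0.3, 0.4, -1.4]
opening: 0.176
```

>>> step_arm(targets="0 0 0 0 0 0; 0 0 0 0 0 0")

```text
time_s: 20.18
eef_pos: [0.4705, 0.3335, 0.123]
eef_rot: [-0.0, 0.999, 0.046, 0.001]
wrist_force: [0.3, -0.6, -0.3]
opening: 0.176
```

```bash
python3 -c "
from mv import *
plan(([.4699,.3331,.1202],Rt(.092),1))
c=optics.camera('scene'); crop(c,270,60,390,200,5,'j2s.png')"
```

```text
-1 0 3 0 0 0
now [0.4705 0.3335 0.123 ] z [ 0.0011  0.0005 -1.    ] phi 0.092 t 20.175 q [ 0.411   0.3025  1.6927 -0.      1.1451  1.8899]
```

View pics/j2s.png

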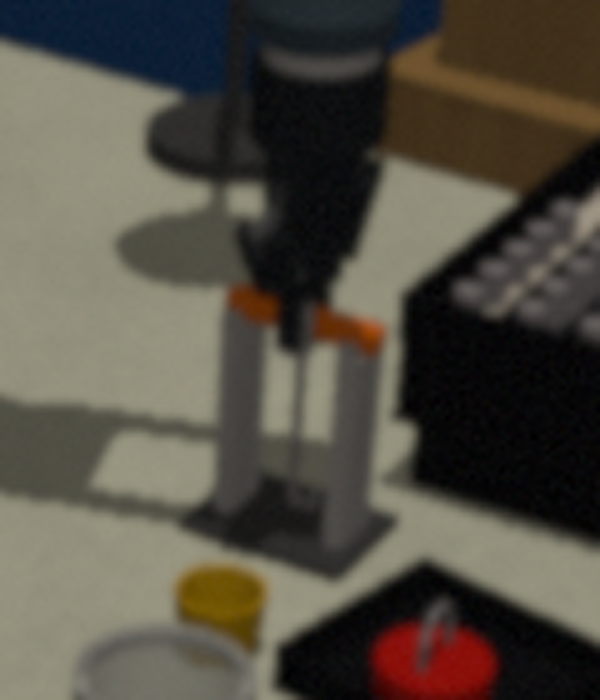

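>>> step_arm(targets="0 0 2 0 0 0; 0 0 2 0 0 0; 0 0 2 0 0 0")

```text
time_s: 20.6
eef_pos: [0.47, 0.3333, 0.1203]
eef_rot: [0.0, 0.999, 0.046, -0.0]
wrist_force: [0.2, 0.6, -0.8]
opening: 0.175
```

>>> step_arm(targets="0 0 0 0 0 0; 0 0 0 0 0 0; 0 0 0 0 0 0; 0 0 -15 0 0 0; 0 0 -60 0 0 0; 0 0 -120 0 0 0; 0 0 -160 0 0 0", grip=50)

```text
time_s: 21.48
eef_pos: [0.4709, 0.3337, 0.2849]
eef_rot: [-0.001, 0.999, 0.046, 0.002]
wrist_force: [0.4, 0.2, 0.5]
opening: 0.501
```

```bash
python3 -c "
from mv import *
plan(([.5,.0,.30],Rt(.0),8))
c=optics.camera('scene'); crop(c,270,60,390,200,5,'j3s.png')"
```

```text
0 42 -2 0 0 0.01; 0 84 -4 0 0 0.02; -1 126 -6 0 0 0.03; -1 167 -8 0 0 0.05; -1 209 -10 0 0 0.06; -1 251 -12 0 0 0.07; -1 293 -14 0 0 0.08; -2 335 -16 0 0 0.09
now [0.4709 0.3337 0.2849] z [ 0.0043  0.0019 -1.    ] phi 0.092 t 21.475 q [0.411  0.1421 1.5426 0.     1.4523 1.89  ]
```

View pics/j3s.png

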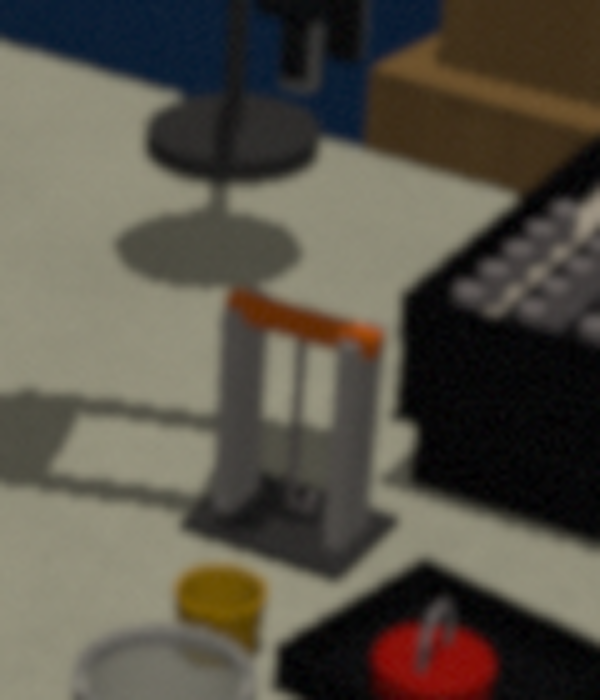

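Run:
```python
from mv import *
from ov import *
plan(([.62,-.258,.25],Rt(np.pi/2),8))
t=optics.camera('top'); s=optics.camera('scene')
f=[.6206,-.1429,1.5625]; G=(0,255,0);Y=(0,255,255)
d=[(circ(f[0],f[1],.103,.08),G),(circ(f[0],f[1],.0,.044),G),(box(f,-.159,-.08,-.009,.009,.102),Y)]
crop(t,290,130,430,230,5,'k1.png',d); crop(s,190,200,310,300,5,'k2.png',d)
```

```text
11 75 5 0.00 0 -0.18; 23 151 10 0.00 0 -0.37; 34 226 15 0.00 0 -0.55; 46 302 20 0.00 -0.01 -0.74; 57 377 25 0.00 -0.01 -0.92; 69 453 29 0.00 -0.01 -1.11; 80 528 34 0.00 -0.01 -1.29; 92 604 39 0.01 -0.01 -1.48
now [0.4728 0.3347 0.2906] z [ 0.0115  0.005  -0.9999] phi 0.092 t 21.525 q [0.4112 0.1378 1.5361 0.     1.4552 1.89  ]
```

View pics/k1.png

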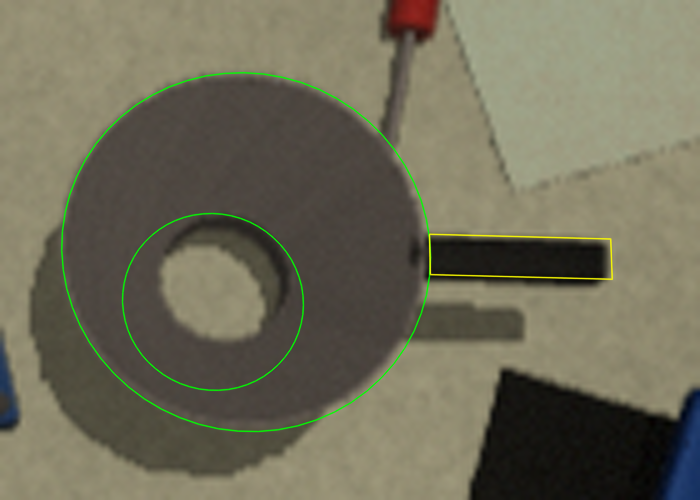

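View pics/k2.png

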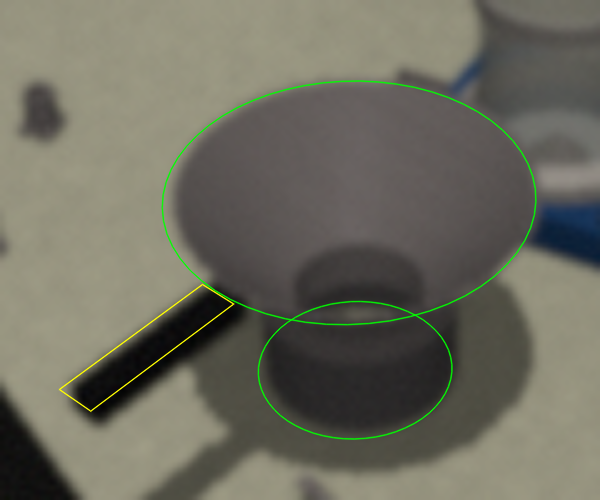

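>>> step_arm(targets="9 60 5 0 0 -0.18; 18 120 10 0 0 -0.37; 27 180 15 0 0 -0.55; 36 240 20 0 0 -0.74; 45 300 25 0 0 -0.92; 55 360 29 0 0 -1.11; 64 420 34 0 0 -1.29; 73 480 39 0 0 -1.48")

```text
time_s: 22.62
eef_pos: [0.5811, -0.1177, 0.2421]
eef_rot: [-0.001, 0.735, 0.678, -0.0]
wrist_force: [0.3, 0.2, 0.2]
opening: 0.497
```

```bash
python3 -c "
from mv import *
plan(([.621,-.261,.14],Rt(np.pi/2),5))"
```

```text
-28 10 20 0 0 -0.02; -56 21 41 0 0 -0.03; -84 31 61 0 0 -0.05; -112 41 81 0 0 -0.07; -140 52 102 0 0 -0.08
now [ 0.5811 -0.1177  0.2421] z [-0.0014  0.0009 -1.    ] phi 1.489 t 22.625 q [-0.4     0.2123  1.5478  0.0003  1.3831 -0.3182]
```

>>> step_arm(targets="-35 13 10 0 0 -0.02; -75 26 30 0 0 -0.04; -110 40 60 0 0 -0.07; -140 52 90 0 0 -0.08; -140 52 105 0 0 -0.08; -140 52 105 0 0 -0.08")

```text
time_s: 23.38
eef_pos: [0.6195, -0.2587, 0.1358]
eef_rot: [-0.002, 0.71, 0.704, -0.0]
wrist_force: [-0.6, 0.2, -0.2]
opening: 0.503
```

```bash
python3 -c "
from mv import *
plan(([.621,-.261,.075],Rt(np.pi/2),4))
c=optics.camera('scene'); crop(c,150,150,310,320,4,'k3s.png')"
```

```text
-1 0 15 0 0 0; -1 1 30 0 0 0; -2 1 46 0 0 -0.01; -2 2 61 0 0 -0.01
now [ 0.6195 -0.2587  0.1358] z [-0.004  0.003 -1.   ] phi 1.563 t 23.375 q [-0.5722  0.482   1.4175  0.0004  1.2471 -0.5641]
```

View pics/k3s.png

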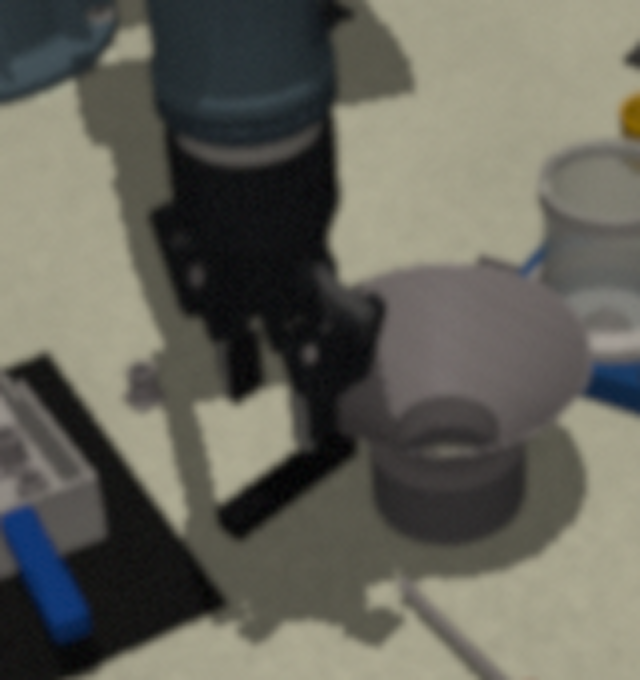

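>>> step_arm(targets="-1 0 20 0 0 0; -2 1 40 0 0 0; -2 2 55 0 0 0; -2 2 61 0 0 0; -2 2 61 0 0 0")

```text
time_s: 24.05
eef_pos: [0.6227, -0.262, 0.0764]
eef_rot: [-0.001, 0.71, 0.704, -0.0]
wrist_force: [-0.5, -0.4, -0.1]
opening: 0.503
```

>>> step_arm(targets="0 0 0 0 0 0; 0 0 0 0 0 0; 0 0 0 0 0 0; 0 0 0 0 0 0; 0 0 0 0 0 0", grip=0)

```text
time_s: 24.68
eef_pos: [0.6233, -0.2627, 0.0778]
eef_rot: [0.001, 0.71, 0.704, 0.0]
wrist_force: [-1.7, -1.5, 4.1]
opening: 0.194
```

>>> step_arm(targets="0 0 -5 0 0 0; 0 0 -15 0 0 0; 0 0 -30 0 0 0; 0 0 -50 0 0 0; 0 0 -75 0 0 0; 0 0 -100 0 0 0; 0 0 -120 0 0 0; 0 0 -125 0 0 0")

```text
time_s: 25.68
eef_pos: [0.6239, -0.2627, 0.2049]
eef_rot: [0.002, 0.71, 0.704, 0.0]
wrist_force: [0.3, -0.4, -2.7]
opening: 0.198
```

```bash
python3 -c "
from mv import *
plan(([.621,-.261,.075],Rt(np.pi/2),1))
c=optics.camera('scene'); crop(c,170,100,330,300,4,'k4s.png');c=optics.camera('top'); crop(c,230,100,430,260,4,'k4t.png')"
```

```text
2 -3 130 0.00 0.00 -0.01
now [ 0.6239 -0.2627  0.2049] z [ 0.0032 -0.0021 -1.    ] phi 1.563 t 25.675 q [-0.5735  0.4219  1.3559 -0.      1.36   -0.5655]
```

View pics/k4s.png

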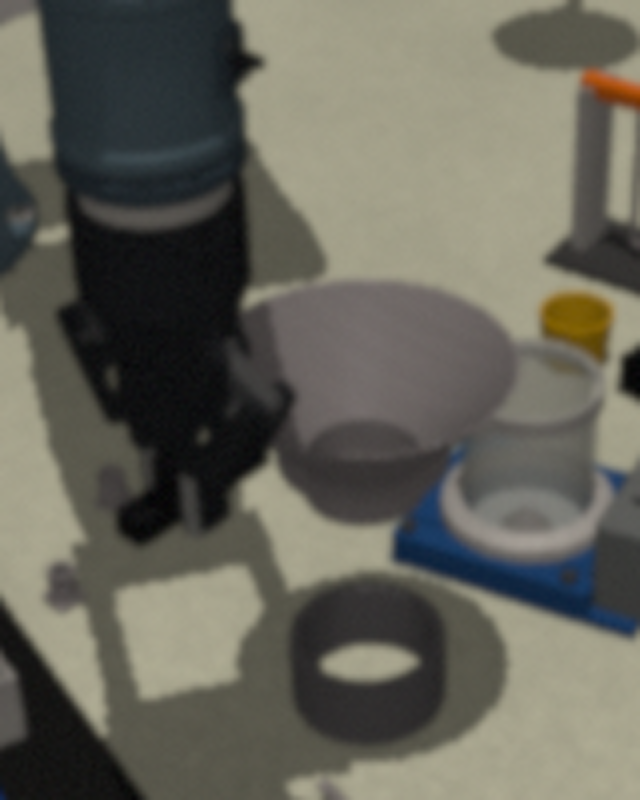

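View pics/k4t.png

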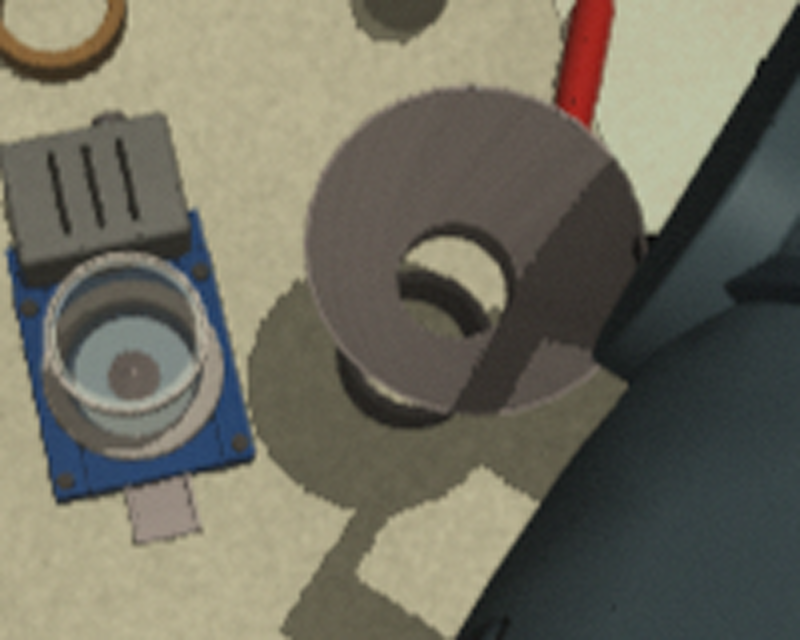

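Run:
```python
from mv import *
from ov import *
t=optics.camera('top'); s=optics.camera('scene')
f=[.6215,-.1429,1.5625]; G=(0,255,0);Y=(0,255,255)
d=[(circ(f[0],f[1],.230,.08),G),(circ(f[0],f[1],.150,.032),Y),(box(f,-.159,-.08,-.009,.009,.229),Y)]
crop(t,290,110,430,210,5,'k5.png',d); crop(s,190,160,310,260,5,'k6.png',d)
```

```text
(no output)
```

View pics/k5.png

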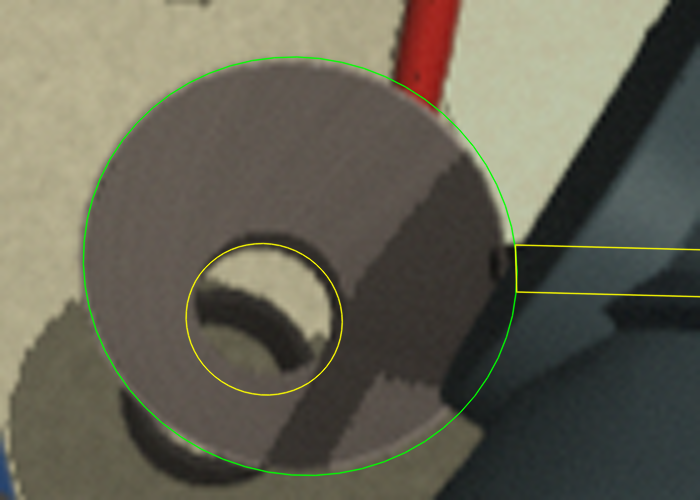

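View pics/k6.png

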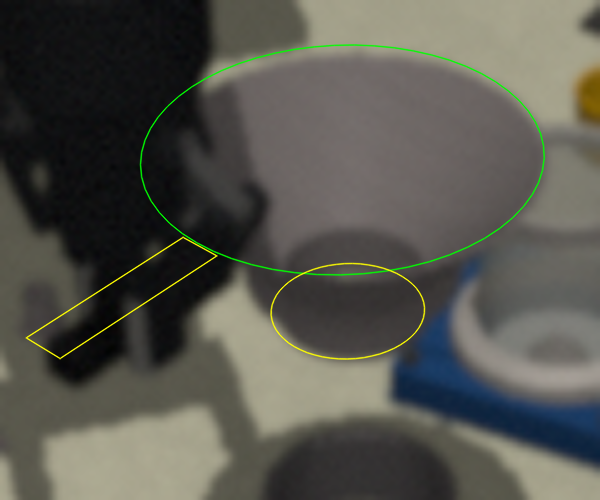

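```bash
python3 -c "
from mv import *
plan(([.608,-.0945,.205],Rt(np.pi/2),7))"
```

```text
24 -2 -1 0 0 0; 48 -5 -1 0 0 0; 72 -7 -2 0 0 0; 96 -9 -2 0 0 0; 119 -11 -3 0 0 -0.01; 143 -14 -3 0 0 -0.01; 167 -16 -4 0 0 -0.01
now [ 0.6224 -0.2619  0.201 ] z [-0.0016  0.001  -1.    ] phi 1.563 t 25.875 q [-0.5736  0.4254  1.3591 -0.      1.3589 -0.5656]
```

>>> step_arm(targets="12 0 -6 0 0 0; 36 -4 -6 0 0 0; 65 -7 -6 0 0 0; 95 -9 -6 0 0 0; 122 -11 -6 0 0 0; 148 -14 -6 0 0 0; 162 -16 -6 0 0 0; 167 -16 -6 0 0 0")

```text
time_s: 26.88
eef_pos: [0.6082, -0.0939, 0.2082]
eef_rot: [0.0, 0.709, 0.705, -0.0]
wrist_force: [0.7, -0.5, -3.0]
opening: 0.197
```

>>> step_arm(targets="0 0 0 0 0 0; 0 0 0 0 0 0; 0 0 0 0 0 0")

```text
time_s: 27.25
eef_pos: [0.6083, -0.0959, 0.208]
eef_rot: [-0.0, 0.71, 0.704, -0.0]
wrist_force: [0.5, 0.1, -2.5]
opening: 0.196
```

Run:
```python
from mv import *
from ov import *
plan(([.608,-.0945,.205],Rt(np.pi/2),1))
p=ctrl.get_obs()['eef_pos']
t=optics.camera('top'); s=optics.camera('scene')
x,y,z=p[0]-.001,p[1]+.1195,p[2]-.0325; print(x,y,z); G=(0,255,0);Y=(0,255,255);M=(255,0,255)
d=[(circ(x,y,z+.058,.08),G),(circ(x,y,z-.022,.032),Y),(circ(.6066,.025,.12,.041),M)]
crop(t,200,110,340,230,5,'k7.png',d); crop(s,210,100,350,240,5,'k8.png',d)
```

```text
1 0 3 0 0.00 -0.01
now [ 0.6083 -0.0959  0.208 ] z [-0.0001 -0.0001 -1.    ] phi 1.562 t 27.25 q [-0.3488  0.2904  1.5224 -0.0001  1.3288 -0.3397]
0.607322209867113 0.02357635809648248 0.1755159635540912
```

View pics/k7.png

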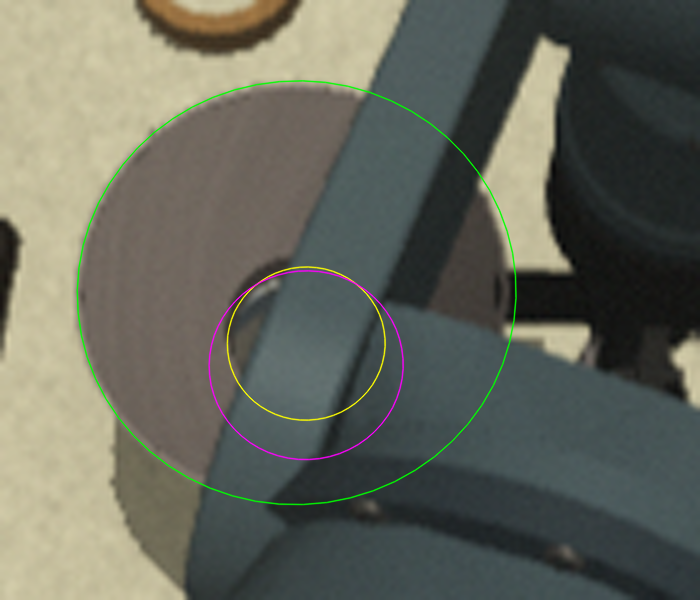

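View pics/k8.png

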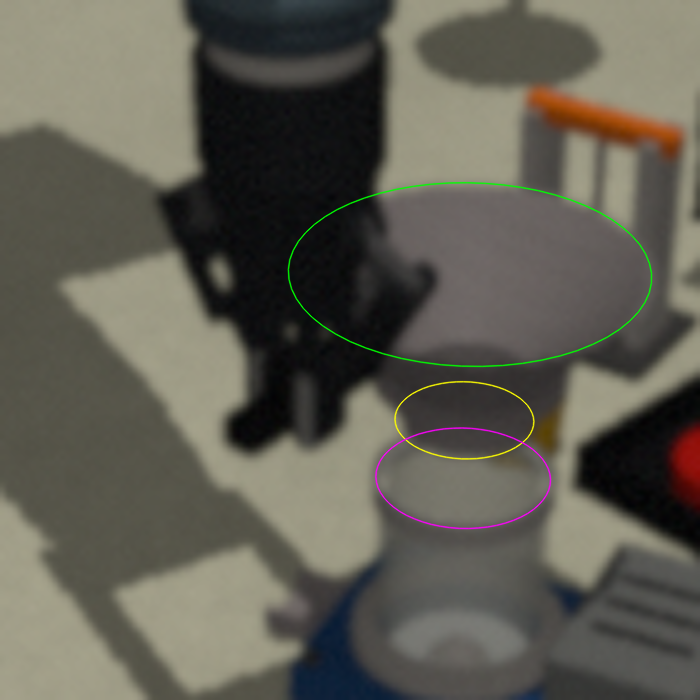

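Run:
```python
from mv import *
t=optics.camera('top'); s=optics.camera('scene')
crop(t,205,115,315,215,7,'k9.png'); crop(s,250,125,350,215,7,'k10.png')
```

```text
(no output)
```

View pics/k9.png

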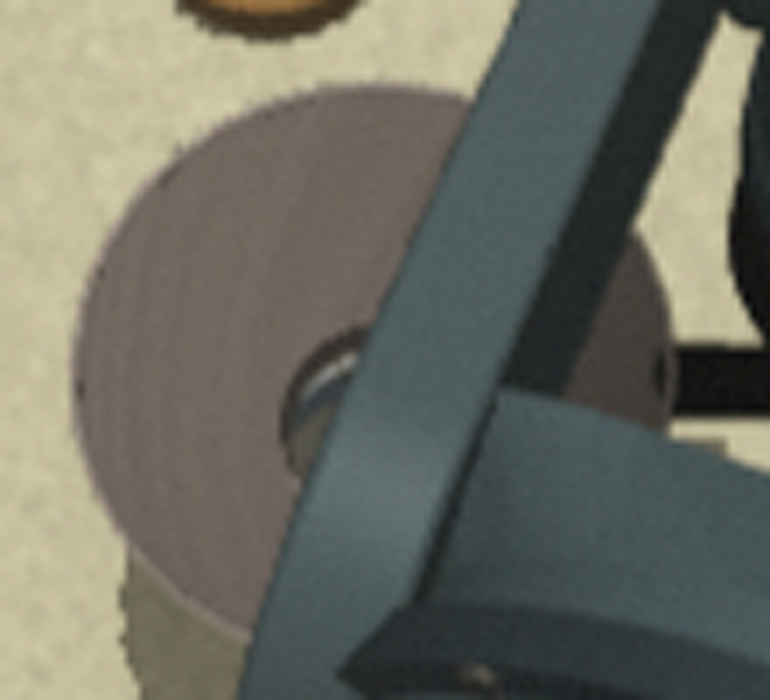

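View pics/k10.png

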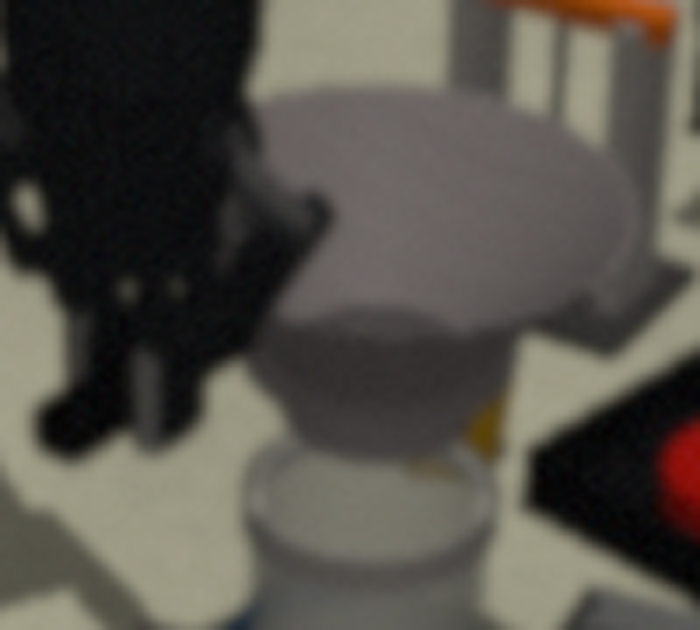

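```bash
cat > cf.py <<'E'
from mv import *
from fit import px
from scipy.optimize import least_squares
def circfit(obs,p0,r=.08):
    a=np.linspace(0,2*np.pi,360)
    def pts(p): 
        return R.from_rotvec([p[3],p[4],0]).apply(np.c_[r*np.cos(a),r*np.sin(a),0*a])+p[:3]
    def f(p):
        out=[]
        for c,uv in obs:
            q=proj(c,pts(p)); out.append(np.linalg.norm(q[None]-uv[:,None],axis=2).min(1))
        return np.concatenate(out)
    s=least_squares(f,p0,loss='soft_l1',f_scale=.5,x_scale=[.01,.01,.01,.1,.1],diff_step=1e-3); return s.x,f(s.x)
E
python3 - <<'E'
from cf import *
t=optics.camera('top'); s=optics.camera('scene')
pt=px([(72,370),(100,260),(170,160),(260,105),(370,83),(460,97),(640,240),(672,330),(672,400),(150,560),(240,632)],(205,115),7)
ps=px([(270,103),(330,90),(400,85),(480,93),(550,118),(610,160),(638,205),(630,245),(590,290),(530,322),(470,335)],(250,125),7)
for o in ([(t,pt),(s,ps)],[(s,ps)],[(t,pt)]):
  x,r=circfit(o,[.607,.024,.233,.01,.01]); print(x,r.round(1))
E
```

```text
[ 0.6071  0.0253  0.2293  0.0301 -0.0148] [0.7 0.9 0.4 0.2 0.3 0.3 0.4 0.4 0.9 2.1 1.8 0.4 0.2 0.2 0.5 0.2 0.  0.7
 0.3 0.2 0.2 0.9]
[ 0.6089  0.0248  0.231   0.0166 -0.0195] [0.3 0.2 0.3 0.4 0.2 0.4 0.1 0.1 0.1 0.3 0.4]
[0.6118 0.0251 0.2186 0.0947 0.002 ] [0.2 0.7 0.4 0.3 0.  0.2 0.3 0.3 0.4 0.3 0.3]
```

>>> step_arm(targets="0 -1 10 0 0 0; 0 -1 20 0 0 0; 0 -1 30 0 0 0; 0 -1 38 0 0 0; 0 -1 44 0 0 0; 0 -1 47 0 0 0; 0 -1 47 0 0 0")

```text
time_s: 28.42
eef_pos: [0.6073, -0.0951, 0.1611]
eef_rot: [-0.0, 0.71, 0.704, 0.0]
wrist_force: [-0.7, 0.3, -3.7]
opening: 0.197
```

Run:
```python
from mv import *
s=optics.camera('scene'); crop(s,220,125,350,245,6,'k11.png'); plan(([.608,-.0945,.153],Rt(np.pi/2),1)); print(ctrl.get_obs()['wrist_force'],ctrl.get_obs()['torque'])
```

```text
1 1 8 0.00 0.00 -0.01
now [ 0.6075 -0.0951  0.1613] z [ 0.0003 -0.0001 -1.    ] phi 1.563 t 28.475 q [-0.3481  0.3348  1.5647 -0.      1.2417 -0.3401]
[-0.5522  0.0262 -2.831 ] [-0.3031  0.0286 -0.0149]
```

View pics/k11.png

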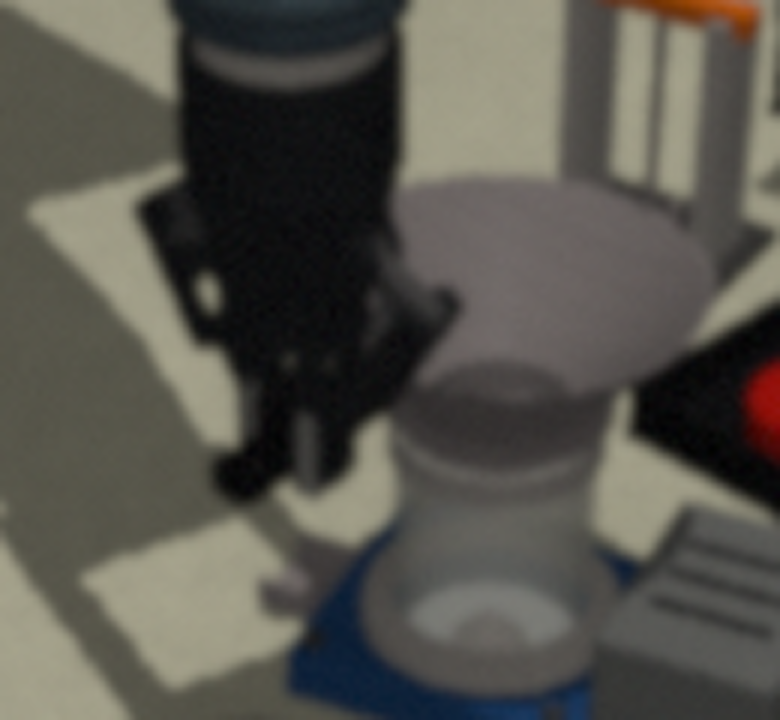

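>>> step_arm(targets="0 0 2 0 0 0; 0 0 4 0 0 0; 0 0 6 0 0 0; 0 0 8 0 0 0; 0 0 10 0 0 0; 0 0 10 0 0 0")

```text
time_s: 29.22
eef_pos: [0.6077, -0.0957, 0.1524]
eef_rot: [0.001, 0.71, 0.704, 0.0]
wrist_force: [-2.2, -1.0, 4.8]
opening: 0.194
```

Run:
```python
from mv import *
s=optics.camera('scene'); crop(s,220,125,350,245,6,'k12.png'); o=ctrl.get_obs(); print(o['eef_pos'],o['wrist_force'],o['torque'])
```

```text
[ 0.6077 -0.0957  0.1525] [-2.4962 -2.5853  4.6873] [-0.0473  0.5107  0.1734]
```

View pics/k12.png

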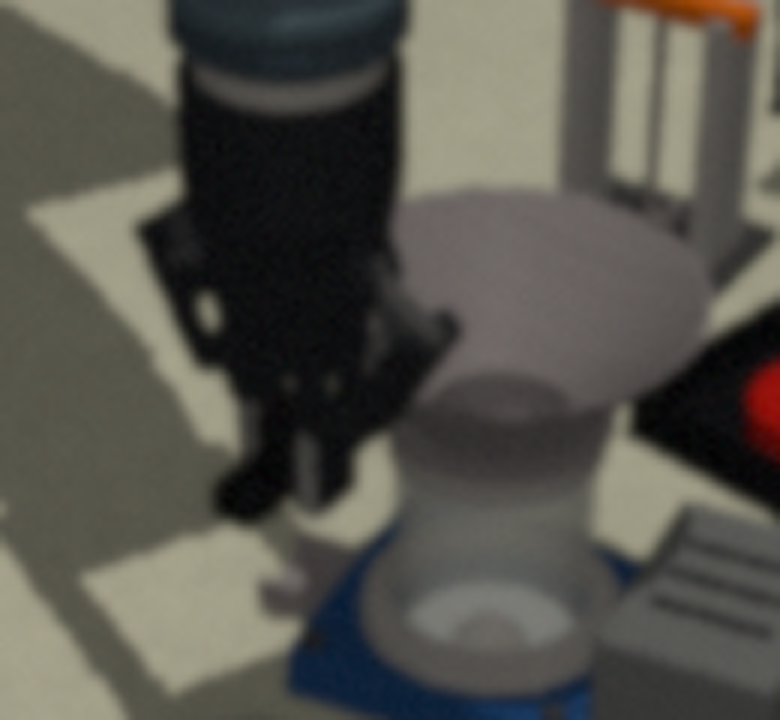

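>>> step_arm(targets="0 0 0 0 0 0; 0 0 0 0 0 0; 0 0 0 0 0 0; 0 0 0 0 0 0; -1 0 -10 0 0 0; -2 0 -40 0 0 0; -5 0 -80 0 0 0; -20 0 -130 0 0 0", grip=55)

```text
time_s: 30.28
eef_pos: [0.6066, -0.1144, 0.2822]
eef_rot: [-0.001, 0.71, 0.705, -0.0]
wrist_force: [0.7, 0.2, -0.2]
opening: 0.552
```

Run:
```python
from mv import *
s=optics.camera('scene'); crop(s,220,125,350,245,6,'k13.png'); t=optics.camera('top'); crop(t,200,110,440,340,3.2,'k14.png')
plan(([.6,-.3,.25],Rt(-.28),8))
```

```text
-23 -1 5 0.00 0 0.23; -46 -2 10 0.00 0 0.46; -68 -3 15 0.00 0 0.69; -91 -5 20 0.01 0 0.92; -114 -6 25 0.01 0 1.15; -137 -7 30 0.01 -0.01 1.38; -160 -8 35 0.01 -0.01 1.61; -182 -9 40 0.01 -0.01 1.84
now [ 0.6102 -0.1174  0.2894] z [ 0.0117 -0.0052 -0.9999] phi 1.562 t 30.375 q [-0.3806  0.2334  1.4276 -0.0005  1.4679 -0.3716]
```

View pics/k13.png

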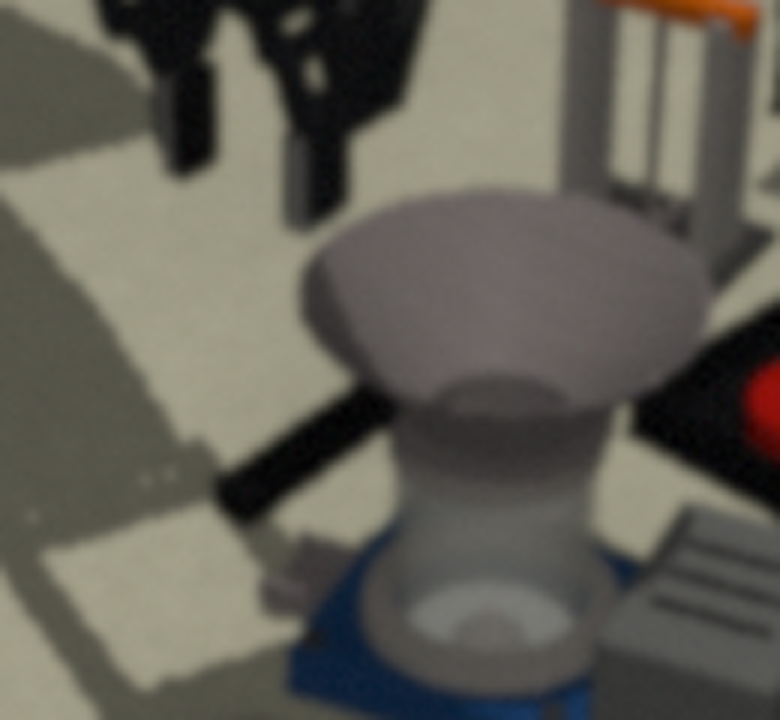

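View pics/k14.png

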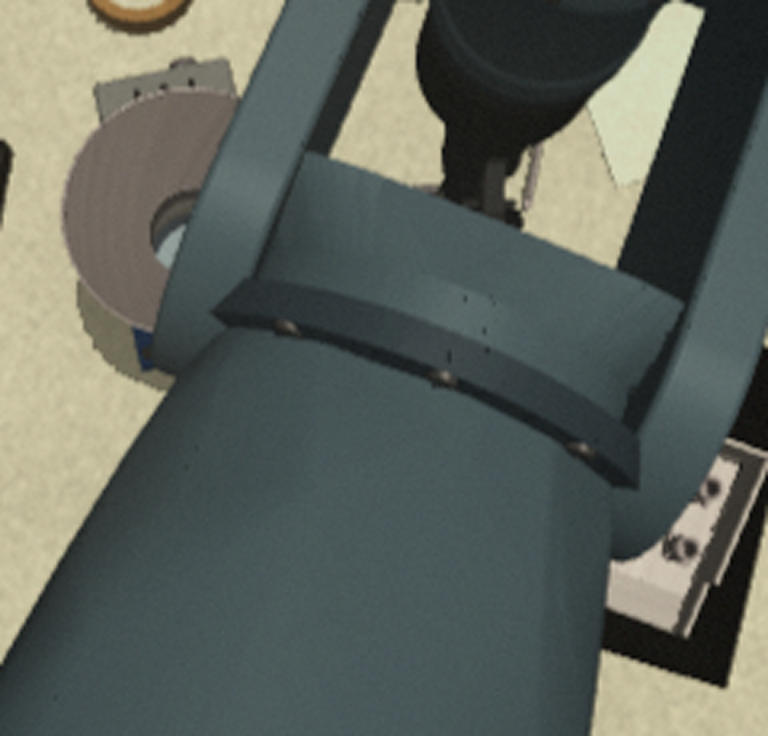

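Run:
```python
from mv import *
plan(([.45,.15,.30],Rt(.3),7))
```

```text
38 -23 -2 0.00 0 0.18; 76 -46 -4 0.00 0 0.36; 114 -70 -6 0.01 0 0.54; 152 -93 -8 0.01 0 0.72; 190 -116 -10 0.01 0 0.90; 228 -139 -12 0.01 0 1.08; 266 -162 -14 0.01 0 1.26
now [ 0.6102 -0.1174  0.2894] z [ 0.0117 -0.0052 -0.9999] phi 1.562 t 30.375 q [-0.3806  0.2334  1.4276 -0.0005  1.4679 -0.3716]
```

>>> step_arm(targets="38 -23 -6 0 0 0.18; 76 -46 -8 0 0 0.36; 114 -70 -8 0 0 0.54; 152 -93 -8 0 0 0.72; 190 -116 -10 0 0 0.9; 228 -139 -12 0 0 1.08; 266 -162 -14 0 0 1.26; 266 -162 -14 0 0 1.26")

```text
time_s: 31.38
eef_pos: [0.446, 0.1543, 0.2957]
eef_rot: [-0.0, 0.988, 0.152, 0.001]
wrist_force: [0.3, 0.5, 0.8]
opening: 0.551
```

Run:
```python
from mv import *
s=optics.camera('scene'); crop(s,90,170,250,330,4,'l1.png'); t=optics.camera('top'); crop(t,300,180,460,340,5,'l2.png'); crop(t,200,110,340,250,4,'l3.png'); crop(s,220,125,350,245,6,'l4.png')
```

```text
(no output)
```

View pics/l1.png

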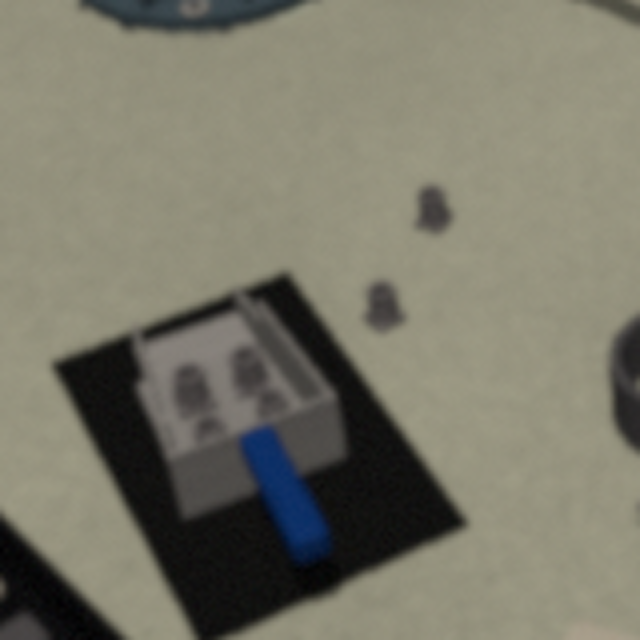

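View pics/l2.png

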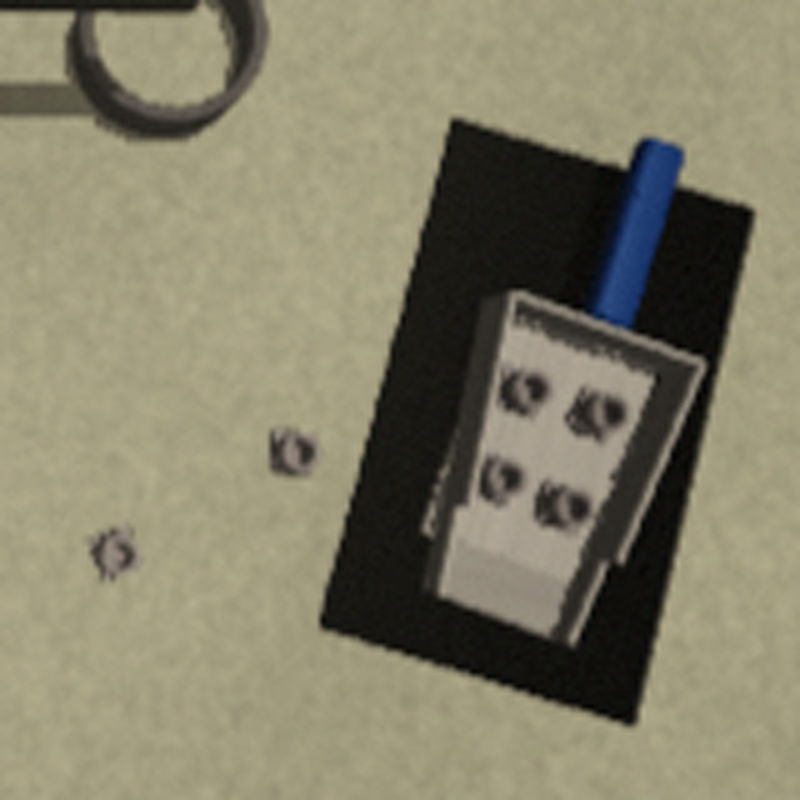

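View pics/l3.png

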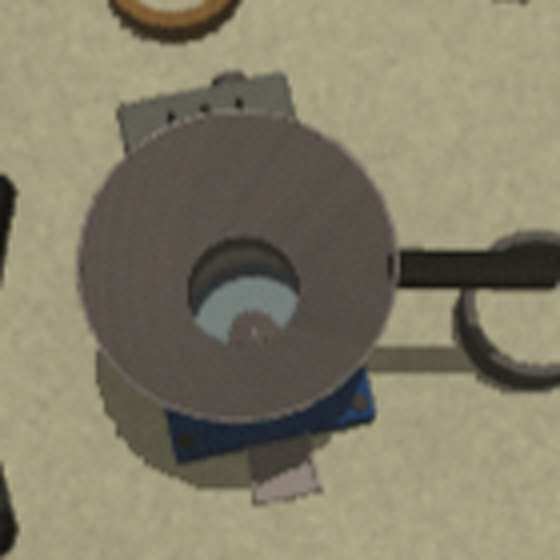

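View pics/l4.png

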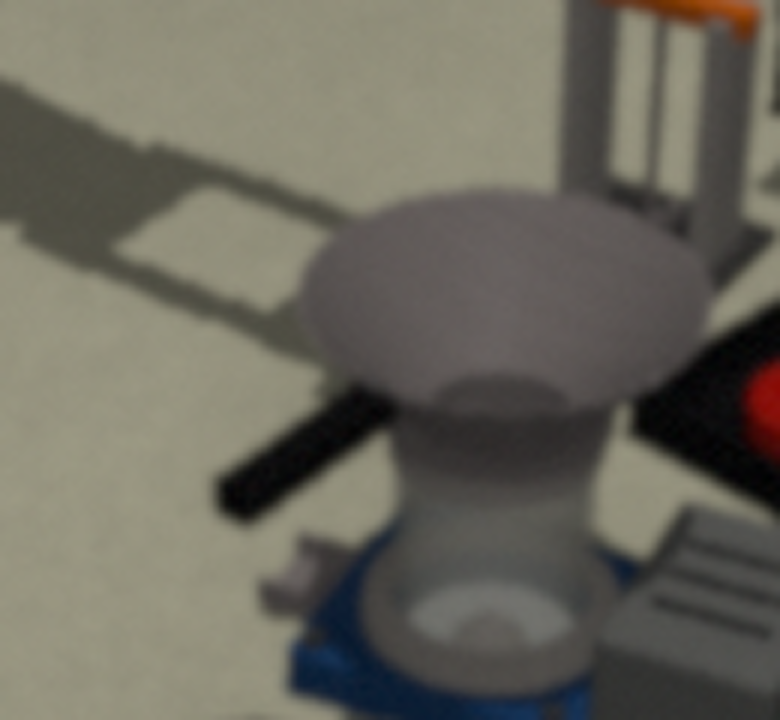

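Run:
```python
from cf import *
from ov import *
t=optics.camera('top'); s=optics.camera('scene')
pt=px([(78,265),(240,108),(398,270),(235,420),(125,150),(355,160),(125,375),(345,385)],(200,110),4)
ps=px([(300,290),(505,187),(715,300),(510,412),(350,220),(640,212),(365,375),(660,375)],(220,125),6)
for o in ([(t,pt),(s,ps)],[(s,ps)],[(t,pt)]):
  x,r=circfit(o,[.607,.024,.178,.01,.01]); print('rim',x,r.round(1))
P=np.array([[56,44,48],[56,-44,48],[-81,32.5,12.5],[-81,-32.5,12.5],[147,0,51]])*1e-3
o=[(t,P,px([(510,292),(705,360),(435,595),(572,645),(661,143)],(300,180),5))]
p,r=fit([.44,-.32,-.28],o); print('scoop',p,r.round(1).tolist())
print('scene pred handle end',((proj(s,T(p,[[.147,0,.051],[.147,0,.042],[.06,0,.051]]))-[90,170]+.5)*4).round())
for uv in [(115,553),(294,452)]: print('stray',ray(t,px([uv],(300,180),5)[0],.018))
for uv in [(433,207),(382,303)]: print('stray s',ray(s,px([uv],(90,170),4)[0],.016))
```

```text
rim [ 0.6069  0.0267  0.1796 -0.0093 -0.0067] [1.3 0.5 0.2 0.7 0.2 0.9 1.3 0.8 1.3 0.2 0.1 0.4 0.2 0.6 0.8 0.3]
rim [ 0.6016  0.0368  0.173  -0.0012 -0.0053] [0.1 0.4 0.3 0.5 0.2 0.3 0.3 0.2]
rim [0.6085 0.0257 0.1738 0.0648 0.0282] [0.7 0.2 0.3 0.2 0.2 0.2 0.4 0.6]
scoop [ 0.4321 -0.3187 -0.3087] [[0.8, 1.0], [-0.4, -0.1], [-0.2, 0.3], [-0.2, -0.3], [0.1, -0.9]]
scene pred handle end [[313. 538.]
 [316. 550.]
 [251. 432.]]
stray [ 0.3822 -0.1169  0.018 ]
stray [ 0.4288 -0.1993  0.018 ]
stray s [ 0.3858 -0.1181  0.016 ]
stray s [ 0.4312 -0.2005  0.016 ]
```

Run:
```python
from mv import *
plan(([.527,-.349,.20],Rt(-.309),11))
```

```text
-7 46 9 0.00 0 0.06; -13 91 17 0.00 0 0.11; -20 137 26 0.00 0 0.17; -27 182 35 0.00 0 0.22; -34 228 43 0.00 0 0.28; -40 273 52 0.00 0 0.33; -47 319 61 0.00 0 0.39; -54 365 69 0.00 0 0.45
-60 410 78 0.00 0 0.50; -67 456 87 0.00 0 0.56; -74 501 95 0.00 0 0.61
now [0.4477 0.1515 0.2951] z [ 0.0002 -0.0003 -1.    ] phi 0.303 t 31.575 q [ 0.0747 -0.1052  1.7734 -0.0003  1.4732  1.3421]
```

>>> step_arm(targets="-9 60 0 0 0 0.08; -18 120 0 0 0 0.16; -27 180 5 0 0 0.23; -36 240 15 0 0 0.3; -45 300 35 0 0 0.38; -54 360 55 0 0 0.45; -63 420 75 0 0 0.52; -74 480 95 0 0 0.61")

```text
time_s: 32.58
eef_pos: [0.5185, -0.326, 0.2009]
eef_rot: [-0.0, 0.988, -0.155, -0.0]
wrist_force: [0.8, -0.0, 0.8]
opening: 0.547
```

Run:
```python
from mv import *
plan(([.527,-.349,.10],Rt(-.309),4))
```

```text
4 5 25 0 0.00 0; 8 10 50 0 0.00 0; 11 14 76 0 0.00 0; 15 19 101 0 0.00 0
now [ 0.5185 -0.326   0.2009] z [-0.0001  0.0001 -1.    ] phi -0.311 t 32.575 q [-0.7549  0.2899  1.5381  0.0001  1.3138  1.1269]
```

>>> step_arm(targets="8 10 20 0 0 0; 15 19 50 0 0 0; 15 19 80 0 0 0; 15 19 100 0 0 0; 15 19 105 0 0 0; 15 19 105 0 0 0")

```text
time_s: 33.33
eef_pos: [0.5278, -0.3456, 0.0974]
eef_rot: [0.0, 0.988, -0.153, 0.0]
wrist_force: [-0.5, 0.4, 1.5]
opening: 0.547
```

Run:
```python
from mv import *
plan(([.527,-.349,.023],Rt(-.309),5))
s=optics.camera('scene'); crop(s,90,150,250,330,4,'l5.png');
```

```text
0 1 15 0.00 0 0.00; 0 1 30 0.00 0 0.00; 0 2 45 0.00 0 0.00; 0 3 59 0.00 0 0.00; 0 4 74 0.00 0 0.00
now [ 0.5278 -0.3456  0.0974] z [ 0.0004 -0.0003 -1.    ] phi -0.307 t 33.325 q [-0.7675  0.4436  1.5589  0.      1.1386  1.1105]
```

View pics/l5.png

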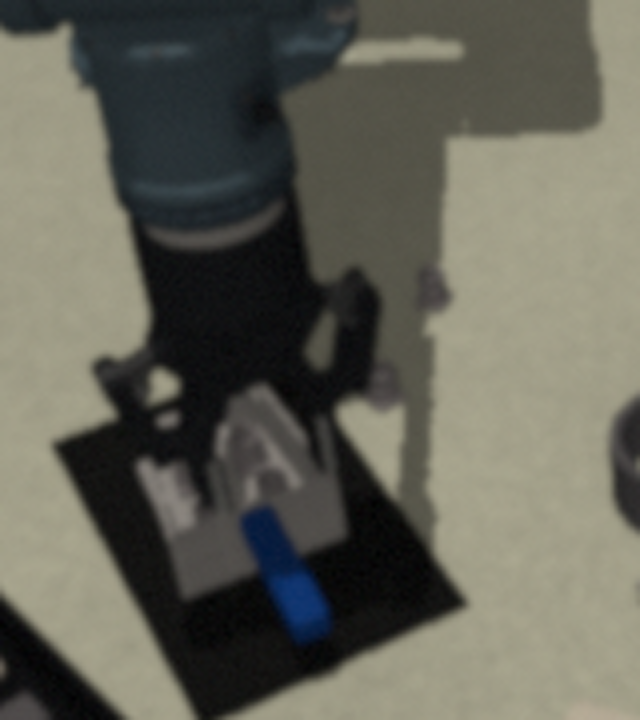

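>>> step_arm(targets="0 2 20 0 0 0; 0 3 40 0 0 0; 0 4 55 0 0 0; 0 4 66 0 0 0; 0 4 73 0 0 0; 0 4 73 0 0 0")

```text
time_s: 34.12
eef_pos: [0.5262, -0.3487, 0.0234]
eef_rot: [-0.0, 0.988, -0.153, -0.0]
wrist_force: [0.7, -0.3, 1.0]
opening: 0.549
```

Run:
```python
from mv import *
plan(([.527,-.349,.023],Rt(-.309),1))
s=optics.camera('scene'); crop(s,90,170,250,330,4,'l6.png');
```

```text
1 0 0 0 0.00 0.00
now [ 0.5262 -0.3487  0.0234] z [-0.0006  0.0007 -1.    ] phi -0.307 t 34.125 q [-0.773   0.5501  1.578   0.      1.0144  1.105 ]
```

View pics/l6.png

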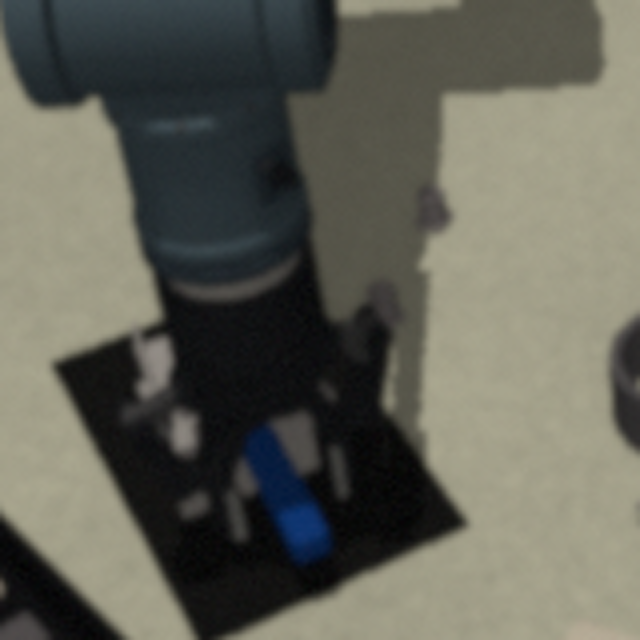

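>>> step_arm(targets="0 0 0 0 0 0; 0 0 0 0 0 0; 0 0 0 0 0 0; 0 0 0 0 0 0; 0 0 0 0 0 0; 0 0 0 0 0 0", grip=0)

```text
time_s: 34.92
eef_pos: [0.527, -0.3493, 0.0247]
eef_rot: [0.0, 0.988, -0.153, 0.001]
wrist_force: [0.0, 1.0, 5.6]
opening: 0.222
```

>>> step_arm(targets="0 0 -5 0 0 0; 0 0 -15 0 0 0; 0 0 -30 0 0 0; 0 0 -50 0 0 0; 0 0 -75 0 0 0; 0 0 -100 0 0 0; 0 0 -120 0 0 0; 0 0 -120 0 0 0")

```text
time_s: 35.92
eef_pos: [0.5276, -0.3501, 0.1468]
eef_rot: [0.001, 0.988, -0.153, 0.002]
wrist_force: [0.7, 0.3, -3.4]
opening: 0.221
```

Run:
```python
from mv import *
plan(([.70,-.19,.23],Rt(-.1),8))
s=optics.camera('scene'); crop(s,60,100,260,300,3.5,'l7.png'); t=optics.camera('top'); crop(t,300,180,500,360,3.5,'l8.png')
```

```text
15 -26 -10 0.00 0 -0.03; 29 -51 -21 0.00 0 -0.05; 44 -77 -31 0.00 0 -0.08; 58 -102 -42 0.00 0 -0.10; 73 -128 -52 0.00 0 -0.13; 87 -153 -62 0.00 0 -0.16; 102 -179 -73 0.00 0 -0.18; 116 -205 -83 0.00 0 -0.21
now [ 0.5276 -0.3501  0.1468] z [ 0.0035 -0.0034 -1.    ] phi -0.307 t 35.925 q [-0.773   0.3857  1.5284  0.      1.2226  1.105 ]
```

View pics/l7.png

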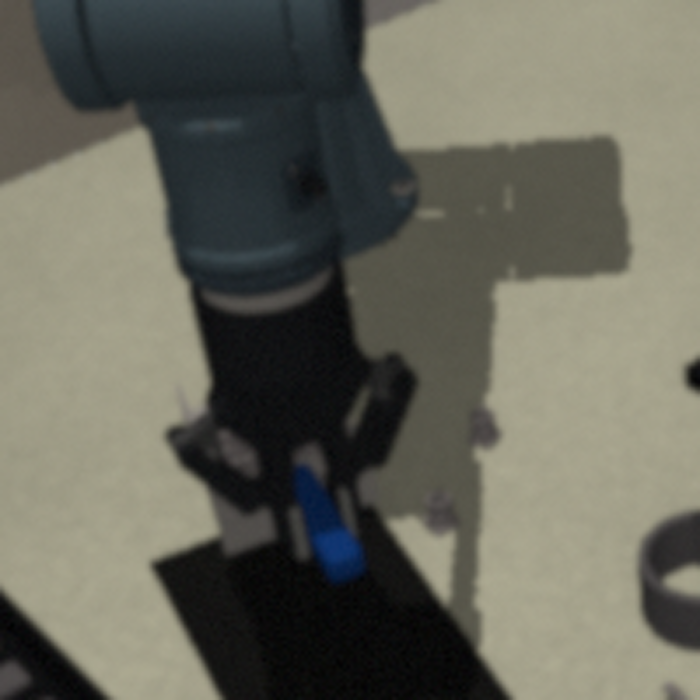

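View pics/l8.png

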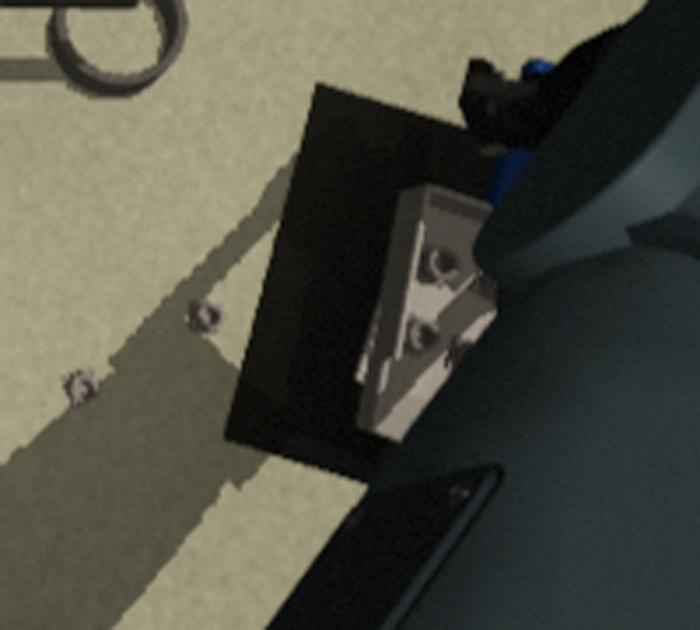

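```bash
cat > pour.py <<'E'
from mv import *
def pour(th,lx,lz,ly=.027,phi=.04,L=.181,H=.0122):
    h=L*np.cos(th)-H*np.sin(th); v=L*np.sin(th)+H*np.cos(th)
    u=np.array([np.cos(phi),np.sin(phi)])
    return np.array([lx+h*u[0],ly+h*u[1],lz+v]),Rt(phi,th)
E
python3 - <<'E'
from pour import *
for th in (.25,.6,.9,1.05): print(th,pour(th,.632,.2)[0])
plan((np.array([.56,-.33,.25]),Rt(-.25),3),(np.array([.68,-.17,.26]),Rt(-.1),5))
E
```

```text
0.25 [0.8042 0.0339 0.2566]
0.6 [0.7744 0.0327 0.3123]
0.9 [0.7349 0.0311 0.3494]
1.05 [0.7114 0.0302 0.3631]
9 -9 -35 0 0.00 -0.02; 18 -19 -71 0 0.00 -0.04; 27 -28 -106 0 0.00 -0.06; 40 -66 -108 0 0.00 -0.09; 53 -104 -110 0 0.00 -0.12; 66 -141 -112 0 0.00 -0.15; 79 -179 -114 0 0.00 -0.18; 93 -217 -116 0 0.00 -0.21
now [ 0.5262 -0.3488  0.1437] z [-0.0003  0.0002 -1.    ] phi -0.307 t 36.025 q [-0.773   0.3887  1.5312 -0.0001  1.2221  1.105 ]
```

>>> step_arm(targets="5 -5 -25 0 0 -0.02; 14 -15 -55 0 0 -0.04; 25 -28 -85 0 0 -0.06; 38 -60 -106 0 0 -0.09; 51 -98 -112 0 0 -0.12; 65 -138 -114 0 0 -0.15; 78 -175 -116 0 0 -0.18; 90 -205 -116 0 0 -0.21")

```text
time_s: 37.02
eef_pos: [0.6744, -0.179, 0.2579]
eef_rot: [-0.001, 0.999, -0.048, -0.001]
wrist_force: [-0.2, 0.3, -3.5]
opening: 0.22
```

Run:
```python
from pour import *
p,r=pour(.25,.632,.215)
plan((p,r,7))
```

```text
16 -32 -2 0.00 0.04 -0.02; 31 -64 -4 0.00 0.07 -0.04; 47 -96 -6 0.01 0.11 -0.06; 62 -128 -8 0.01 0.14 -0.08; 78 -160 -10 0.01 0.18 -0.10; 93 -192 -12 0.01 0.22 -0.12; 109 -224 -14 0.02 0.25 -0.14
now [ 0.6744 -0.179   0.2579] z [-0.0026  0.0014 -1.    ] phi -0.096 t 37.025 q [-0.4292  0.4349  1.231   0.0001  1.4787  1.2371]
```

>>> step_arm(targets="10 -20 -8 0 0.02 -0.02; 26 -54 -12 0 0.05 -0.04; 43 -88 -14 0 0.09 -0.06; 60 -123 -14 0 0.13 -0.08; 77 -160 -14 0 0.17 -0.1; 95 -195 -14 0 0.21 -0.12; 106 -217 -14 0 0.24 -0.14; 109 -224 -14 0 0.25 -0.14")

```text
time_s: 38.02
eef_pos: [0.8042, 0.0325, 0.2732]
eef_rot: [0.006, 0.992, 0.022, 0.124]
wrist_force: [-0.4, -0.7, -3.5]
opening: 0.226
```

Run:
```python
from pour import *
p,r=pour(.6,.632,.185)
plan((p,r,6))
s=optics.camera('scene'); crop(s,200,50,400,250,3.5,'m1.png'); t=optics.camera('top'); crop(t,180,60,360,240,3.5,'m2.png')
```

```text
-4 0 -5 0.00 0.06 0.00; -8 0 -10 0.01 0.12 0.00; -11 -1 -15 0.01 0.18 0.00; -15 -1 -20 0.01 0.23 0.01; -19 -1 -26 0.01 0.29 0.01; -23 -1 -31 0.02 0.35 0.01
now [0.8042 0.0325 0.2732] z [ 0.2464 -0.0065 -0.9692] phi 0.047 t 38.025 q [-0.1152  0.4958  1.1356  0.0229  1.2622  1.4066]
```

View pics/m1.png

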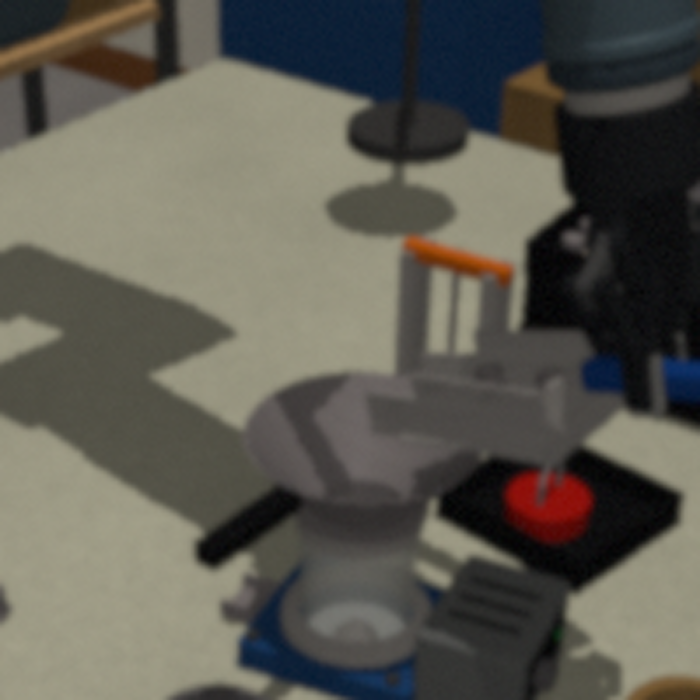

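View pics/m2.png

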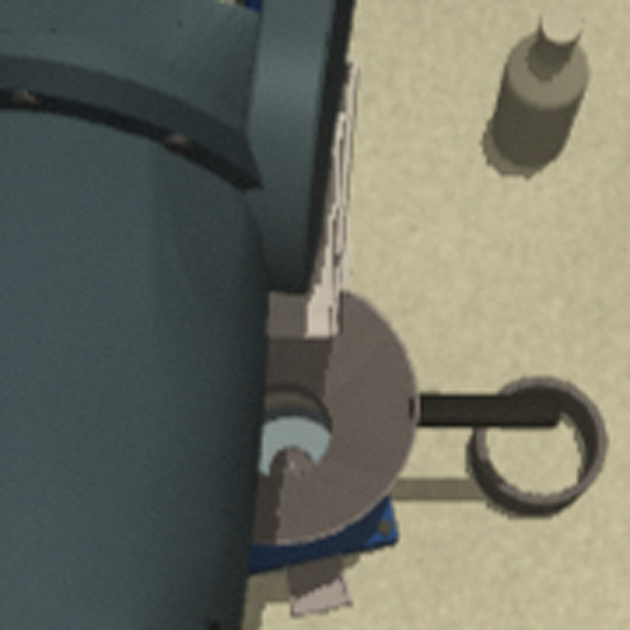

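```bash
python3 -c "
from mv import *
t=optics.camera('top')
print(ray(t,(275.5,156.2),.222), ray(t,(275.5,156.2),.215))"
```

```text
[ 0.6324 -0.0062  0.222 ] [ 0.6346 -0.0061  0.215 ]
```

>>> step_arm(targets="-4 0 -5 0 0.06 0; -8 0 -10 0.01 0.12 0; -11 -1 -15 0.01 0.18 0; -15 -1 -20 0.01 0.23 0.01; -19 -1 -26 0.01 0.29 0.01; -23 -1 -31 0.02 0.35 0.01; -23 -1 -31 0.02 0.35 0.01; -23 -1 -31 0.02 0.35 0.01")

```text
time_s: 39.17
eef_pos: [0.7746, 0.0307, 0.2987]
eef_rot: [-0.008, 0.955, 0.018, 0.295]
wrist_force: [0.1, 0.3, -2.7]
opening: 0.222
```

Run:
```python
from pour import *
p,r=pour(.82,.632,.18)
plan((p,r,6))
s=optics.camera('scene'); crop(s,200,50,400,250,3.5,'m3.png')
```

```text
-2 0 -6 0 0.04 0; -4 -1 -11 0 0.07 0; -5 -1 -17 0 0.11 0; -7 -1 -23 0 0.15 0; -9 -2 -28 0 0.18 0; -11 -2 -34 0 0.22 0
now [0.7746 0.0307 0.2987] z [ 0.5628  0.0257 -0.8262] phi 0.036 t 39.175 q [-0.1614  0.2162  1.5408  0.1617  0.8027  1.2939]
```

View pics/m3.png

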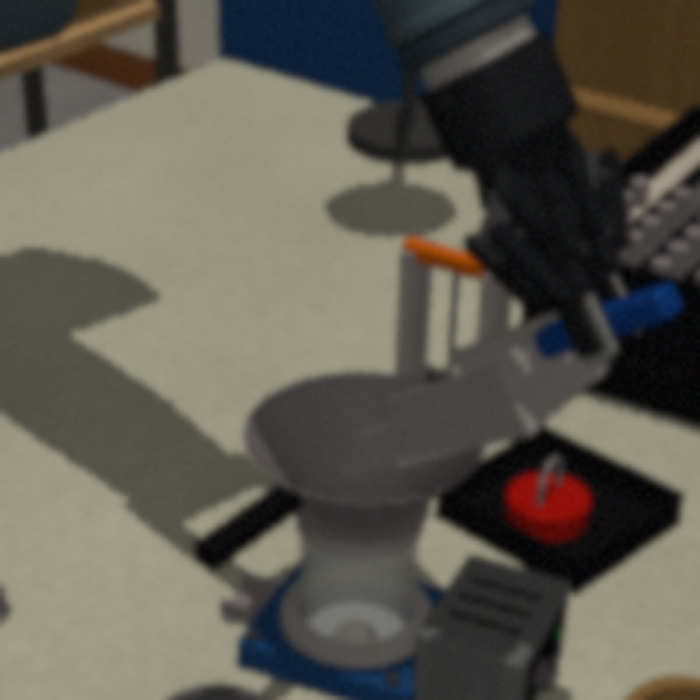

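>>> step_arm(targets="-2 0 -5 0 0.03 0; -3 0 -10 0 0.06 0; -5 -1 -14 0 0.1 0; -6 -1 -19 0 0.13 0; -8 -1 -24 0 0.16 0; -9 -2 -28 0 0.18 0; -11 -2 -34 0 0.22 0; -11 -2 -34 0 0.22 0")

```text
time_s: 40.22
eef_pos: [0.7457, 0.0326, 0.3205]
eef_rot: [-0.01, 0.917, 0.017, 0.398]
wrist_force: [1.1, 0.4, -1.9]
opening: 0.226
```

Run:
```python
from pour import *
p,r=pour(.95,.632,.18)
plan((p,r,6))
s=optics.camera('scene'); crop(s,220,110,370,260,4,'m4.png')
```

```text
0 0 -4 0 0.02 0; -1 0 -8 0 0.04 0; -1 0 -11 0 0.07 0; -2 1 -15 0 0.09 0; -2 1 -19 0 0.11 0; -3 1 -23 0 0.13 0
now [0.7457 0.0326 0.3205] z [ 0.7302  0.0328 -0.6824] phi 0.035 t 40.225 q [-0.1885  0.0536  1.7728  0.3383  0.5344  1.1227]
```

View pics/m4.png

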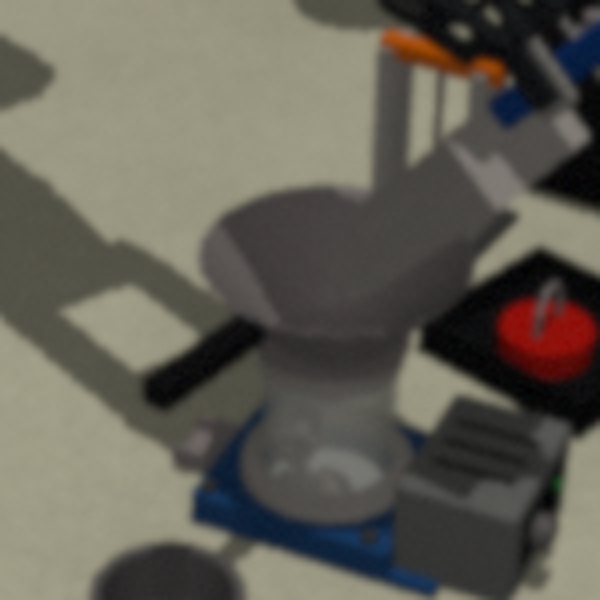

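>>> step_arm(targets="0 0 -4 0 0.02 0; -1 0 -8 0 0.04 0; -1 0 -11 0 0.07 0; -2 1 -15 0 0.09 0; -2 1 -19 0 0.11 0; -3 1 -23 0 0.13 0; -3 1 -23 0 0.13 0; -3 1 -23 0 0.13 0")

```text
time_s: 41.28
eef_pos: [0.7274, 0.0306, 0.3338]
eef_rot: [-0.011, 0.889, 0.017, 0.457]
wrist_force: [0.8, 0.0, -2.3]
opening: 0.223
```

Run:
```python
from pour import *
p,r=pour(1.05,.632,.18)
plan((p,r,5))
s=optics.camera('scene'); crop(s,220,110,370,260,4,'m5.png'); t=optics.camera('top'); crop(t,180,60,360,240,3.5,'m6.png')
print(ctrl.get_obs()['wrist_force'])
```

```text
0 0 -4 0 0.02 0; -1 0 -7 0 0.04 0; -1 0 -11 0 0.06 0; -1 0 -15 0 0.08 0; -2 0 -18 0 0.10 0
now [0.7274 0.0306 0.3338] z [ 0.8122  0.0355 -0.5823] phi 0.034 t 41.275 q [-0.2129 -0.0307  1.8975  0.5622  0.3975  0.8987]
[ 0.0189  0.0056 -2.4599]
```

View pics/m5.png

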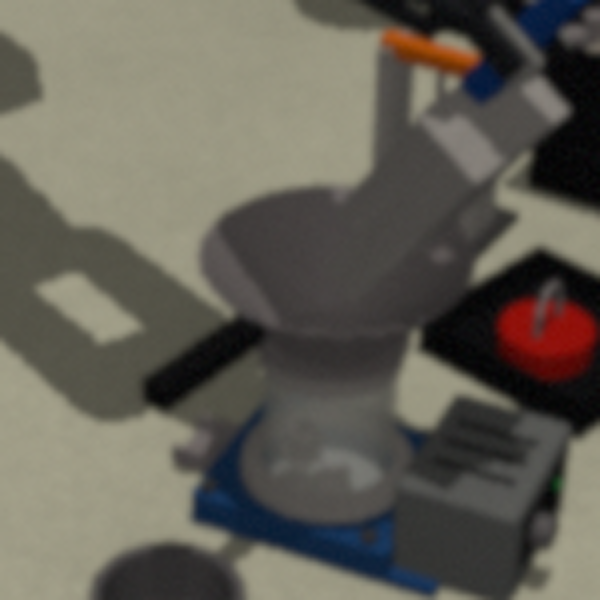

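View pics/m6.png

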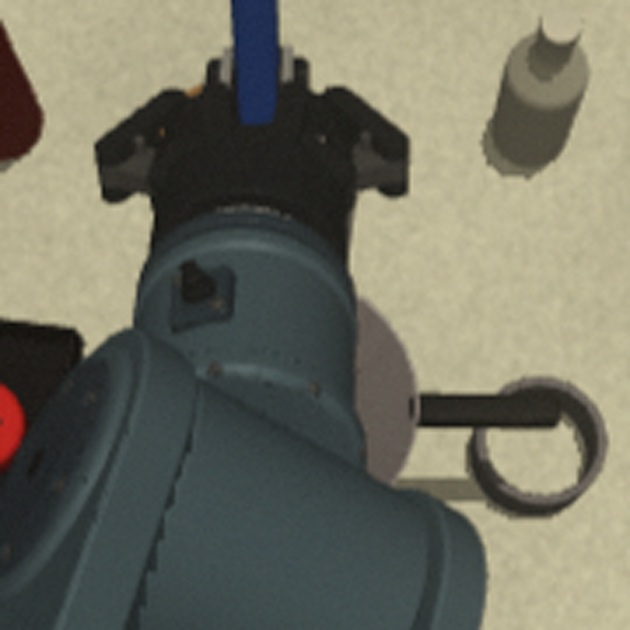

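>>> step_arm(targets="0 0 -4 0 0.02 0; -1 0 -7 0 0.04 0; -1 0 -11 0 0.06 0; -1 0 -15 0 0.08 0; -2 0 -18 0 0.1 0; -2 0 -18 0 0.1 0; -2 0 -18 0 0.1 0; -2 0 -18 0 0.1 0")

```text
time_s: 42.38
eef_pos: [0.7118, 0.03, 0.3428]
eef_rot: [-0.012, 0.865, 0.016, 0.501]
wrist_force: [-0.2, -0.3, -1.5]
opening: 0.221
```

Run:
```python
from pour import *
s=optics.camera('scene'); crop(s,240,110,340,260,5,'m7.png')
plan((pour(.6,.634,.2)[0],pour(.6,.634,.2)[1],6))
```

```text
1 0 12 0 -0.07 0; 2 0 24 0 -0.15 0; 3 0 36 0 -0.22 0; 4 0 47 0 -0.30 0; 5 0 59 0 -0.37 0; 6 0 71 0 -0.45 0
now [0.7118 0.03   0.3427] z [ 0.8663  0.0375 -0.4982] phi 0.032 t 42.425 q [-0.2322 -0.0891  1.9913  0.8686  0.3141  0.5926]
```

View pics/m7.png

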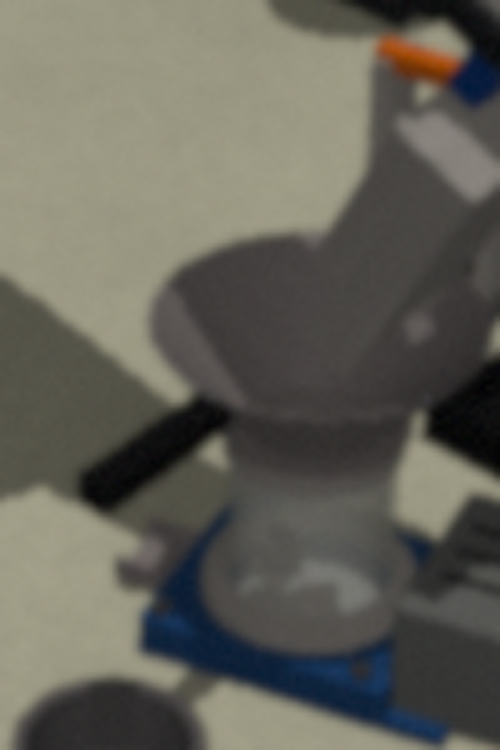

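>>> step_arm(targets="1 0 8 0 -0.07 0; 2 0 18 0 -0.15 0; 3 0 30 0 -0.22 0; 4 0 40 0 -0.3 0; 5 0 50 0 -0.37 0; 6 0 60 0 -0.45 0; 6 0 60 0 -0.45 0")

```text
time_s: 43.3
eef_pos: [0.768, 0.0322, 0.3184]
eef_rot: [-0.008, 0.955, 0.019, 0.296]
wrist_force: [0.3, 0.4, -2.7]
opening: 0.219
```

Run:
```python
from pour import *
s=optics.camera('scene'); crop(s,220,50,370,240,4,'m8.png')
p,r=pour(.1,.65,.225)
plan((p,r,6))
```

```text
3 0 14 0 -0.08 0; 5 0 29 0 -0.17 0; 8 1 43 0 -0.25 0; 10 1 58 0 -0.33 0; 13 1 72 0 -0.42 0; 16 1 86 0 -0.50 0
now [0.7671 0.0324 0.3177] z [ 0.5641  0.027  -0.8253] phi 0.037 t 43.35 q [-0.1613  0.1845  1.54    0.159   0.8334  1.2985]
```

View pics/m8.png

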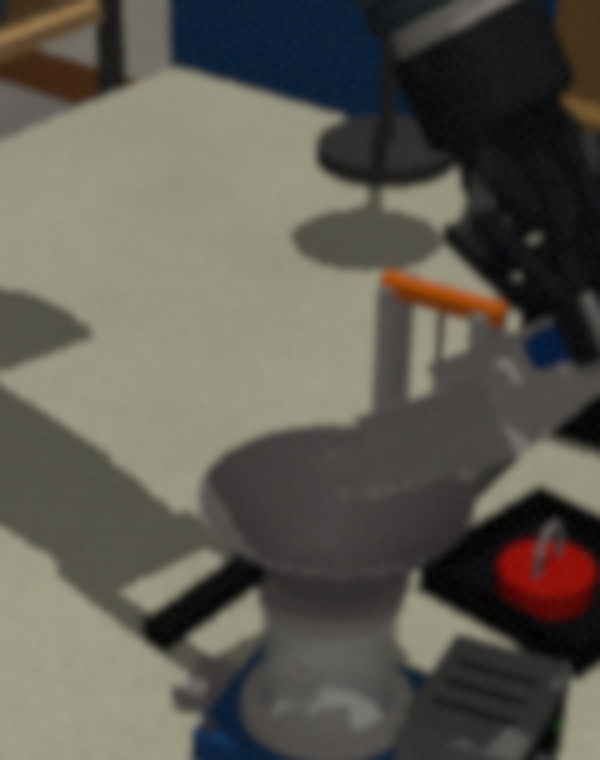

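Run:
```python
from pour import *
plan((np.array([.78,.01,.30]),Rt(.0,.25),2),(np.array([.70,-.16,.28]),Rt(-.12),6))
```

```text
0 11 11 -0.01 -0.17 0.02; 0 23 21 -0.02 -0.35 0.04; -14 51 16 -0.03 -0.39 0.06; -28 79 10 -0.03 -0.43 0.08; -41 106 5 -0.04 -0.47 0.09; -55 134 -1 -0.04 -0.52 0.11; -69 162 -6 -0.05 -0.56 0.13; -83 190 -12 -0.05 -0.60 0.15
now [0.7671 0.0324 0.3177] z [ 0.5641  0.027  -0.8253] phi 0.037 t 43.35 q [-0.1613  0.1845  1.54    0.159   0.8334  1.2985]
```

>>> step_arm(targets="0 11 11 -0.01 -0.17 0.02; 0 23 21 -0.02 -0.3 0.04; -14 51 16 -0.03 -0.38 0.06; -28 79 10 -0.03 -0.43 0.08; -41 106 5 -0.04 -0.47 0.09; -55 134 -1 -0.04 -0.52 0.11; -69 162 -6 -0.05 -0.56 0.13; -83 190 -12 -0.05 -0.6 0.15")

```text
time_s: 44.35
eef_pos: [0.6982, -0.1613, 0.2797]
eef_rot: [-0.001, 0.998, -0.058, -0.002]
wrist_force: [-0.1, -1.4, -2.1]
opening: 0.221
```

Run:
```python
from pour import *
plan((np.array([.528,-.35,.16]),Rt(-.309),8))
s=optics.camera('scene'); crop(s,150,50,350,240,4,'m9.png')
```

```text
-18 26 15 0 0.00 0.02; -37 52 30 0 0.00 0.05; -55 78 45 0 0.00 0.07; -73 104 60 0 0.00 0.10; -92 130 75 0 0.00 0.12; -110 155 90 0 0.00 0.14; -128 181 105 0 0.00 0.17; -147 207 120 0 0.00 0.19
now [ 0.6982 -0.1613  0.2797] z [-0.0032  0.0016 -1.    ] phi -0.116 t 44.35 q [-0.3923  0.467   1.144   0.0003  1.5341  1.2942]
```

View pics/m9.png

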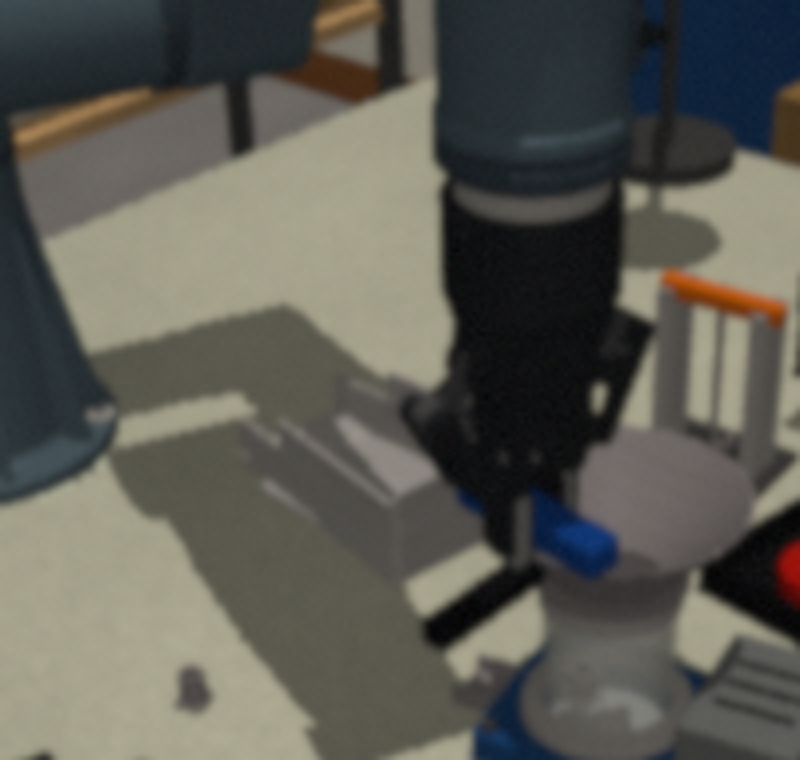

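>>> step_arm(targets="-18 26 5 0 0 0.02; -37 52 10 0 0 0.05; -55 78 20 0 0 0.07; -73 104 40 0 0 0.1; -92 130 60 0 0 0.12; -110 155 80 0 0 0.14; -128 181 105 0 0 0.17; -147 207 120 0 0 0.19")

```text
time_s: 45.4
eef_pos: [0.5274, -0.3492, 0.1586]
eef_rot: [-0.001, 0.988, -0.152, -0.002]
wrist_force: [-0.0, 0.3, -2.3]
opening: 0.22
```

Run:
```python
from pour import *
plan((np.array([.527,-.3493,.03]),Rt(-.309),8))
s=optics.camera('scene'); crop(s,60,100,260,300,3.5,'n1.png');t=optics.camera('top'); crop(t,300,180,500,360,3.5,'n2.png')
```

```text
0 0 16 0 0.00 0.00; 0 0 32 0 0.00 0.00; 0 0 48 0 0.00 0.00; 0 0 64 0 0.00 0.00; 0 0 80 0 0.00 0.00; 0 0 96 0 0.00 0.00; 0 0 113 0 0.00 0.00; 0 0 129 0 0.00 0.00
now [ 0.5274 -0.3492  0.1586] z [-0.0027  0.0021 -1.    ] phi -0.306 t 45.4 q [-0.772   0.3769  1.5147 -0.0004  1.2535  1.1051]
```

View pics/n1.png

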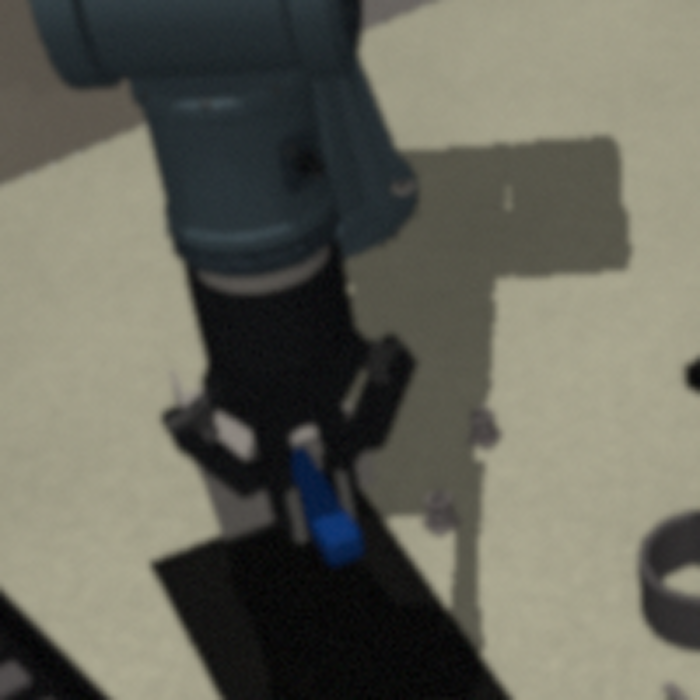

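View pics/n2.png

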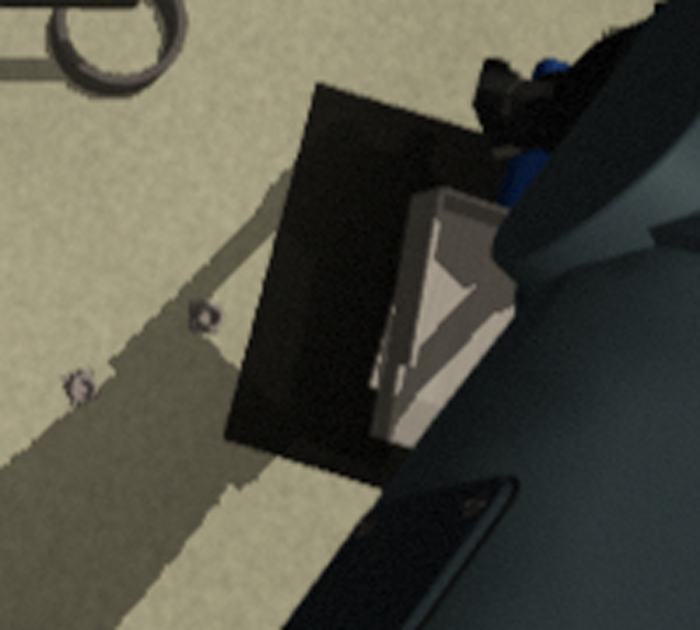

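>>> step_arm(targets="0 0 20 0 0 0; 0 0 45 0 0 0; 0 0 70 0 0 0; 0 0 95 0 0 0; 0 0 115 0 0 0; 0 0 126 0 0 0; 0 0 132 0 0 0; 0 0 134 0 0 0")

```text
time_s: 46.5
eef_pos: [0.5289, -0.3489, 0.0264]
eef_rot: [-0.0, 0.988, -0.152, -0.001]
wrist_force: [0.2, 1.0, -1.4]
opening: 0.219
```

>>> step_arm(targets="0 0 1 0 0 0; 0 0 1 0 0 0")

```text
time_s: 46.75
eef_pos: [0.5289, -0.3491, 0.0259]
eef_rot: [-0.0, 0.988, -0.152, -0.001]
wrist_force: [0.2, 0.3, 0.8]
opening: 0.221
```

>>> step_arm(targets="0 0 0 0 0 0; 0 0 0 0 0 0; 0 0 0 0 0 0; 0 0 0 0 0 0; 0 0 -15 0 0 0; 0 0 -50 0 0 0; 0 0 -100 0 0 0; 0 0 -150 0 0 0", grip=55)

```text
time_s: 47.75
eef_pos: [0.5289, -0.3489, 0.1777]
eef_rot: [-0.0, 0.988, -0.152, -0.001]
wrist_force: [1.8, -1.4, 0.3]
opening: 0.549
```

Run:
```python
from pour import *
plan((np.array([.35,.10,.28]),Rt(.3),8))
s=optics.camera('scene'); crop(s,60,130,260,330,3.5,'n3.png')
```

```text
-38 -47 -13 0 0.00 -0.08; -76 -94 -25 0 0.00 -0.15; -115 -140 -38 0 0.00 -0.23; -153 -187 -51 0 0.00 -0.30; -191 -234 -63 0 0.00 -0.38; -229 -281 -76 0 0.00 -0.45; -268 -328 -89 0 0.00 -0.53; -306 -374 -102 0 0.00 -0.61
now [ 0.5289 -0.3489  0.1777] z [-0.0019  0.001  -1.    ] phi -0.305 t 47.75 q [-0.7699  0.3585  1.4983 -0.0006  1.2868  1.1063]
```

View pics/n3.png

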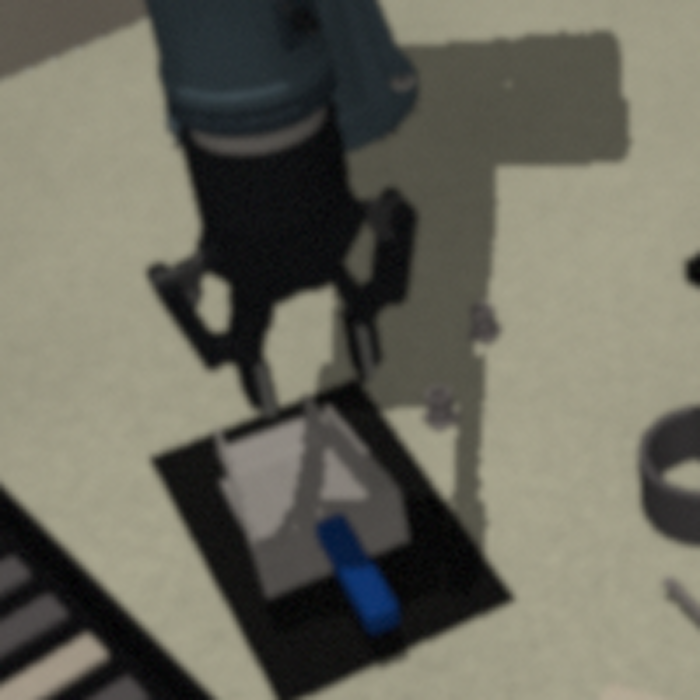

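Run:
```python
from pour import *
plan((np.array([.430,-.200,.12]),Rt(-.2),6))
```

```text
-24 -19 11 0.00 0 -0.02; -48 -38 21 0.00 0 -0.03; -72 -57 32 0.00 0 -0.05; -96 -76 43 0.00 -0.01 -0.07; -119 -95 54 0.00 -0.01 -0.09; -143 -114 64 0.01 -0.01 -0.10
now [ 0.532  -0.3516  0.1862] z [ 0.0066 -0.0072 -1.    ] phi -0.305 t 47.8 q [-0.7695  0.3509  1.4902 -0.0006  1.2907  1.1063]
```

>>> step_arm(targets="-24 -19 5 0 0 -0.02; -48 -38 10 0 0 -0.03; -72 -57 20 0 0 -0.05; -96 -76 35 0 0 -0.07; -119 -95 50 0 0 -0.09; -143 -114 64 0 0 -0.1; -143 -114 64 0 0 -0.1", grip=45)

```text
time_s: 48.68
eef_pos: [0.4251, -0.195, 0.111]
eef_rot: [-0.001, 0.995, -0.102, -0.002]
wrist_force: [0.6, -0.1, 0.4]
opening: 0.448
```

Run:
```python
from pour import *
plan((np.array([.430,-.200,.05]),Rt(-.2),3))
s=optics.camera('scene'); crop(s,110,140,270,300,5,'n4.png')
```

```text
2 1 20 0 0.00 0; 4 3 41 0 0.00 0; 6 4 61 0 0.00 0
now [ 0.4251 -0.195   0.111 ] z [-0.0042  0.0032 -1.    ] phi -0.204 t 48.675 q [-0.6847  0.0964  1.9694 -0.0003  1.081   1.0903]
```

View pics/n4.png

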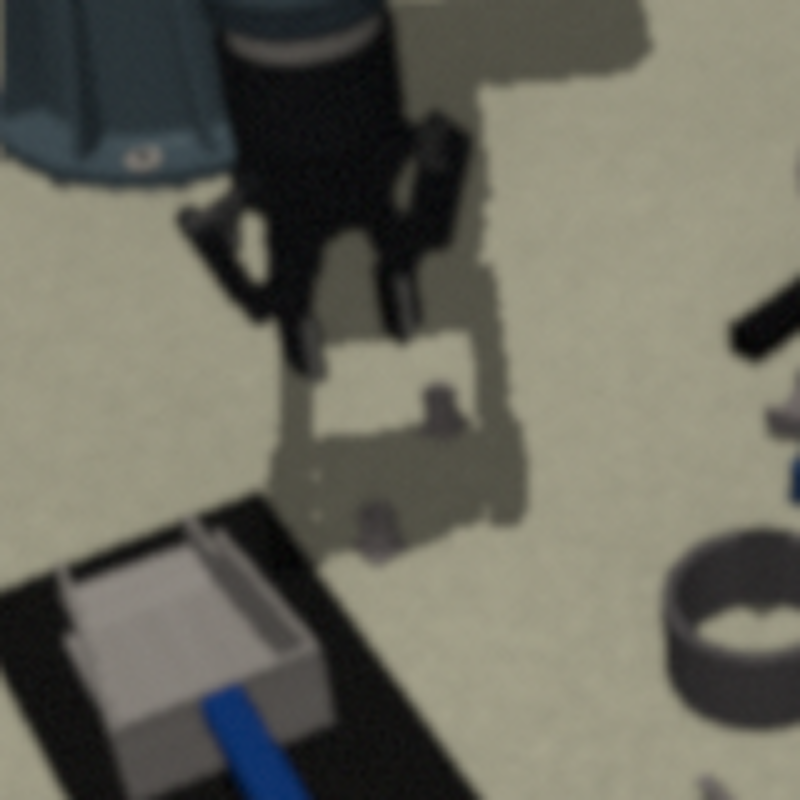

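>>> step_arm(targets="2 1 15 0 0 0; 4 3 35 0 0 0; 6 4 55 0 0 0; 6 4 65 0 0 0; 6 4 65 0 0 0")

```text
time_s: 49.35
eef_pos: [0.4312, -0.2022, 0.0458]
eef_rot: [-0.001, 0.995, -0.103, -0.002]
wrist_force: [-0.5, -0.3, 0.4]
opening: 0.448
```

Run:
```python
from pour import *
plan((np.array([.430,-.200,.009]),Rt(-.2),3))
s=optics.camera('scene'); crop(s,140,180,240,280,7,'n5.png')
```

```text
-1 -1 12 0 0.00 0; -1 -1 25 0 0.00 0; -2 -2 37 0 0.00 -0.01
now [ 0.4312 -0.2022  0.0458] z [-0.0036  0.0025 -1.    ] phi -0.206 t 49.35 q [-0.6881  0.2318  1.9773 -0.0004  0.9369  1.0885]
```

View pics/n5.png

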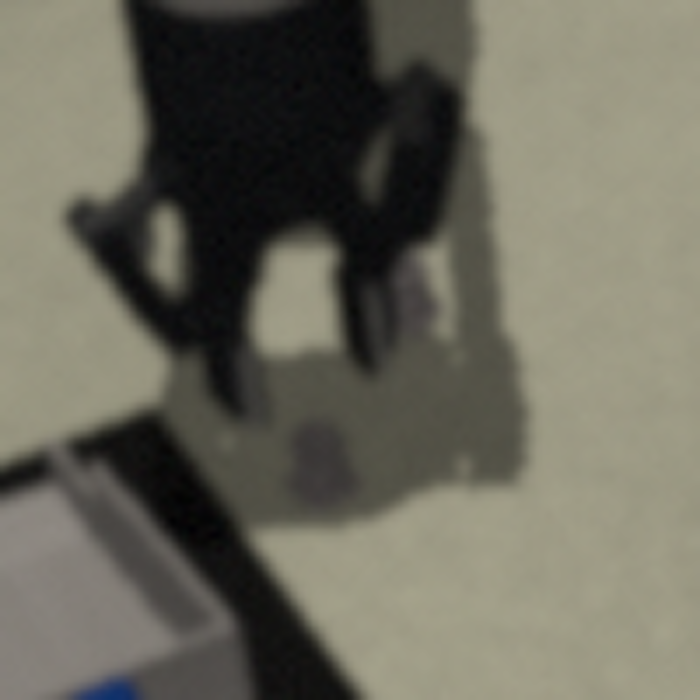

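Descend and close on sleeve B.

>>> step_arm(targets="-1 -1 12 0 0 0; -2 -2 25 0 0 0; -2 -2 36 0 0 0; -2 -2 36 0 0 0")

```text
time_s: 49.9
eef_pos: [0.429, -0.199, 0.0094]
eef_rot: [-0.001, 0.995, -0.102, -0.002]
wrist_force: [-0.1, -0.6, 0.6]
opening: 0.447
```

>>> step_arm(targets="0 0 0 0 0 0; 0 0 0 0 0 0; 0 0 0 0 0 0; 0 0 0 0 0 0; 0 0 0 0 0 0; 0 0 0 0 0 0", grip=0)

```text
time_s: 50.65
eef_pos: [0.4303, -0.2001, 0.011]
eef_rot: [-0.0, 0.995, -0.102, -0.001]
wrist_force: [0.6, -0.9, 4.8]
opening: 0.18
```

>>> step_arm(targets="0 0 -20 0 0 0; 0 0 -60 0 0 0; 0 0 -120 0 0 0; 0 0 -180 0 0 0; 0 0 -235 0 0 0; 0 0 -240 0 0 0")

```text
time_s: 51.4
eef_pos: [0.4323, -0.2015, 0.255]
eef_rot: [0.002, 0.995, -0.102, 0.002]
wrist_force: [0.5, 0.4, -1.7]
opening: 0.175
```

Run:
```python
from pour import *
plan((np.array([.607,.026,.26]),Rt(-.0),8))
s=optics.camera('scene'); crop(s,140,80,260,280,4,'n6.png')
```

```text
16 -32 -1 0.00 0 -0.03; 31 -65 -1 0.00 0 -0.05; 47 -97 -2 0.00 0 -0.08; 62 -129 -3 0.00 0 -0.10; 78 -161 -3 0.00 0 -0.13; 94 -194 -4 0.00 0 -0.15; 109 -226 -4 0.00 0 -0.18; 125 -258 -5 0.00 0 -0.21
now [ 0.4323 -0.2015  0.255 ] z [ 0.0041 -0.0038 -1.    ] phi -0.205 t 51.4 q [-0.6856 -0.0692  1.8209 -0.0004  1.3844  1.0904]
```

View pics/n6.png

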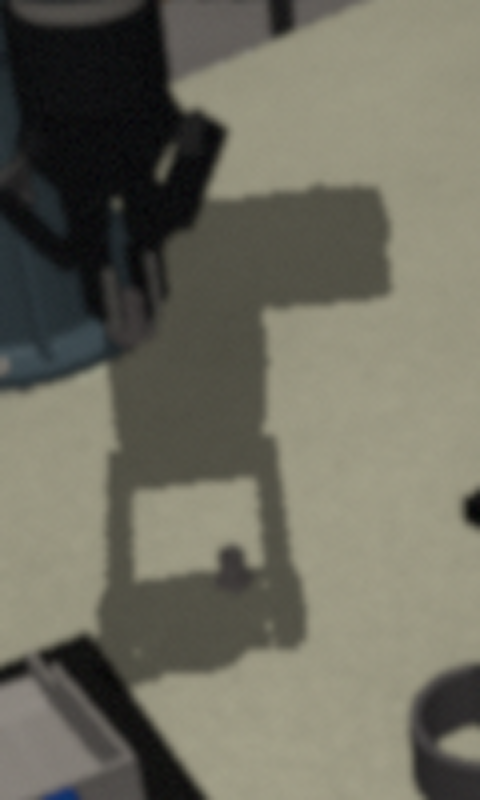

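>>> step_arm(targets="12 -24 -5 0 0 -0.03; 31 -65 -8 0 0 -0.05; 47 -97 -8 0 0 -0.08; 62 -129 -8 0 0 -0.1; 78 -161 -8 0 0 -0.13; 94 -194 -8 0 0 -0.15; 112 -230 -8 0 0 -0.18; 125 -258 -8 0 0 -0.21")

```text
time_s: 52.45
eef_pos: [0.6048, 0.0285, 0.2552]
eef_rot: [-0.001, 1.0, 0.003, -0.004]
wrist_force: [0.4, -1.3, -0.7]
opening: 0.18
```

Run:
```python
from pour import *
plan((np.array([.607,.026,.165]),Rt(-.0),5))
s=optics.camera('scene'); crop(s,210,80,350,240,4,'n7.png')
```

```text
1 1 18 0 0.00 0.00; 1 1 36 0 0.00 0.00; 2 2 54 0 0.00 0.00; 2 2 72 0 0.01 0.01; 3 3 90 0 0.01 0.01
now [0.6048 0.0285 0.2552] z [-0.0072  0.0023 -1.    ] phi 0.006 t 52.45 q [-0.1494  0.2342  1.495   0.0012  1.4199  1.4149]
```

View pics/n7.png

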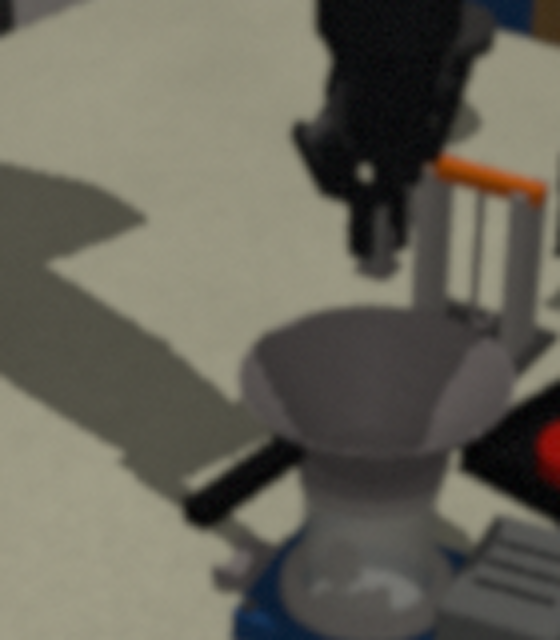

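>>> step_arm(targets="1 0 18 0 0 0; 2 1 40 0 0 0; 2 2 60 0 0 0; 2 3 78 0 0 0; 2 3 87 0 0 0; 2 3 87 0 0 0")

```text
time_s: 53.25
eef_pos: [0.6068, 0.024, 0.1707]
eef_rot: [-0.001, 1.0, 0.002, -0.002]
wrist_force: [0.4, 0.3, 1.2]
opening: 0.181
```

>>> step_arm(targets="0 0 0 0 0 0; 0 0 0 0 0 0; 0 0 0 0 0 0; 0 0 0 0 0 0; 0 0 -40 0 0 0; 0 0 -90 0 0 0; 0 0 -120 0 0 0", grip=40)

```text
time_s: 54.12
eef_pos: [0.6083, 0.0239, 0.2946]
eef_rot: [-0.0, 1.0, 0.002, 0.001]
wrist_force: [0.1, 0.4, 0.4]
opening: 0.4
```

Run:
```python
from pour import *
plan((np.array([.384,-.1175,.15]),Rt(-.0),6))
s=optics.camera('scene'); crop(s,150,80,350,260,4,'n8.png')
```

```text
-38 23 24 0 0 0.00; -75 47 48 0 0 0.00; -113 70 72 0 0 0.00; -150 94 96 0 0 0.00; -188 117 120 0 0 0.00; -225 140 144 0 0 0.00
now [0.6083 0.0239 0.2946] z [ 0.0012  0.0009 -1.    ] phi 0.005 t 54.125 q [-0.1561  0.2101  1.4448  0.0011  1.4857  1.4097]
```

View pics/n8.png

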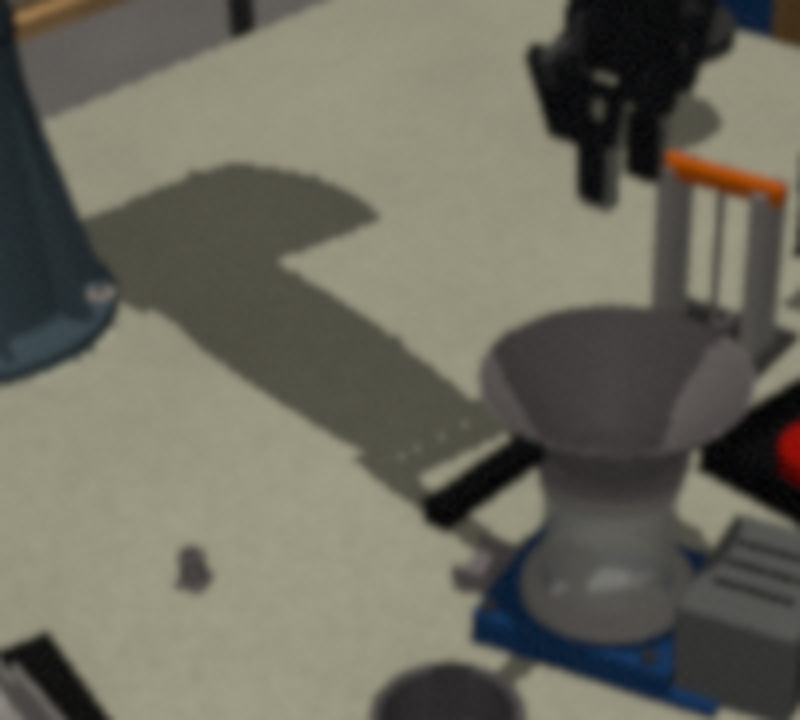

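>>> step_arm(targets="-30 15 -5 0 0 0; -70 40 10 0 0 0; -113 70 40 0 0 0; -150 94 80 0 0 0; -188 117 110 0 0 0; -225 140 144 0 0 0; -225 140 144 0 0 0", grip=45)

```text
time_s: 55.05
eef_pos: [0.379, -0.1164, 0.1449]
eef_rot: [-0.002, 1.0, 0.001, -0.004]
wrist_force: [0.2, 0.1, 0.4]
opening: 0.447
```

Run:
```python
from pour import *
plan((np.array([.384,-.1175,.04]),Rt(-.0),5))
t=optics.camera('top'); crop(t,280,200,380,320,5,'n9.png'); s=optics.camera('scene'); crop(s,150,130,260,260,5,'n10.png')
```

```text
1 0 21 0 0.00 0.00; 2 1 42 0 0.00 0.00; 3 1 63 0 0.00 0.00; 5 1 84 0 0.01 0.00; 6 2 105 0 0.01 0.00
now [ 0.379  -0.1164  0.1449] z [-0.0077  0.0046 -1.    ] phi 0.001 t 55.05 q [-0.5992 -0.1277  2.1103 -0.0005  1.168   0.9704]
```

View pics/n9.png

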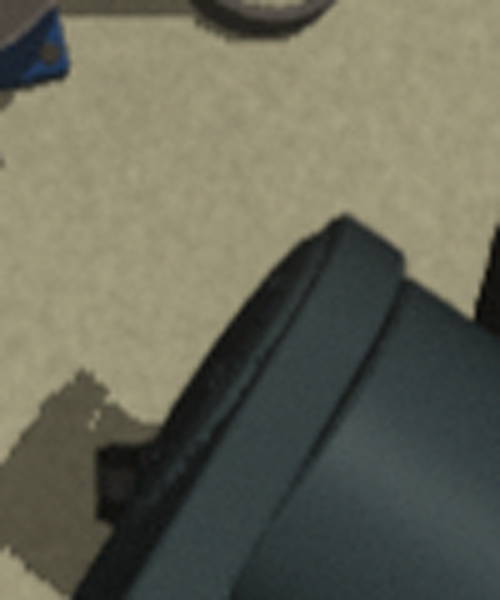

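View pics/n10.png

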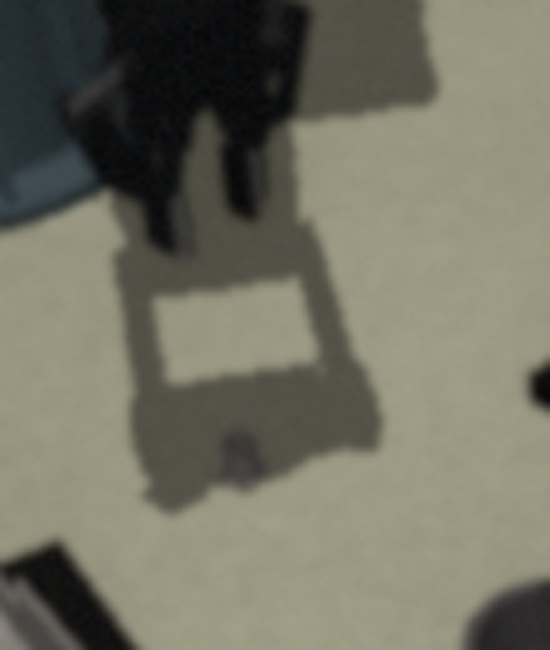

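>>> step_arm(targets="2 0 25 0 0 0; 4 1 55 0 0 0; 5 1 85 0 0 0; 6 2 103 0 0 0; 6 2 103 0 0 0; 6 2 103 0 0 0")

```text
time_s: 55.9
eef_pos: [0.3901, -0.1191, 0.046]
eef_rot: [-0.0, 1.0, 0.003, -0.0]
wrist_force: [-0.1, -0.8, 0.6]
opening: 0.451
```

Run:
```python
from pour import *
plan((np.array([.384,-.1175,.009]),Rt(-.0),3))
s=optics.camera('scene'); crop(s,150,170,250,260,6,'n11.png')
```

```text
-2 -1 12 0 0.00 0.00; -4 -1 25 0 0.00 0.00; -6 -2 37 0 0.00 0.01
now [ 0.3901 -0.1191  0.046 ] z [-0.0005  0.0003 -1.    ] phi 0.006 t 55.9 q [-0.5893  0.0887  2.1478  0.      0.9056  0.9758]
```

View pics/n11.png

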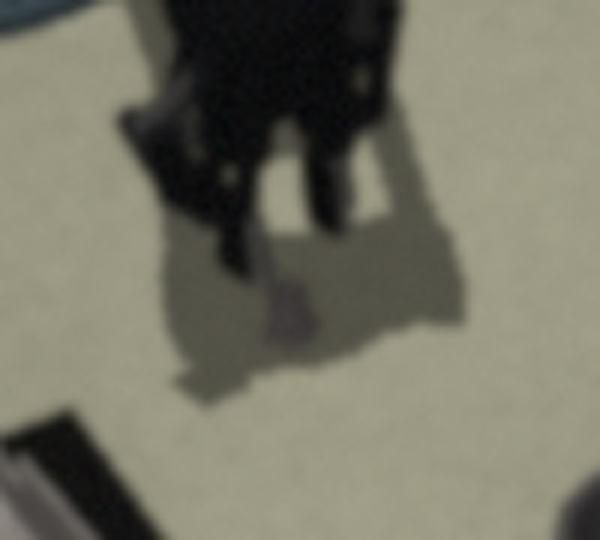

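>>> step_arm(targets="-3 -1 12 0 0 0; -5 -2 25 0 0 0; -5 -2 36 0 0 0; -5 -2 36 0 0 0")

```text
time_s: 56.45
eef_pos: [0.3825, -0.1161, 0.0076]
eef_rot: [-0.002, 1.0, 0.002, -0.002]
wrist_force: [-0.4, 0.9, 0.1]
opening: 0.452
```

>>> step_arm(targets="0 0 0 0 0 0; 0 0 0 0 0 0; 0 0 0 0 0 0; 0 0 0 0 0 0; 0 0 0 0 0 0; 0 0 0 0 0 0", grip=0)

```text
time_s: 57.2
eef_pos: [0.3839, -0.1169, 0.0091]
eef_rot: [-0.001, 1.0, 0.002, -0.001]
wrist_force: [0.5, 0.4, 4.5]
opening: 0.181
```

>>> step_arm(targets="0 0 -20 0 0 0; 0 0 -60 0 0 0; 0 0 -120 0 0 0; 0 0 -180 0 0 0; 0 0 -235 0 0 0; 0 0 -250 0 0 0")

```text
time_s: 57.95
eef_pos: [0.3855, -0.1179, 0.2624]
eef_rot: [0.001, 1.0, 0.002, 0.002]
wrist_force: [-0.2, -0.9, -1.0]
opening: 0.178
```

Run:
```python
from pour import *
plan((np.array([.607,.026,.26]),Rt(-.0),7))
s=optics.camera('scene'); crop(s,100,50,260,270,3.5,'n12.png')
```

```text
32 -20 0 0.00 0 0.00; 63 -41 1 0.00 0 0.00; 95 -61 1 0.00 0 0.00; 127 -82 2 0.00 0 0.00; 159 -102 2 0.00 0 0.00; 190 -122 2 0.00 0 0.00; 222 -143 3 0.00 0 0.00
now [ 0.3855 -0.1179  0.2624] z [ 0.003  -0.0021 -1.    ] phi 0.005 t 57.95 q [-0.5934 -0.2622  1.9706 -0.0001  1.4294  0.9726]
```

View pics/n12.png

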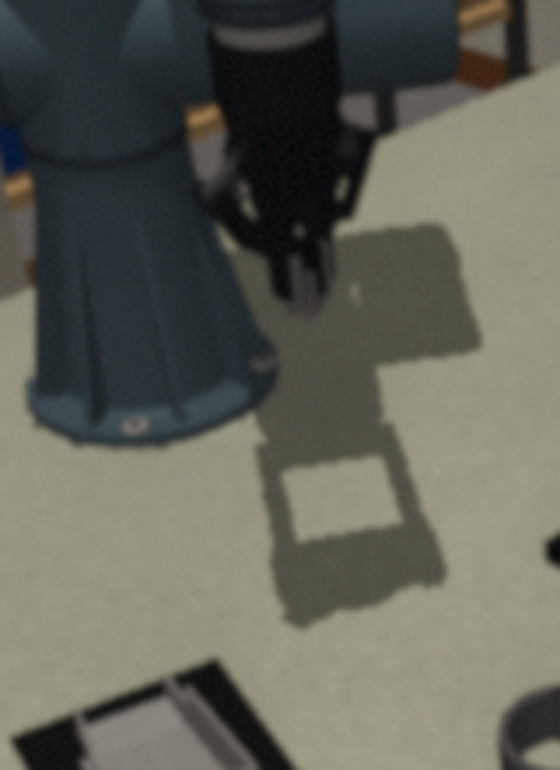

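Sleeve A is in the jaws and gone from the table.

>>> step_arm(targets="24 -14 -6 0 0 0; 58 -36 -6 0 0 0; 95 -61 -6 0 0 0; 130 -84 -4 0 0 0; 165 -108 0 0 0 0; 200 -130 2 0 0 0; 222 -143 3 0 0 0; 222 -143 3 0 0 0")

```text
time_s: 59.0
eef_pos: [0.6049, 0.028, 0.252]
eef_rot: [-0.001, 1.0, 0.003, -0.004]
wrist_force: [-0.4, -0.4, -0.5]
opening: 0.181
```

Run:
```python
from pour import *
plan((np.array([.607,.026,.168]),Rt(-.0),5))
```

```text
1 0 17 0 0.00 0.00; 1 1 34 0 0.00 0.00; 2 1 50 0 0.00 0.00; 2 2 67 0 0.01 0.01; 3 2 84 0 0.01 0.01
now [0.6049 0.028  0.252 ] z [-0.0074  0.0023 -1.    ] phi 0.006 t 59.0 q [-0.1501  0.2366  1.4984  0.0012  1.4142  1.414 ]
```

>>> step_arm(targets="1 0 18 0 0 0; 2 1 36 0 0 0; 2 1 54 0 0 0; 2 2 72 0 0 0; 2 2 83 0 0 0; 2 2 83 0 0 0")

```text
time_s: 59.75
eef_pos: [0.6066, 0.0252, 0.1714]
eef_rot: [-0.001, 1.0, 0.002, -0.002]
wrist_force: [-0.1, -0.7, 0.1]
opening: 0.18
```

>>> step_arm(targets="0 0 0 0 0 0; 0 0 0 0 0 0; 0 0 0 0 0 0; 0 0 0 0 0 0; 0 0 -40 0 0 0; 0 0 -90 0 0 0; 0 0 -120 0 0 0; -30 0 -130 0 0 0", grip=40)

```text
time_s: 60.75
eef_pos: [0.5791, 0.0244, 0.3054]
eef_rot: [-0.0, 1.0, 0.002, 0.001]
wrist_force: [0.4, 0.5, -1.0]
opening: 0.403
```

Run:
```python
from pour import *
plan((np.array([.35,-.1,.32]),Rt(-.0),6))
```

```text
-38 21 -3 0 0 0.00; -77 41 -5 0 0 0.00; -115 62 -8 0 0 0.00; -153 82 -10 0 0 0.00; -191 103 -13 0 0 0.00; -230 123 -15 0 0 0.00
now [0.5791 0.0244 0.3054] z [ 0.0025  0.0007 -1.    ] phi 0.005 t 60.75 q [-0.1631  0.1372  1.5074  0.0011  1.4946  1.4028]
```

>>> step_arm(targets="-30 15 -5 0 0 0; -75 41 -10 0 0 0; -115 62 -12 0 0 0; -153 82 -14 0 0 0; -191 103 -14 0 0 0; -230 123 -15 0 0 0; -230 123 -15 0 0 0; -230 123 -15 0 0 0")

```text
time_s: 61.75
eef_pos: [0.3485, -0.0994, 0.3183]
eef_rot: [-0.001, 1.0, 0.002, -0.001]
wrist_force: [0.4, 0.1, 0.6]
opening: 0.4
```

Run:
```python
from pour import *
s=snap('scene','z1.png'); t=snap('top','z2.png')
crop(s,230,140,380,260,5,'z3.png'); crop(t,200,110,340,250,5,'z4.png')
```

```text
(no output)
```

View pics/z1.png

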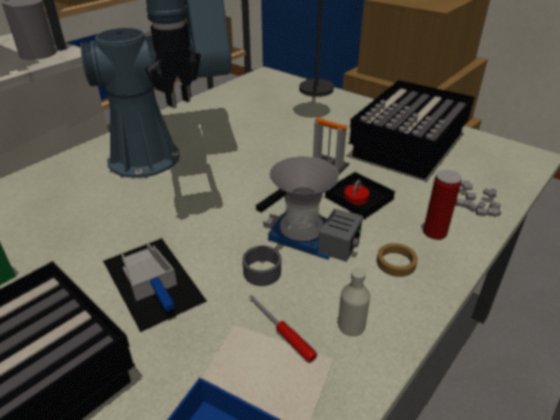

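View pics/z2.png

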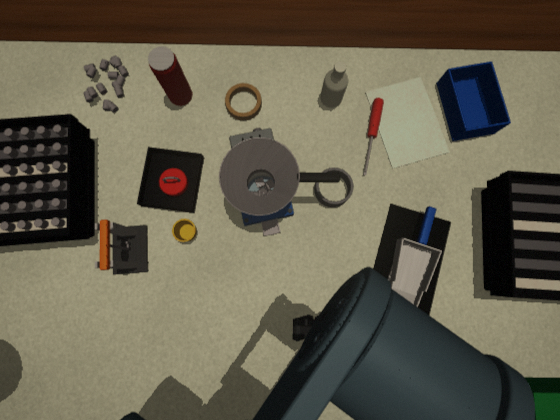

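View pics/z3.png

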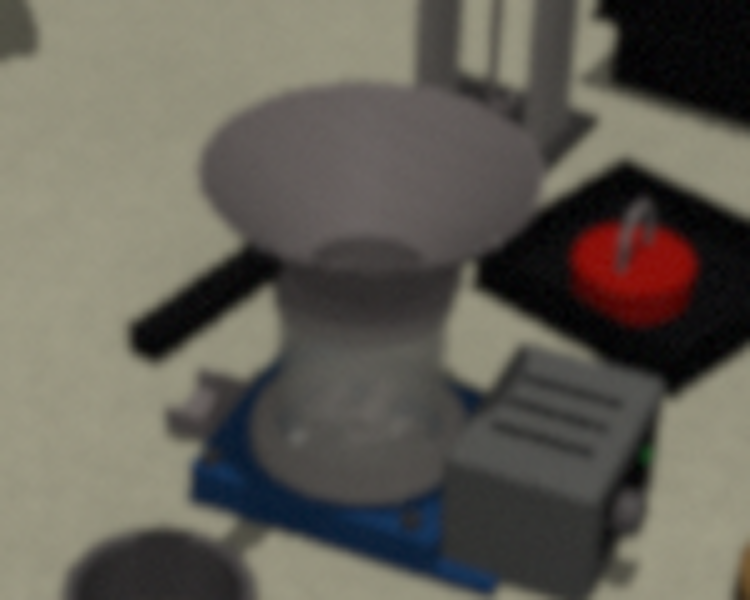

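View pics/z4.png

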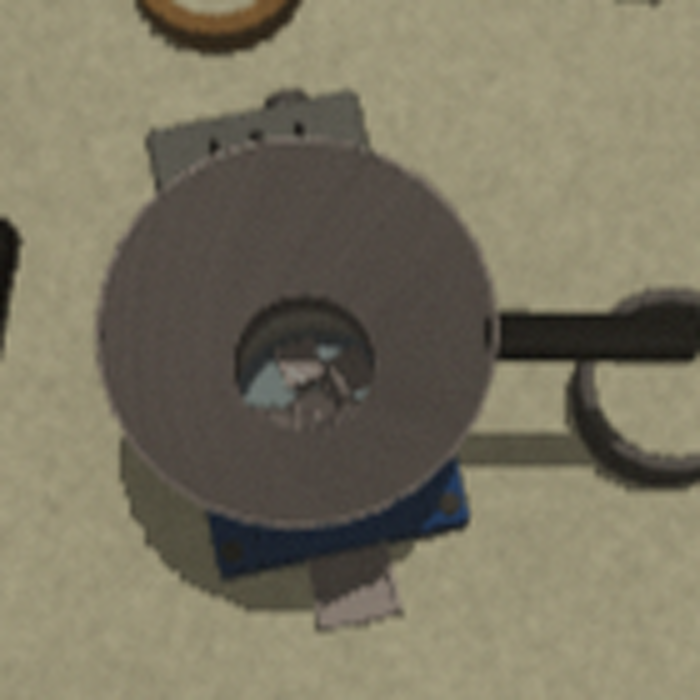

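Run:
```python
from cf import *
from ov import *
t=optics.camera('top'); s=optics.camera('scene')
pt=px([(98,330),(300,138),(498,335),(295,528)],(200,110),5)
ps=px([(200,170),(365,83),(543,180),(370,272),(245,232),(500,232),(250,112),(490,112)],(230,140),5)
x,r=circfit([(t,pt),(s,ps)],[.607,.024,.178,.01,.01]); print('rim',x,r.round(1))
P=np.array([[56,44,48],[56,-44,48],[147,0,51]])*1e-3
crop(t,360,190,460,320,6,'z5.png')
crop(t,90,200,210,290,6,'z6.png'); crop(s,290,100,400,220,6,'z7.png')
```

```text
rim [ 0.6066  0.0267  0.1783 -0.0162 -0.0114] [1.2 0.8 0.2 0.4 1.4 0.2 0.4 0.8 1.2 1.3 1.2 0.1]
```

View pics/z5.png

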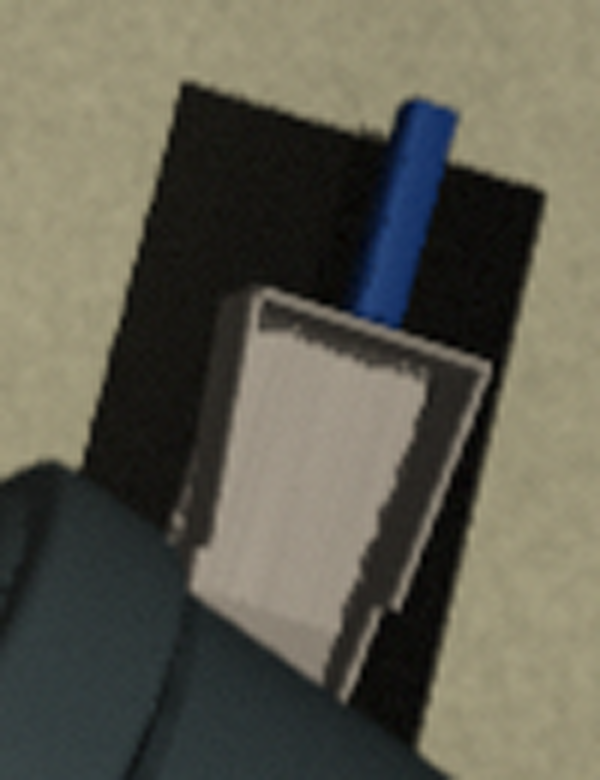

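View pics/z7.png

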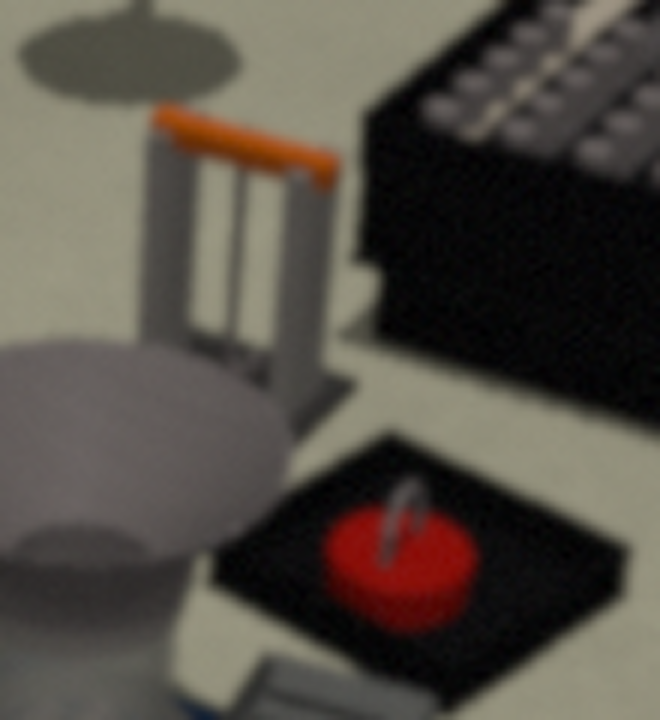

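```bash
python3 -c "
from bench import ticket
print(ticket.hand_in())"
```

```text
the job is handed in; nothing more can be done
None
```

The whole job is done and was handed in at about 62 s of the allowed 210 s. No verdict was reported.

- **Bung and hook:** I drew the bung out hanging on the hook and set it in the tray. The hook hangs in its stand as it did at the start. The last pictures show the bung standing upright inside the tray.
- **Funnel:** it sits on the tube with its handle toward the mat. My last rim fit gave a height of 178 mm, as it should be. The centre was within about 2 mm of the tube axis and the tilt about 0.02 rad.
- **Sleeves:** I tipped the scoop of four out through the funnel, then picked up the two strays and dropped them in. One stray had moved about 3 cm during the run, so I measured it again before picking it up. Sleeves are visible in the tube through the funnel. I could not count all six there, but none are left on the table or in the scoop.
- **Scoop, tin and screwdriver:** the empty scoop lies on its mat. The tin and the screwdriver appear at their starting image positions.

The two cameras disagreed by about 2–4 mm in places, within what I could expect from the stated 2 mm calibration. No check failed.

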